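# Run a batch of sample containers past the inspection camera

### The arm

A 7-joint arm with a two-finger parallel gripper is mounted at the origin on a cart in front of the work surface, level with it; the furniture and walls round the work are solid. World frame = base frame: x ahead of the robot, y to its left, z up, the work surface at z = 0. Lengths are in m, angles in rad, forces in N, time in s.
With the tool pointing down it reaches from about 0.4 to 0.9 m from the base axis. Payload 5.5 kg.
Tool frame: the origin (TCP) lies midway between the tips of the shut fingers; the grasp point (between the pads) lies r.pinch_z behind it (r.pinch_z is the distance from the TCP to the grasp point, in m); z points along the fingers, x is the direction in which the jaws open and shut, and the axes are right-handed (so a half turn about z gives the same grasp; the last joint's range is limited). The gripper opens to 85 mm and grips with 20 to 120 N. Pads are 22 mm wide; open, the fingers measure 114 mm over their backs; the gripper's body (76 mm by 85 mm) begins 54 mm behind the grasp point. The pads swing forward as they close: fully open they stand 13 mm farther back than shut.
Start: joints at [-1, 0.501, -0.427, 1.55, 0.221, 1.138, -0.21], TCP at [0.197, 0.619, 0.231] pointing down, gripper open.
Joint ranges: [-2.88, 2.88], [-0.31, 2.03], [-1.54, 1.56], [0.2, 2.42], [-1.41, 4.55], [0.19, 2.02], [-2.57, 2.57]. Speed limits (rad/s): [2.57, 2.57, 3.14, 3.14, 3.14, 3.14, 3.14].

### API

Orientations are given as a unit quaternion [x, y, z, w].
In Python, from rig import readout, cams, workorder, r gives the robot as it stands.
- The arm moves only by the tool jog_arm, never from a script. Its arguments are lists of equal length, an entry for each row: "fingers": the finger opening in mm, from 0 to 85.4; "travel": the shift along the tool's x, y, z in mm, a list of three; "spin": the turn about the tool's z in rad. In form: {"fingers": [fingers, ...], "travel": [[x, y, z], ...], "spin": [spin, ...]}. A call has 1 to 12 rows; each row shifts and turns the pose as measured when the row begins, along the tool's axes as they then stand; what a row does not reach is not made up. A row lasts 1/12 s, in which the tool goes at most 41.7 mm and 7.16 degrees, less where a joint would pass 70% of its speed; a pose out of reach is approached as far as the arm can. A call with a gripper value outside its range is refused whole. The fingers move at their own pace and stop on an object; "squeeze" is the grip in N (left out, the last holds). Time passes only in rows, so rows that do not move let the fingers close. It gives the time, the measured TCP pose, the force and the opening at its end, in the units of the state.
- readout.read_state(): the state, without advancing time (a new reading comes with each control period).
- cams.get_image(name): name is "side" or "top"; returns a dict with "pixels" (384x512x3 uint8, blue, green, red), "mtx" (3x3 intrinsics, pixels), "origin" and "rotation" of the camera in the world. Camera axes: x right, y down, z forward; pixel columns grow to the right and rows downward; lengths in m; the calibration is good to about 2 mm. A picture is of the moment at which its call begins. There is no depth.
- workorder.sign_off(): hands the job in, once; it reports no verdict.
The state is a dict: "time_s": time; "q": joint angles; "joint_velocities": joint speeds; "joint_efforts": joint torques, N m; "eef_pos": TCP position; "eef_rot": TCP orientation; "force": force on the tool from outside, world axes, zero at the start; "torque": the same for the moment, N m; "grip_width": finger opening in m.
Only numpy, scipy, OpenCV 4.12 (cv2) and the standard library are available. Lean on these libraries where they do the work, as an engineer would, in place of code of your own. Each camera call takes 0.05 s, during which the arm holds its last target.

### The job

Two or three sample containers wait at the front right of the bench, between the tool tray and the bench's end (the pots by the back wall are not part of the job): stand every waiting one upright in a pocket of the index table and swing the camera on its jointed arm in until it looks straight down through the middle of the ring light. Then turn the table click by click so that they come to rest under the camera one after another, about a second each, in the order of the run sheet: blue-lidded pot (blank), red-topped vial, green-topped vial, white-lidded pot (sample), leaving out those that are not there. When the last one has been seen, swing the camera back clear of the table and leave all the containers standing in their pockets and the timer and the weighing boats where they lie.

Things in the scene. Friction and masses are not known exactly. Their poses are not given: they have to be found in the camera images.
- table_axis (a point): rotary index table: round aluminium deck 244 mm across, top face 37 mm above the bench, on a fixed grey foot; turns both ways about its vertical axis. This point: on the axis, level with the top face; x points to the viewing place. Between neighbouring pockets stand upright black finger pegs (six), 13 mm across, 62 mm tall from the top face, 108 mm from the axis
- index_deck (a joint): angle of the index table in rad, anticlockwise seen from above. A spring pad clicks it into rest at every multiple of 60 degrees (1.047), when one pocket stands at the viewing place. Turned past half-way (30 degrees) it runs on to the next position by itself, turned less it runs back. Pushing a peg takes about 2 to 5 N
- view_point (a point): viewing place: point on the deck's top face 85 mm from the table axis, straight under the centre of the ring light; fixed to the foot, which does not move during a run. x points away from the table axis, z up
- ring_light: ring light: black ring 94 mm outside, 62 mm inside, 14 mm thick, on a post behind the deck; fixed. Origin: centre of its underside, 134 mm above the bench (white diffuser down to 132 mm). It covers the pocket at the viewing place, which cannot be loaded from above, only turned in under it
- lens (a point): centre of the lower end of the camera's black lens barrel (34 mm across), 160 mm above the bench. The camera is a white upright cylinder, 46 mm across (54 mm at its clamp), at the end of an arm of two level links with two stiff vertical hinges; it keeps its height and stays where it is left; drawing it along takes about 3 to 10 N
- camera_knob (a point): middle of the upright round black grip knob on top of the camera, straight above the lens: 22 mm across, 32 mm tall, this point 262 mm above the bench. It spins freely on its stem, so the camera can be drawn along by it while the camera turns. At its height nothing else is near; the links and joint caps of the arm end 25 mm or more below this point
- shoulder_axis (a point): top of the post of the camera arm, on the shoulder hinge, 212 mm above the bench (post 20 mm across, round foot 112 mm across; fixed). Both links are 150 mm between axes, so the camera can stand 60 to 290 mm (level) from this axis
- elbow_axis (a point): elbow hinge of the camera arm, 212 mm above the bench. Seen from above, going from the shoulder to the camera, the elbow always lies to the left of the straight line
- shoulder (a joint): shoulder hinge, rad, anticlockwise seen from above; 0 when the first link points to -x; range -1.9 to 2.6
- elbow (a joint): elbow hinge, rad, anticlockwise positive; 0 is both links in one line; range -2.75 (folded) to 0
- timer: bystander: white timer lying on the bench, 63 x 63 x 20 mm, origin under its centre
- weigh_boats: bystander: stack of white weighing boats, 60 x 61 x 21 mm, origin under its centre
- pocket0 (a point): pocket 0 of the deck, centre of its black floor, level with the deck's top face, 85 mm from the axis, 0 degrees anticlockwise from the deck's own zero; a white cup wall, 24 mm high and 4 mm thick, 53 mm clear across at the floor and 58 mm at the top, stands round it
- pocket1 (a point): pocket 1 of the deck, centre of its black floor, level with the deck's top face, 85 mm from the axis, 60 degrees anticlockwise from the deck's own zero; a white cup wall, 24 mm high and 4 mm thick, 53 mm clear across at the floor and 58 mm at the top, stands round it
- pocket2 (a point): pocket 2 of the deck, centre of its black floor, level with the deck's top face, 85 mm from the axis, 120 degrees anticlockwise from the deck's own zero; a white cup wall, 24 mm high and 4 mm thick, 53 mm clear across at the floor and 58 mm at the top, stands round it
- pocket3 (a point): pocket 3 of the deck, centre of its black floor, level with the deck's top face, 85 mm from the axis, 180 degrees anticlockwise from the deck's own zero; a white cup wall, 24 mm high and 4 mm thick, 53 mm clear across at the floor and 58 mm at the top, stands round it
- pocket4 (a point): pocket 4 of the deck, centre of its black floor, level with the deck's top face, 85 mm from the axis, 240 degrees anticlockwise from the deck's own zero; a white cup wall, 24 mm high and 4 mm thick, 53 mm clear across at the floor and 58 mm at the top, stands round it
- pocket5 (a point): pocket 5 of the deck, centre of its black floor, level with the deck's top face, 85 mm from the axis, 300 degrees anticlockwise from the deck's own zero; a white cup wall, 24 mm high and 4 mm thick, 53 mm clear across at the floor and 58 mm at the top, stands round it
- blue_pot_mid (a point): sample pot with a blue screw lid: 45 mm body, 49 mm lid (top 14 mm), 59 mm tall; this point is its centre, half-way up; z is its upright axis; 35 to 110 g
- red_vial_mid (a point): glass vial with pink content and a white cap with a red top: 44 mm body up to 60 mm, 33 mm cap above, 79 mm tall; this point is its centre, half-way up; z is its upright axis; 35 to 110 g
- green_vial_mid (a point): glass vial with green content and a white cap with a green top: 44 mm body up to 60 mm, 33 mm cap above, 79 mm tall; this point is its centre, half-way up; z is its upright axis; 35 to 110 g
- white_pot_mid (a point): sample pot with a white screw lid: 45 mm body, 49 mm lid (top 14 mm), 59 mm tall; this point is its centre, half-way up; z is its upright axis; 35 to 110 g

How it is judged:
On the way, in this order (a step that is already met when the one before it is completed fails the run):
1. the blue pot (if it is there) stands in a pocket at the viewing place with the table at rest and the camera looking down through the ring light on it, for 0.7 s (horizontal distance between blue_pot_mid and view_point below 0.012 m and angle between blue_pot_mid's own z axis and vertical below 0.1 rad and z of blue_pot_mid in the frame of view_point between 0.0235 and 0.0355 m and horizontal distance between lens and blue_pot_mid below 0.018 m and linear speed of blue_pot below 0.01 m/s), for 0.7 s.
2. the red vial (if it is there) stands in a pocket at the viewing place with the table at rest and the camera looking down through the ring light on it, for 0.7 s (horizontal distance between red_vial_mid and view_point below 0.012 m and angle between red_vial_mid's own z axis and vertical below 0.1 rad and z of red_vial_mid in the frame of view_point between 0.0335 and 0.0455 m and horizontal distance between lens and red_vial_mid below 0.018 m and linear speed of red_vial below 0.01 m/s), for 0.7 s.
3. the green vial (if it is there) stands in a pocket at the viewing place with the table at rest and the camera looking down through the ring light on it, for 0.7 s (horizontal distance between green_vial_mid and view_point below 0.012 m and angle between green_vial_mid's own z axis and vertical below 0.1 rad and z of green_vial_mid in the frame of view_point between 0.0335 and 0.0455 m and horizontal distance between lens and green_vial_mid below 0.018 m and linear speed of green_vial below 0.01 m/s), for 0.7 s.
4. the white pot (if it is there) stands in a pocket at the viewing place with the table at rest and the camera looking down through the ring light on it, for 0.7 s (horizontal distance between white_pot_mid and view_point below 0.012 m and angle between white_pot_mid's own z axis and vertical below 0.1 rad and z of white_pot_mid in the frame of view_point between 0.0235 and 0.0355 m and horizontal distance between lens and white_pot_mid below 0.018 m and linear speed of white_pot below 0.01 m/s), for 0.7 s.
At the end, for the whole second after the job is handed in: the camera's lens is more than 16 cm (level) from the table's axis, and every container that is there stands upright (within 0.1 rad) at rest on the floor of a pocket of the deck (within 4 mm in height), within 10 mm of the pocket's centre (horizontal distance between lens and table_axis above 0.16 m and z of blue_pot_mid in the frame of view_point between 0.0255 and 0.0335 m and (horizontal distance between blue_pot_mid and pocket0 below 0.01 m or horizontal distance between blue_pot_mid and pocket1 below 0.01 m or horizontal distance between blue_pot_mid and pocket2 below 0.01 m or horizontal distance between blue_pot_mid and pocket3 below 0.01 m or horizontal distance between blue_pot_mid and pocket4 below 0.01 m or horizontal distance between blue_pot_mid and pocket5 below 0.01 m) and angle between each of blue_pot_mid, red_vial_mid, green_vial_mid, white_pot_mid's own z axis and vertical below 0.1 rad and linear speed of each of blue_pot, red_vial, green_vial, white_pot below 0.02 m/s and z of red_vial_mid in the frame of view_point between 0.0355 and 0.0435 m and (horizontal distance between red_vial_mid and pocket0 below 0.01 m or horizontal distance between red_vial_mid and pocket1 below 0.01 m or horizontal distance between red_vial_mid and pocket2 below 0.01 m or horizontal distance between red_vial_mid and pocket3 below 0.01 m or horizontal distance between red_vial_mid and pocket4 below 0.01 m or horizontal distance between red_vial_mid and pocket5 below 0.01 m) and z of green_vial_mid in the frame of view_point between 0.0355 and 0.0435 m and (horizontal distance between green_vial_mid and pocket0 below 0.01 m or horizontal distance between green_vial_mid and pocket1 below 0.01 m or horizontal distance between green_vial_mid and pocket2 below 0.01 m or horizontal distance between green_vial_mid and pocket3 below 0.01 m or horizontal distance between green_vial_mid and pocket4 below 0.01 m or horizontal distance between green_vial_mid and pocket5 below 0.01 m) and z of white_pot_mid in the frame of view_point between 0.0255 and 0.0335 m and (horizontal distance between white_pot_mid and pocket0 below 0.01 m or horizontal distance between white_pot_mid and pocket1 below 0.01 m or horizontal distance between white_pot_mid and pocket2 below 0.01 m or horizontal distance between white_pot_mid and pocket3 below 0.01 m or horizontal distance between white_pot_mid and pocket4 below 0.01 m or horizontal distance between white_pot_mid and pocket5 below 0.01 m)); the robot touches nothing.
It fails at once if the timer was pushed more than 4 cm away (distance of timer from where it was at the start of the episode above 0.04 m).
It fails at once if the stack of weighing boats was pushed more than 4 cm away (distance of weigh_boats from where it was at the start of the episode above 0.04 m).
Of blue_pot, red_vial, green_vial, white_pot only 2 to 3 are there at a start; the rules pass over those that are not, and their reading is None.
At some moment in a run one of blue_pot, white_pot may be knocked a few centimetres aside while the robot is not near it.
It also fails if it takes over 210 s, if anything falls off the work surface, if the arm or the gripper's body presses on something with over 40 N, if the wrist force passes 120 N, or if a joint passes its speed limit or range.

## Working session

There is one attempt and no reset: what is moved stays moved. The work goes in short steps, Python scripts to look and compute and a tool call to move; the robot and the scene stay as the last step left them, time stands still between calls to the robot, and variables do not carry over. Pictures are saved under pics/ and viewed, and the job is handed in when it is done.

Besides the shell and the picture viewer there is one more tool, called after ">>>" as name([rows], argument=value, ...), one row to a line, values as JSON. jog_arm: Moves the arm, as the interface text tells. Its arguments: {"type":"object","properties":{"fingers":{"type":"array"},"travel":{"type":"array"},"spin":{"type":"array"},"squeeze":{"type":"number"}},"required":["fingers","travel","spin"]}

```bash
ls; mkdir -p pics; python3 - <<'E'
from rig import readout, cams, workorder, r
import cv2
print(readout.read_state(), r.pinch_z)
for n in ("side","top"):
    d=cams.get_image(n); cv2.imwrite(f"pics/{n}0.png",cv2.resize(d["pixels"],(800,600),interpolation=cv2.INTER_CUBIC)); print(n,d["mtx"],d["origin"],d["rotation"])
E
```

```text
pics
{'time_s': 0.0, 'q': array([-0.99977643,  0.50188428, -0.42679149,  1.55146935,  0.22079568,
        1.1382544 , -0.21026385]), 'joint_velocities': array([ 0.00132856,  0.00079438, -0.00074943,  0.00091133,  0.00059409,
        0.00053734, -0.00119049]), 'joint_efforts': array([ 5.72974513e-04, -5.69519413e+01, -5.81559643e+00, -2.80937326e+01,
        1.06449926e-02,  1.19369102e-02,  1.12101176e-05]), 'eef_pos': array([0.19676415, 0.61877549, 0.23022845]), 'eef_rot': array([ 8.07121916e-01,  5.90383987e-01, -8.15580704e-04,  5.42703726e-04]), 'force': array([-0.40772522,  0.08833022, -0.09839623]), 'torque': array([-0.00954002, -0.04448835, -0.02120388]), 'grip_width': 0.08550953100705082} 0.0187
side [[361.96423256   0.         255.48538631]
 [  0.         361.96423256 193.20701069]
 [  0.           0.           1.        ]] [-0.05962474 -0.65767659  0.78895266] [ 0.81850409 -0.34376764  0.1863663  -0.42088296]
top [[409.49525367   0.         255.5880414 ]
 [  0.         409.49525367 187.55135423]
 [  0.           0.           1.        ]] [ 0.47789925 -0.07704778  1.23774251] [-0.69708407  0.71545221 -0.02320101  0.04078785]
```

View pics/top0.png

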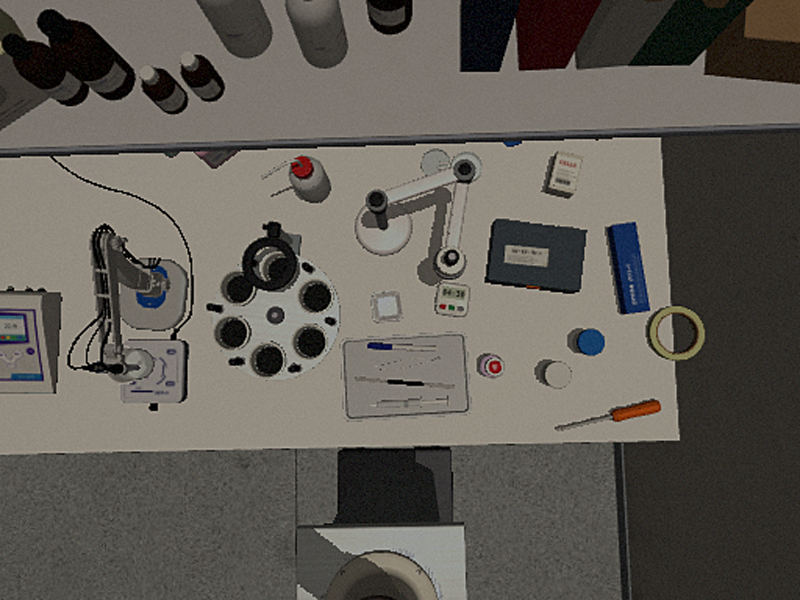

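View pics/side0.png

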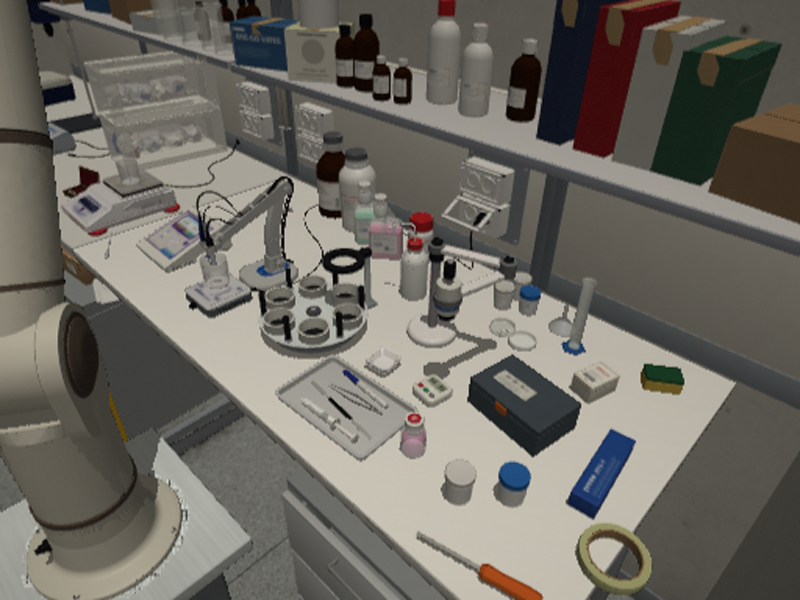

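```bash
cat > h.py <<'E'
import numpy as np, cv2
from scipy.spatial.transform import Rotation as R
from rig import readout, cams, workorder, r
def cam(n):
    d=cams.get_image(n); return d
def ray(d,uv):
    M=R.from_quat(d["rotation"]).as_matrix(); v=M@np.linalg.inv(d["mtx"])@np.array([uv[0],uv[1],1.]); return np.array(d["origin"]),v
def plane(d,uv,z):
    o,v=ray(d,uv); return o+v*(z-o[2])/v[2]
def proj(d,p):
    M=R.from_quat(d["rotation"]).as_matrix(); c=M.T@(np.array(p)-d["origin"]); c=d["mtx"]@c; return c[:2]/c[2]
def blobs(d,lo,hi,amin=15,roi=None):
    hsv=cv2.cvtColor(d["pixels"],cv2.COLOR_BGR2HSV); m=cv2.inRange(hsv,np.array(lo),np.array(hi))
    if roi: k=np.zeros_like(m); x0,y0,x1,y1=roi; k[y0:y1,x0:x1]=255; m&=k
    n,l,s,c=cv2.connectedComponentsWithStats(m)
    return [(c[i].round(1),s[i]) for i in range(1,n) if s[i][4]>=amin]
def save(d,name,crop=None,k=1):
    im=d["pixels"]
    if crop: x0,y0,x1,y1=crop; im=im[y0:y1,x0:x1]
    cv2.imwrite("pics/"+name,cv2.resize(im,None,fx=k,fy=k,interpolation=cv2.INTER_CUBIC))
E
python3 - <<'E'
from h import *
t=cam("top"); s=cam("side")
print("img center z0",plane(t,(256,192),0), "base",proj(t,(0,0,0)))
save(t,"t1.png",(125,130,285,260),5)
save(t,"t2.png",(220,90,420,240),4)
for nm,lo,hi in(("blue",(95,120,60),(125,255,255)),("red",(0,140,80),(8,255,255)),("red2",(170,140,80),(180,255,255))):
    for n,d in(("top",t),("side",s)):
        for c,st in blobs(d,lo,hi): print(nm,n,c,st,plane(d,c,0.06).round(3))
E
```

```text
img center z0 [ 0.57709379 -0.04853796  0.        ] base [244.26245715 390.22184953]
blue top [326.7  91.4] [322  90  11   4  25] [ 0.863 -0.265  0.06 ]
blue top [403.4 170.3] [392 142  24  59 800] [ 0.623 -0.475  0.06 ]
blue top [102.4 173.1] [ 97 170  10   8  34] [0.64  0.398 0.06 ]
blue top [ 96.1 191.8] [ 87 186  19  11 123] [0.585 0.416 0.06 ]
blue top [  7.4 202.6] [  0 202  16   2  23] [0.561 0.678 0.06 ]
blue top [378.1 218.5] [370 211  17  16 218] [ 0.487 -0.396  0.06 ]
blue top [242.8 221.2] [235 220  16   4  34] [ 0.489 -0.01   0.06 ]
blue top [ 16.6 240.5] [  7 239  20   4  79] [0.45  0.648 0.06 ]
blue side [158.   12.9] [148  11  20   5  56] [2.503 3.371 0.06 ]
blue side [179.8  14.7] [172  13  17   5  51] [2.622 3.113 0.06 ]
blue side [168.1 173.3] [164 170  11   6  27] [0.552 0.374 0.06 ]
blue side [339.2 187. ] [333 182  13  10 102] [ 0.935 -0.134  0.06 ]
blue side [366.  222.7] [360 218  14   9  55] [ 0.824 -0.306  0.06 ]
blue side [224.  240.6] [220 237   9   9  31] [ 0.452 -0.051  0.06 ]
blue side [385.2 301.4] [365 275  42  55 951] [ 0.586 -0.496  0.06 ]
blue side [329.  304.5] [320 296  19  18 283] [ 0.48  -0.402  0.06 ]
red top [193.3 106.6] [187 100  13  13  75] [0.83  0.129 0.06 ]
red side [286.3   4.3] [282   0   9  10  42] [4.189 2.844 0.06 ]
red side [418.1   3.1] [405   0  26   7  48] [5.768 1.698 0.06 ]
red side [265.3 155.6] [261 152   9   8  53] [0.914 0.209 0.06 ]
red2 top [316.7 234.5] [313 231   8   8  31] [ 0.446 -0.22   0.06 ]
red2 side [285.9   4.1] [283   0   7  10  32] [4.199 2.86  0.06 ]
red2 side [269.7 141.2] [263 136  14  12  83] [1.022 0.283 0.06 ]
red2 side [ 63. 148.] [ 59 147   9   3  15] [0.357 0.845 0.06 ]
red2 side [264.5 267.1] [261 265   8   5  28] [ 0.459 -0.207  0.06 ]
```

View pics/t1.png

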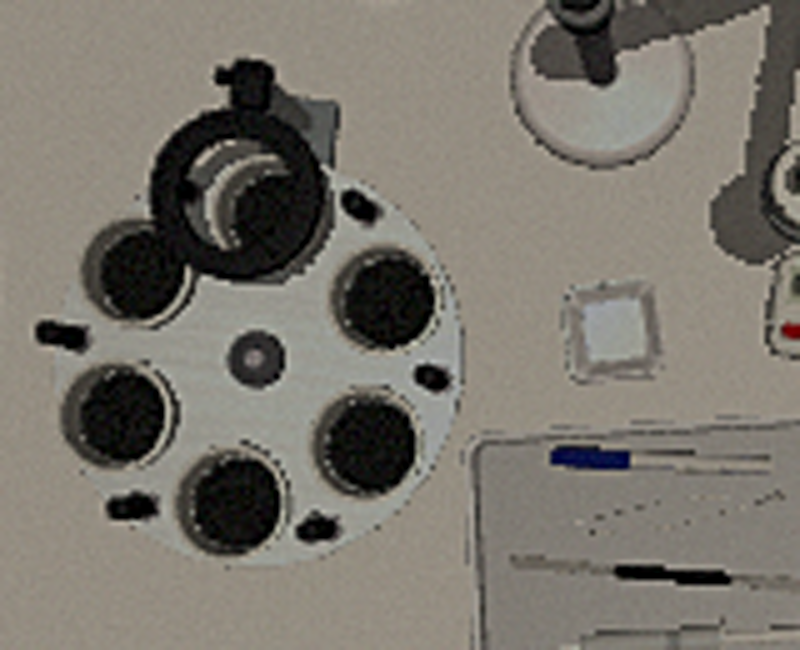

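View pics/t2.png

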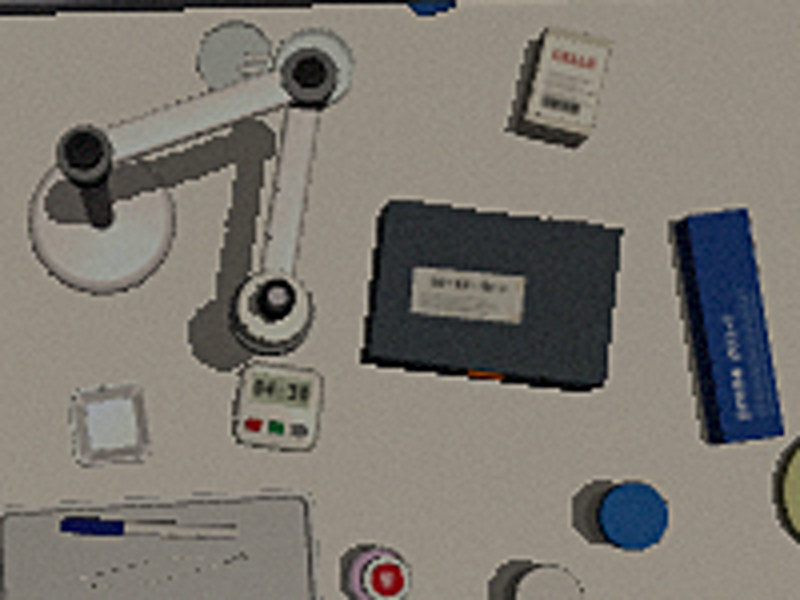

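```bash
python3 - <<'E'
from h import *
t=cam("top"); s=cam("side")
f=lambda x,y:(125+x/5-.4,130+y/5-.4)
g=lambda x,y:(220+x/4-.4,90+y/4-.4)
print("axis",plane(t,f(257,361),.037),"hub",plane(t,f(256,357),.045))
print("ring",plane(t,f(240,193.5),.148))
P=[plane(t,f(*p),.037) for p in((385,300),(366,446),(238,503),(124,416),(143,270))]
P=np.array(P); 
A=np.c_[2*P[:,:2],np.ones(5)]; x=np.linalg.lstsq(A,(P[:,:2]**2).sum(1),rcond=None)[0]; print("fit",x[:2],np.sqrt(x[2]+x[:2]@x[:2]))
for p in P: d=p[:2]-x[:2]; print(p.round(3),np.hypot(*d),np.degrees(np.arctan2(d[1],d[0])))
print("knob",plane(t,g(277,296),.278),"elbow",plane(t,g(308,73),.235),"sh",plane(t,g(83,147),.235))
print("blue",plane(t,(378.1,218.5),.059),plane(s,(329,304.5),.059))
print("red",plane(t,(316.7,234.5),.079),plane(s,(264.5,267.1),.079))
save(s,"s1.png",(230,260,370,350),5)
save(t,"t3.png",(300,200,400,280),7)
save(s,"s2.png",(150,150,260,240),6)
E
```

```text
axis [0.55148062 0.18739505 0.037     ] hub [0.55335387 0.18620556 0.045     ]
ring [0.63542652 0.17151733 0.148     ]
fit [0.55317325 0.18910394] 0.08469919954030505
[0.586 0.111 0.037] 0.08443691583130546 -67.44423573242238
[0.5   0.123 0.037] 0.08460921537228151 -129.08666290932413
[0.468 0.199 0.037] 0.08539051170496635 173.2093800318063
[0.521 0.266 0.037] 0.08375385572536818 112.53044159726429
[0.607 0.255 0.037] 0.0852948538583849 50.58535208340214
knob [ 0.61998264 -0.13419172  0.278     ] elbow [ 0.76623989 -0.16057613  0.235     ] sh [ 0.72361246 -0.01899012  0.235     ]
blue [ 0.48728235 -0.39591667  0.059     ] [ 0.48113131 -0.40190238  0.059     ]
red [ 0.44676046 -0.21746677  0.079     ] [ 0.4459625  -0.21854905  0.079     ]
```

View pics/s1.png

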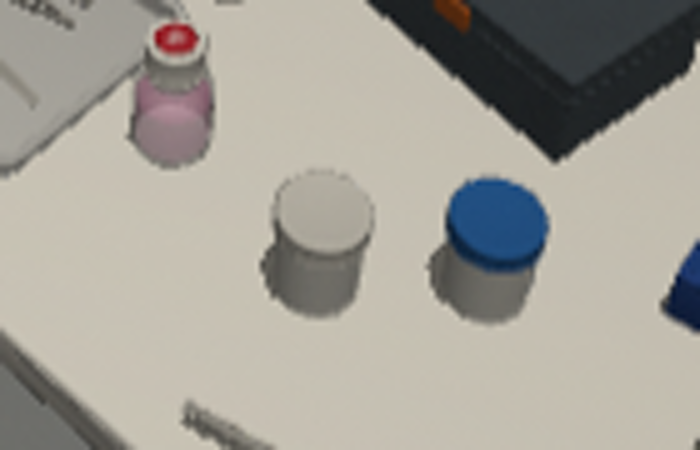

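View pics/t3.png

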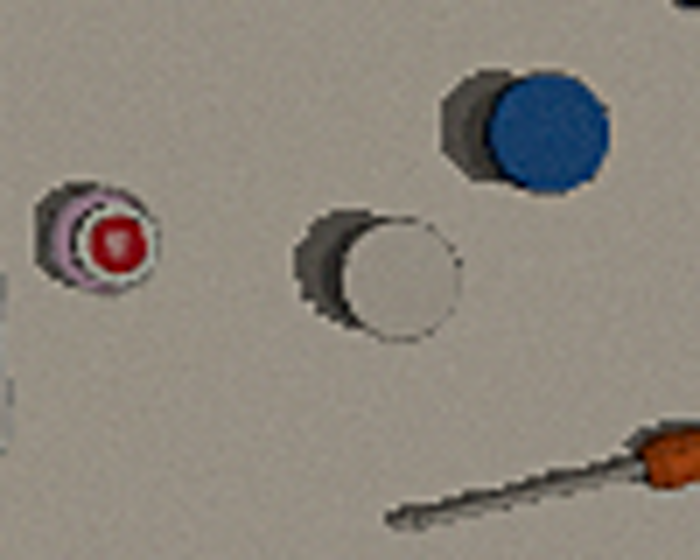

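View pics/s2.png

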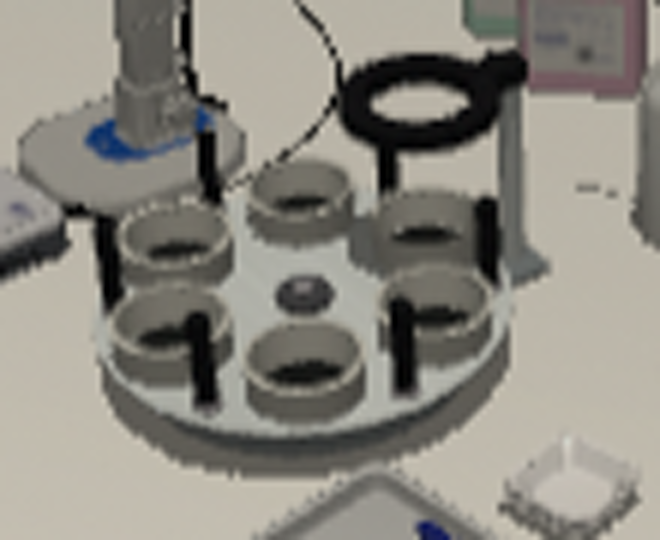

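```bash
cat >> h.py <<'E'
def go(wps, yaw=None):
    st=readout.read_state(); M=R.from_quat(st["eef_rot"]).as_matrix(); p=np.array(st["eef_pos"])
    y0=np.degrees(np.arctan2(M[1,0],M[0,0])); print("t",round(st["time_s"],2),"p",p.round(4),"yaw",y0.round(1),"tilt",M[:,2].round(3),"q",np.round(st["q"],2),"F",np.round(st["force"],1),"w",round(st["grip_width"],4))
    # travel in tool axes if yaw unchanged (mm)
    for w in wps:
        d=M.T@(np.array(w)-p)*1000; print("to",w,"tool mm",d.round(1),"rows",np.linalg.norm(d)/41.7); p=np.array(w)
    if yaw is not None: print("spin",np.radians(((y0-yaw+90)%180)-90))
E
python3 - <<'E'
from h import *
t=cam("top"); s=cam("side")
print("white",plane(t,(357.2,239.4),.059),plane(s,(294.2,302),.059))
print("blue",plane(t,(378,218.5),.059),plane(s,(329,302.5),.059))
print("stirrer post",plane(s,(270*.64,270*.64),.0),plane(t,(185*.64,330*.64),.04))
go([(.32,.40,.25),(.42,.1,.25),(.45,-.2,.25),(.484,-.398,.15)],50.5)
E
```

```text
white [ 0.42962615 -0.33395715  0.059     ] [ 0.42695219 -0.33652071  0.059     ]
blue [ 0.48728948 -0.39563391  0.059     ] [ 0.48610637 -0.39847968  0.059     ]
stirrer post [0.61845863 0.44839925 0.        ] [0.52803865 0.35761855 0.04      ]
t 0.4 p [0.1969 0.6194 0.2312] yaw 72.4 tilt [-0. -0. -1.] q [-1.    0.5  -0.43  1.55  0.22  1.14 -0.21] F [0.1 0.5 0.1] w 0.0851
to (0.32, 0.4, 0.25) tool mm [-171.8  183.8  -18.8] rows 6.049558035290203
to (0.42, 0.1, 0.25) tool mm [-2.556e+02  1.862e+02  1.000e-01] rows 7.583399664672372
to (0.45, -0.2, 0.25) tool mm [-2.768e+02  1.195e+02  1.000e-01] rows 7.230126346130137
to (0.484, -0.398, 0.15) tool mm [-178.4   92.4  100. ] rows 5.381542888315904
spin 0.3816226285983905
```

>>> jog_arm([
  [-29, 31, -3],
  [-29, 31, -3],
  [-29, 31, -3],
  [-29, 31, -3],
  [-29, 31, -3],
  [-29, 31, -3],
  [-32, 24, 0],
  [-32, 24, 0],
  [-32, 24, 0],
  [-32, 24, 0],
  [-32, 24, 0],
  [-32, 24, 0],
], fingers=[85, 85, 85, 85, 85, 85, 85, 85, 85, 85, 85, 85], spin=[0, 0, 0, 0, 0, 0, 0, 0, 0, 0, 0, 0], squeeze=40)

```text
time_s: 1.4
eef_pos: [0.4002, 0.1703, 0.2465]
eef_rot: [0.802, 0.598, 0.003, -0.004]
force: [1.4, -0.1, -0.2]
grip_width: 0.0847
```

```bash
python3 - <<'E'
from h import *
go([(.42,.1,.25),(.45,-.2,.25),(.484,-.398,.15)],50.5)
E
```

```text
t 1.4 p [0.4002 0.1703 0.2465] yaw 73.4 tilt [-0.001  0.01  -1.   ] q [-0.26  0.07 -0.21  2.05  0.01  1.02  0.81] F [ 1.4 -0.1 -0.2] w 0.0847
to (0.42, 0.1, 0.25) tool mm [-61.7  39.   -4.2] rows 1.7528788420340933
to (0.45, -0.2, 0.25) tool mm [-279.   114.3   -2.9] rows 7.230126346130139
to (0.484, -0.398, 0.15) tool mm [-181.    89.4   98. ] rows 5.381542888315905
spin 0.4000522911732524
```

>>> jog_arm([
  [-32, 20, -2],
  [-32, 20, -2],
  [-38, 16, 0],
  [-38, 16, 0],
  [-38, 16, 0],
  [-38, 16, 0],
  [-38, 16, 0],
  [-38, 16, 0],
  [-38, 16, 0],
  [0, 0, 0],
  [0, 0, 0],
  [0, 0, 0],
], fingers=[85, 85, 85, 85, 85, 85, 85, 85, 85, 85, 85, 85], spin=[0, 0, 0, 0, 0, 0, 0, 0, 0, 0.12, 0.12, 0.12])

```text
time_s: 2.4
eef_pos: [0.4519, -0.2103, 0.2525]
eef_rot: [0.899, 0.437, 0.007, 0.001]
force: [-0.0, 0.6, -0.6]
grip_width: 0.0848
```

```bash
python3 - <<'E'
from h import *
t=cam("top")
for c,st in blobs(t,(95,120,60),(125,255,255),amin=100): print(c,plane(t,c,.059).round(4))
go([(.487,-.397,.15),(.487,-.397,.031)],50.5)
save(t,"t4.png",None,1.5)
E
```

```text
[403.3 170.4] [ 0.6232 -0.4749  0.059 ]
[ 96.1 191.8] [0.5855 0.4167 0.059 ]
[378.6 216.6] [ 0.4926 -0.3976  0.059 ]
t 2.45 p [ 0.4519 -0.2099  0.2524] yaw 51.4 tilt [ 0.014  0.004 -1.   ] q [ 0.19  0.17  0.22  1.93 -0.05  1.04  1.33] F [-0.8  0.1  0.2] w 0.0851
to (0.487, -0.397, 0.15) tool mm [-125.6  143.2  102.2] rows 5.1846873282437675
to (0.487, -0.397, 0.031) tool mm [ -1.4  -1.  119. ] rows 2.853717026378897
spin 0.016098057596740288
```

View pics/t4.png

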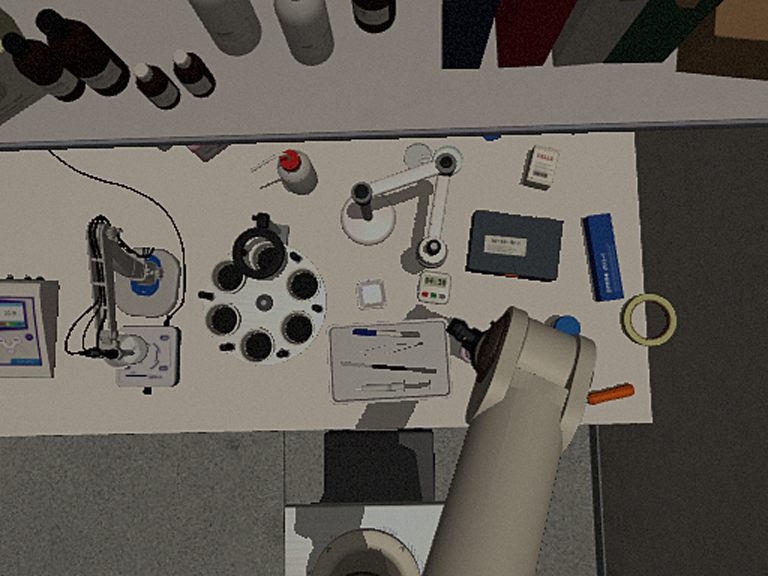

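>>> jog_arm([
  [-25, 29, 17],
  [-25, 29, 17],
  [-25, 29, 17],
  [-25, 29, 17],
  [-25, 29, 17],
  [0, 0, 0],
], fingers=[85, 85, 85, 85, 85, 85], spin=[0, 0, 0, 0, 0, 0])

```text
time_s: 2.95
eef_pos: [0.496, -0.396, 0.166]
eef_rot: [0.894, 0.447, 0.01, 0.002]
force: [-1.0, -0.5, -0.1]
grip_width: 0.0851
```

```bash
python3 - <<'E'
from h import *
t=cam("side")
for c,st in blobs(t,(95,120,60),(125,255,255),amin=100): print(c,plane(t,c,.055).round(4))
go([(.487,-.397,.09),(.487,-.397,.031)],50.5)
save(t,"s4.png",(220,220,400,360),4)
E
```

```text
[165.7  34.3] [1.9307 2.3888 0.055 ]
[384.5 302.5] [ 0.5863 -0.4954  0.055 ]
[328.9 304.6] [ 0.4837 -0.4005  0.055 ]
t 3.0 p [ 0.4966 -0.3929  0.1674] yaw 53.2 tilt [ 0.021  0.007 -1.   ] q [ 0.45  0.5   0.26  1.68 -0.17  0.96  1.7 ] F [ 0.1  1.4 -1.2] w 0.0848
to (0.487, -0.397, 0.09) tool mm [-10.5  -6.2  77.1] rows 1.8719748773246074
to (0.487, -0.397, 0.031) tool mm [-1.1 -0.8 59. ] rows 1.4148681055155878
spin 0.047748617745982665
```

View pics/s4.png

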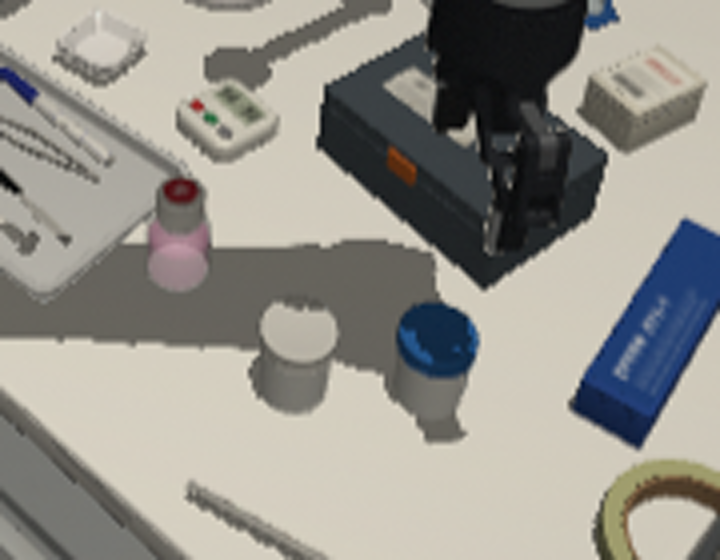

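>>> jog_arm([
  [-5, -3, 25],
  [-6, -3, 26],
  [0, 0, 26],
  [0, 0, 25],
  [0, 0, 20],
  [0, 0, 10],
], fingers=[85, 85, 85, 85, 85, 85], spin=[0.0, 0.04, 0, 0, 0, 0])

```text
time_s: 3.5
eef_pos: [0.4952, -0.3929, 0.0371]
eef_rot: [0.899, 0.437, 0.016, 0.004]
force: [0.2, -0.0, 0.4]
grip_width: 0.0854
```

```bash
python3 - <<'E'
from h import *
t=cam("side")
go([(.487,-.397,.031)],50.5)
save(t,"s5.png",(220,220,400,360),4)
E
```

```text
t 3.55 p [ 0.4946 -0.392   0.0358] yaw 51.9 tilt [ 0.031  0.008 -0.999] q [ 0.48  0.67  0.21  1.76 -0.24  0.72  1.74] F [-0.6  1.6 -1.3] w 0.0848
to (0.487, -0.397, 0.031) tool mm [-8.8 -3.   4.5] rows 0.24748328271966932
spin 0.0248055911724193
```

View pics/s5.png

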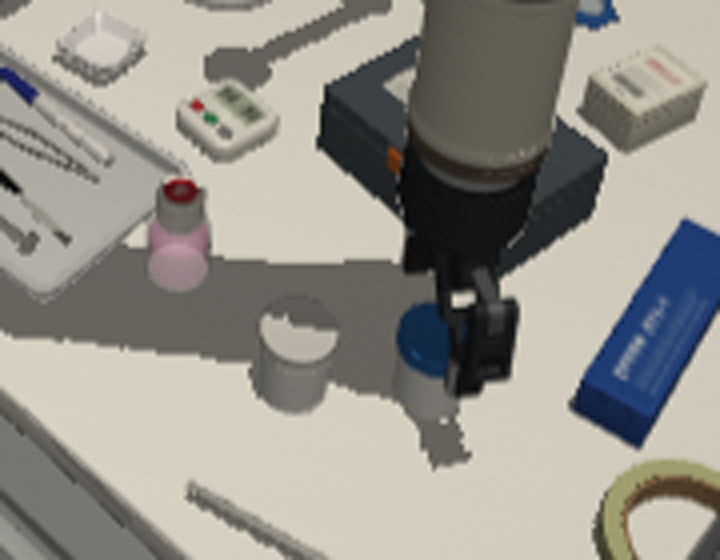

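>>> jog_arm([
  [-8, -3, 3],
  [-1, 0, 1],
  [0, 0, 0],
  [0, 0, 0],
  [0, 0, 0],
  [0, 0, 0],
  [0, 0, 0],
  [0, 0, 0],
  [0, 0, 0],
  [0, 0, 0],
], fingers=[85, 85, 85, 46, 44, 44, 44, 44, 44, 44], spin=[0, 0, 0, 0, 0, 0, 0, 0, 0, 0])

```text
time_s: 4.38
eef_pos: [0.4912, -0.3988, 0.0396]
eef_rot: [0.898, 0.44, 0.019, 0.008]
force: [0.9, 0.1, -0.7]
grip_width: 0.0477
```

```bash
python3 - <<'E'
from h import *
go([(.487,-.397,.031)],50.5)
E
```

```text
t 4.38 p [ 0.4912 -0.3988  0.0396] yaw 52.2 tilt [ 0.042  0.003 -0.999] q [ 0.5   0.66  0.21  1.76 -0.24  0.71  1.76] F [ 0.9  0.1 -0.7] w 0.0477
to (0.487, -0.397, 0.031) tool mm [-1.4 -4.7  8.4] rows 0.23307648977897086
spin 0.03027770914219577
```

>>> jog_arm([
  [0, 0, -10],
  [0, 0, -25],
  [0, 0, -35],
  [0, 0, -35],
  [0, 0, 0],
], fingers=[44, 44, 44, 44, 44], spin=[0, 0, 0, 0, 0], squeeze=60)

```text
time_s: 4.8
eef_pos: [0.4842, -0.3973, 0.1466]
eef_rot: [0.898, 0.44, 0.017, 0.004]
force: [1.4, -1.4, 0.4]
grip_width: 0.047
```

```bash
python3 - <<'E'
from h import *
go([(.46,-.2,.20),(.50,.123,.20)],50.5)
save(cam("side"),"s6.png",(200,150,400,330),4)
go([])
E
```

```text
t 4.8 p [ 0.4842 -0.3973  0.1466] yaw 52.2 tilt [ 0.034  0.008 -0.999] q [ 0.47  0.51  0.25  1.73 -0.19  0.91  1.72] F [ 1.4 -1.4  0.4] w 0.047
to (0.46, -0.2, 0.2) tool mm [ 142.5 -138.9  -52.7] rows 4.93543503010932
to (0.5, 0.123, 0.2) tool mm [ 279.7 -166.4    3.8] rows 7.80497257251847
spin 0.030037797696842217
t 4.85 p [ 0.4833 -0.3962  0.144 ] yaw 52.2 tilt [ 0.032  0.01  -0.999] q [ 0.47  0.51  0.25  1.73 -0.19  0.9   1.72] F [-0.1  0.2 -0.5] w 0.047
```

View pics/s6.png

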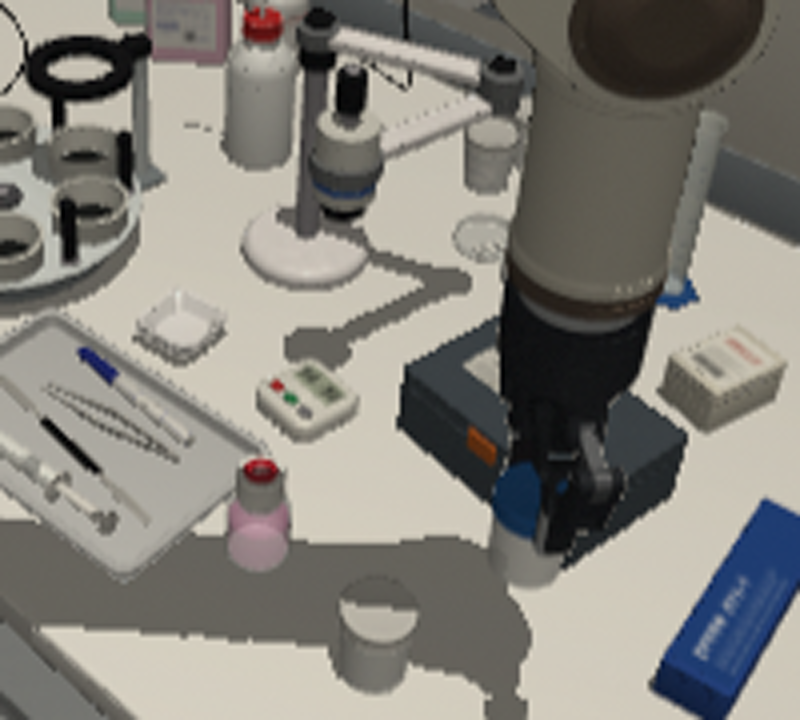

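>>> jog_arm([
  [28, -28, -12],
  [28, -28, -12],
  [28, -28, -12],
  [28, -28, -10],
  [28, -28, -10],
  [33, -20, 0],
  [33, -20, 0],
  [33, -20, 0],
  [33, -20, 0],
  [33, -20, 0],
  [33, -20, 0],
  [33, -20, 0],
], fingers=[44, 44, 44, 44, 44, 44, 44, 44, 44, 44, 44, 44], spin=[0, 0, 0, 0, 0, 0, 0, 0, 0, 0, 0, 0])

```text
time_s: 5.85
eef_pos: [0.4808, 0.0763, 0.1992]
eef_rot: [0.902, 0.431, 0.011, 0.002]
force: [0.9, 0.5, -0.2]
grip_width: 0.047
```

```bash
python3 - <<'E'
from h import *
go([(.50,.123,.20),(.50,.123,.079)],50.5)
save(cam("top"),"t6.png",(125,130,285,260),5)
E
```

```text
t 5.85 p [0.4808 0.0763 0.1992] yaw 51.1 tilt [ 0.021  0.005 -1.   ] q [-0.25  0.2   0.04  2.01 -0.01  0.9   0.69] F [ 0.9  0.5 -0.2] w 0.047
to (0.5, 0.123, 0.2) tool mm [ 48.4 -14.4  -0.1] rows 1.2100409163591928
to (0.5, 0.123, 0.079) tool mm [ -2.1  -1.6 121. ] rows 2.9016786570743407
spin 0.010583432261813573
```

View pics/t6.png

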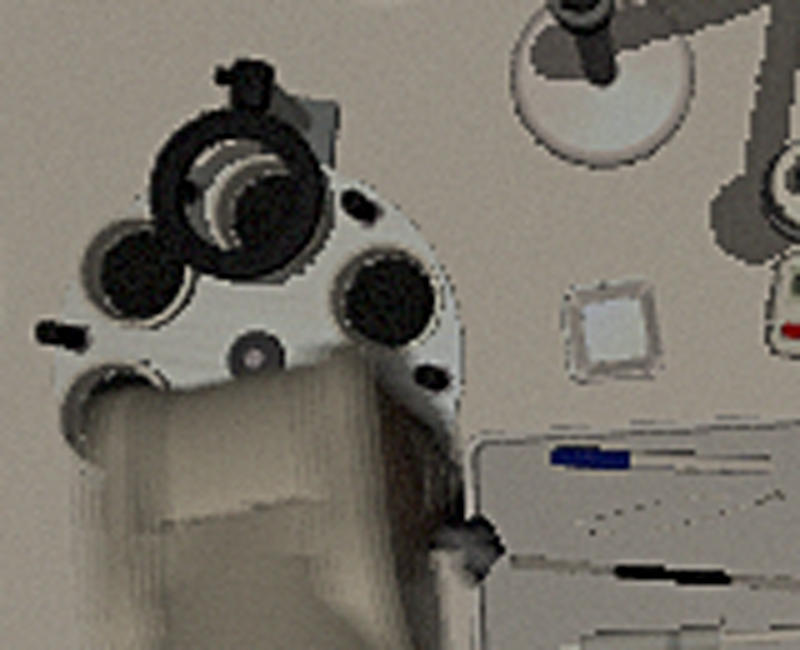

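>>> jog_arm([
  [23, -8, 0],
  [22, -6, 0],
  [0, 0, 25],
  [0, 0, 25],
  [0, 0, 0],
], fingers=[44, 44, 44, 44, 44], spin=[0, 0, 0, 0, 0])

```text
time_s: 6.32
eef_pos: [0.4984, 0.1406, 0.1483]
eef_rot: [0.897, 0.442, 0.013, -0.001]
force: [-1.3, -0.4, -0.6]
grip_width: 0.0471
```

```bash
python3 - <<'E'
from h import *
s=cam("side")
q=lambda x,y:(150+x/6-.4,150+y/6-.4)
for n,p in dict(b=(305,352),a=(438,288),c=(172,313),d=(175,235),e=(301,186)).items(): print(n,plane(s,q(*p),.061).round(4))
go([(.499,.123,.079)],50.5)
save(s,"s7.png",(140,120,290,240),5)
E
```

```text
b [0.5012 0.1186 0.061 ]
a [0.5926 0.112  0.061 ]
c [0.4712 0.1988 0.061 ]
d [0.5185 0.2605 0.061 ]
e [0.6042 0.2498 0.061 ]
t 6.37 p [0.4991 0.1404 0.15  ] yaw 52.4 tilt [ 0.023  0.014 -1.   ] q [-0.32  0.32  0.    1.99 -0.01  0.81  0.6 ] F [-0.6 -0.2 -0.2] w 0.0468
to (0.499, 0.123, 0.079) tool mm [-15.7   9.9  70.7] rows 1.752965413230076
spin 0.033429813186686086
```

View pics/s7.png

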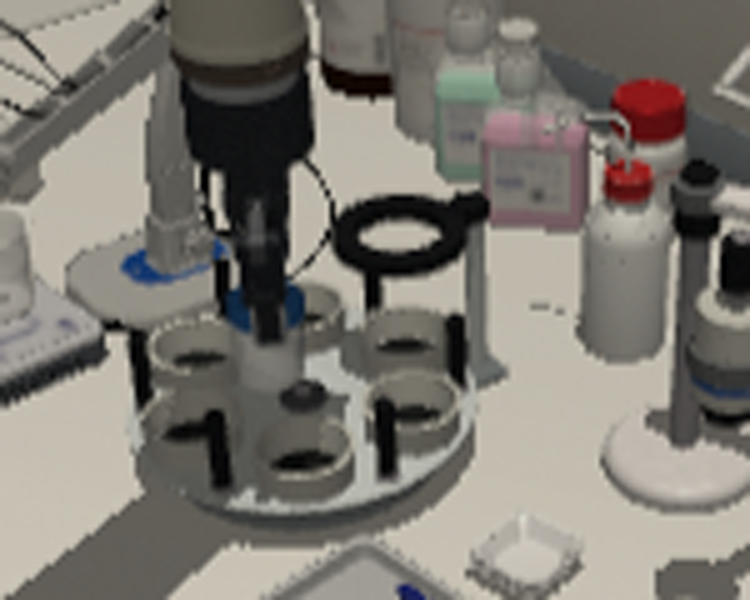

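>>> jog_arm([
  [-8, 6, 6],
  [-8, 6, 15],
  [0, 0, 15],
  [0, 0, 0],
], fingers=[44, 44, 44, 44], spin=[0, 0.03, 0, 0])

```text
time_s: 6.7
eef_pos: [0.5015, 0.1166, 0.1158]
eef_rot: [0.904, 0.426, 0.015, -0.0]
force: [-0.2, -0.0, -0.6]
grip_width: 0.0472
```

```bash
python3 - <<'E'
from h import *
s=cam("side")
go([(.499,.122,.079)],50.5)
save(s,"s8.png",(140,120,290,240),5)
for c,st in blobs(s,(95,120,40),(125,255,255),amin=20,roi=(170,150,250,230)): print(c,st)
E
```

```text
t 6.75 p [0.5023 0.1162 0.1171] yaw 50.5 tilt [ 0.029  0.014 -0.999] q [-0.29  0.37  0.02  2.02 -0.02  0.72  0.62] F [-0.5 -0.7 -0.6] w 0.0467
to (0.499, 0.122, 0.079) tool mm [ 1.3 -6.8 38. ] rows 0.9265144175349169
spin -0.0006460725008462677
[204.3 191.4] [203 187   4  10  27]
[193.4 193. ] [192 189   4   8  21]
```

View pics/s8.png

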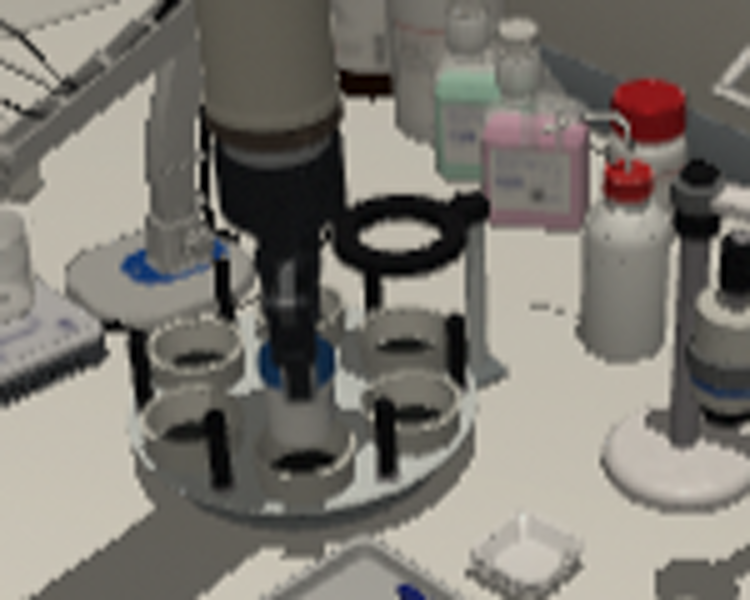

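```bash
python3 - <<'E'
from h import *
s=cam("side")
go([(.499,.122,.079)],50.5)
print(plane(s,(140+300/5-.4,120+436/5-.4),.078), plane(s,(140+306/5-.4,120+446/5-.4),.061))
for b in [(.499,.122),(.502,.116)]:
  print((np.array(proj(s,(*b,.061)))-(140,120)+.4)*5, (np.array(proj(s,(*b,.078)))-(140,120)+.4)*5)
E
```

```text
t 6.8 p [0.503  0.117  0.1178] yaw 50.5 tilt [ 0.03   0.014 -0.999] q [-0.29  0.37  0.02  2.02 -0.02  0.72  0.62] F [-0.5 -0.9 -0.4] w 0.0471
to (0.499, 0.122, 0.079) tool mm [ 0.1 -6.8 38.8] rows 0.9439062597032365
spin -6.932340251166269e-05
[0.49110638 0.1083771  0.078     ] [0.50024505 0.11548006 0.061     ]
[298.21237939 442.51487807] [296.28586096 421.81113532]
[307.59411848 444.50211306] [305.74306588 423.78709098]
```

>>> jog_arm([
  [0, -5, 8],
  [0, 0, 14],
  [0, 0, 14],
  [0, 0, 0],
], fingers=[44, 44, 44, 44], spin=[0, 0, 0, 0])

```text
time_s: 7.13
eef_pos: [0.5036, 0.1215, 0.0854]
eef_rot: [0.905, 0.426, 0.021, 0.001]
force: [-0.1, -0.3, -1.1]
grip_width: 0.0467
```

```bash
python3 - <<'E'
from h import *
s=cam("side")
go([(.500,.121,.077)],50.5)
save(s,"s9.png",(140,120,290,240),5)
E
```

```text
t 7.18 p [0.5043 0.1217 0.0865] yaw 50.5 tilt [ 0.041  0.018 -0.999] q [-0.29  0.42  0.01  2.04 -0.02  0.64  0.61] F [ 1.  -0.2 -0.8] w 0.0472
to (0.5, 0.121, 0.077) tool mm [-3.7 -3.1  9.3] rows 0.2503433581151715
spin -0.0008591629851104906
```

View pics/s9.png

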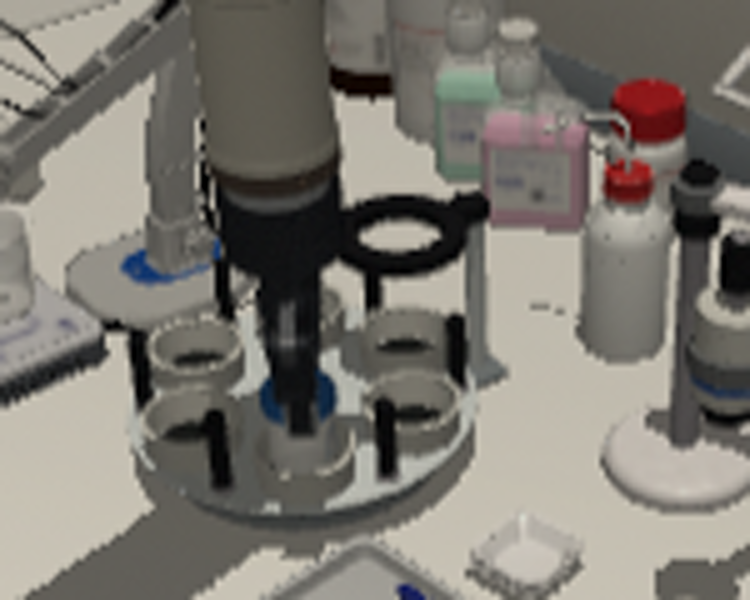

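>>> jog_arm([
  [-3, -1, 4],
  [-2, 0, 4],
  [0, 0, 3],
], fingers=[44, 44, 44], spin=[0, 0, 0])

```text
time_s: 7.43
eef_pos: [0.5023, 0.1194, 0.0774]
eef_rot: [0.904, 0.426, 0.024, 0.001]
force: [-0.2, -0.5, -0.5]
grip_width: 0.0469
```

```bash
python3 - <<'E'
from h import *
s=cam("side")
go([(.501,.119,.077)],50.5)
save(s,"s10.png",(140,120,290,240),5)
E
```

```text
t 7.48 p [0.5021 0.1195 0.0769] yaw 50.5 tilt [ 0.044  0.019 -0.999] q [-0.29  0.43  0.01  2.05 -0.02  0.61  0.62] F [-0.7  0.  -0.6] w 0.047
to (0.501, 0.119, 0.077) tool mm [-1.  -0.5 -0.1] rows 0.02799677911174113
spin 0.00011735732457624889
```

View pics/s10.png

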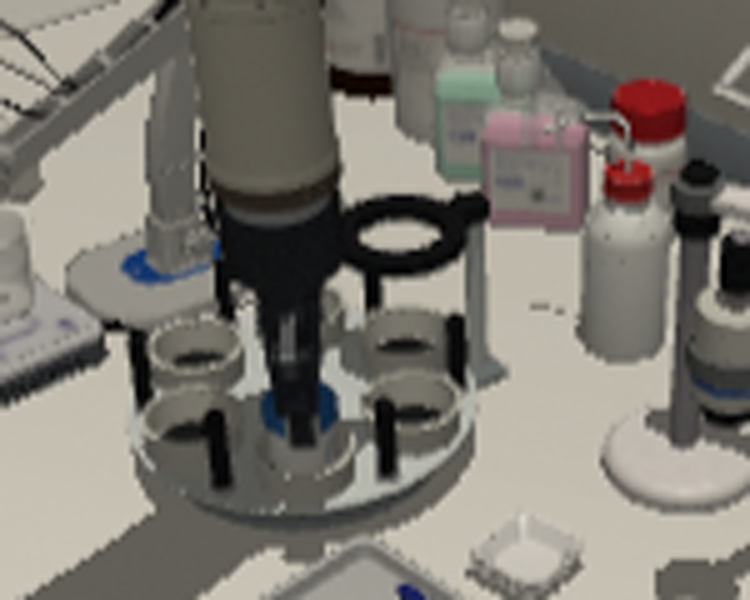

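>>> jog_arm([
  [0, 0, 3],
  [0, 0, 3],
], fingers=[44, 44], spin=[0, 0])

```text
time_s: 7.65
eef_pos: [0.5044, 0.1197, 0.0746]
eef_rot: [0.904, 0.426, 0.026, 0.001]
force: [-11.2, -4.6, 47.9]
grip_width: 0.0466
```

>>> jog_arm([
  [0, 0, -1],
  [0, 0, 0],
  [0, 0, 0],
  [0, 0, -3],
  [0, 0, -30],
  [0, 0, -35],
  [0, 0, -35],
  [0, 0, -25],
  [0, 0, 0],
], fingers=[60, 75, 80, 80, 80, 80, 80, 80, 80], spin=[0, 0, 0, 0, 0, 0, 0, 0, 0])

```text
time_s: 8.4
eef_pos: [0.4968, 0.1167, 0.2075]
eef_rot: [0.904, 0.426, 0.023, 0.001]
force: [1.1, -0.3, -0.9]
grip_width: 0.0799
```

```bash
python3 - <<'E'
from h import *
s=cam("side")
# axis (.5535,.187): peg 140.5 pos and points
A=np.array([.5535,.187])
for a in (140.5,155.5,170.5,185.5,200.5): 
    c=np.radians(a); print(a,(A+.108*np.array([np.cos(c),np.sin(c)])).round(4))
go([(.50,.30,.2)],50.5)
save(s,"s11.png",(140,120,290,240),5)
E
```

```text
140.5 [0.4702 0.2557]
155.5 [0.4552 0.2318]
170.5 [0.447  0.2048]
185.5 [0.446  0.1766]
200.5 [0.4523 0.1492]
t 8.45 p [0.496  0.1165 0.2057] yaw 50.5 tilt [ 0.041  0.017 -0.999] q [-0.3   0.22  0.02  1.97 -0.01  0.9   0.61] F [ 0.5  0.6 -0.1] w 0.0802
to (0.5, 0.3, 0.2) tool mm [ 143.8 -113.8    9.1] rows 4.402686082147259
spin 0.00036313489098413205
```

View pics/s11.png

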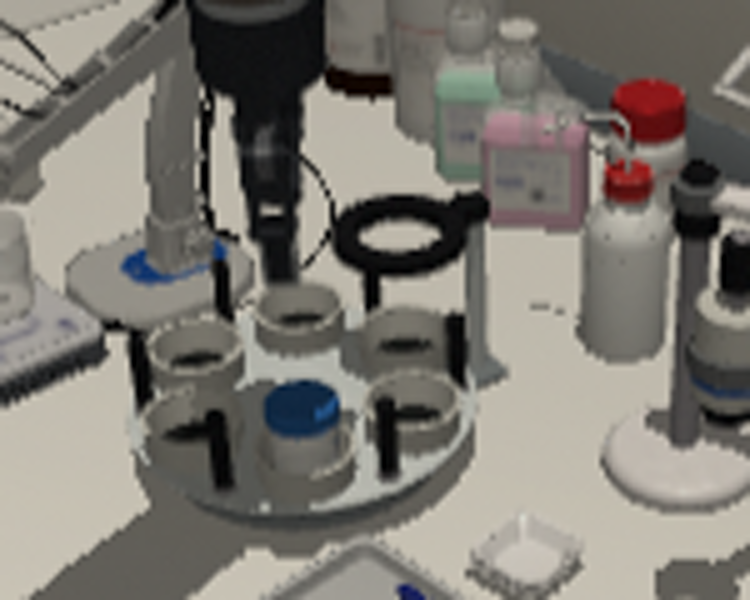

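>>> jog_arm([
  [34, -26, 4],
  [34, -26, 4],
  [34, -26, 4],
  [34, -26, 4],
  [10, -5, 30],
  [0, 0, 30],
], fingers=[40, 10, 0, 0, 0, 0], spin=[0, 0, 0, 0, 0, 0])

```text
time_s: 8.95
eef_pos: [0.5116, 0.3022, 0.1322]
eef_rot: [0.906, 0.422, 0.027, 0.0]
force: [0.0, -1.0, -1.2]
grip_width: 0.0068
```

```bash
cat >> h.py <<'E'
A=np.array([.5535,.187])
def pol(a,r,z): c=np.radians(a); return (round(A[0]+r*np.cos(c),4),round(A[1]+r*np.sin(c),4),z)
E
python3 - <<'E'
from h import *
go([pol(116,.112,.12),pol(116,.112,.075)]+[pol(a,.111,.075) for a in(130,142,154,166,176)],50.5)
save(cam("side"),"s12.png",(140,120,290,240),5)
E
```

```text
t 8.95 p [0.5116 0.3022 0.1322] yaw 49.9 tilt [ 0.048  0.022 -0.999] q [-0.54  0.45 -0.05  1.84  0.04  0.8   0.25] F [ 0.  -1.  -1.2] w 0.0068
to (np.float64(0.5044), np.float64(0.2877), 0.12) tool mm [-16.3   3.5  11.5] rows 0.48581916700251815
to (np.float64(0.5044), np.float64(0.2877), 0.075) tool mm [-2.2 -1.  44.9] rows 1.0791366906474822
to (np.float64(0.4822), np.float64(0.272), 0.075) tool mm [-26.3  -6.9  -1.4] rows 0.6520533185565074
to (np.float64(0.466), np.float64(0.2553), 0.075) tool mm [-23.2  -1.6  -1.2] rows 0.5579496288212158
to (np.float64(0.4537), np.float64(0.2357), 0.075) tool mm [-22.9   3.2  -1. ] rows 0.5549110927111242
to (np.float64(0.4458), np.float64(0.2139), 0.075) tool mm [-21.7   8.   -0.9] rows 0.5560499039872984
to (np.float64(0.4428), np.float64(0.1947), 0.075) tool mm [-16.6  10.1  -0.6] rows 0.4660182659194716
spin -0.009908073678410555
```

View pics/s12.png

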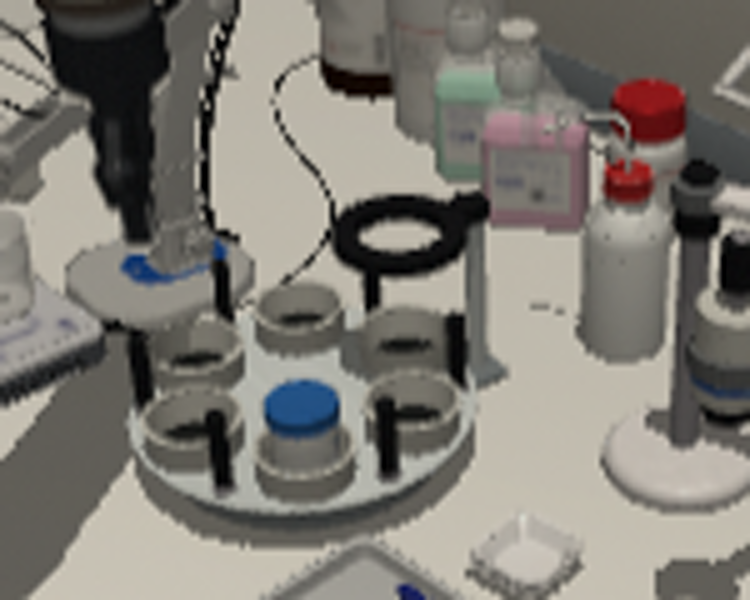

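>>> jog_arm([
  [-16, 3, 11],
  [-1, 0, 22],
  [-1, 0, 22],
  [0, 0, 2],
  [-13, -3, 0],
  [-13, -3, 0],
  [-12, -1, 0],
  [-12, -1, 0],
], fingers=[0, 0, 0, 0, 0, 0, 0, 0], spin=[0, 0, 0, 0, 0, 0, 0, 0])

```text
time_s: 9.67
eef_pos: [0.4661, 0.2554, 0.062]
eef_rot: [0.906, 0.423, 0.026, -0.001]
force: [7.6, 2.5, 0.2]
grip_width: -0.0001
```

```bash
python3 - <<'E'
from h import *
go([pol(a,.111,.075) for a in(142,154,166,176)],50.5)
save(cam("side"),"s13.png",(140,120,290,240),5)
E
```

```text
t 9.67 p [0.4661 0.2554 0.062 ] yaw 50.1 tilt [ 0.046  0.023 -0.999] q [-0.51  0.47 -0.05  2.02  0.05  0.59  0.27] F [7.6 2.5 0.2] w -0.0001
to (np.float64(0.466), np.float64(0.2553), 0.075) tool mm [  0.4   0.2 -13. ] rows 0.31139805554667094
to (np.float64(0.4537), np.float64(0.2357), 0.075) tool mm [-22.9   3.1  -1. ] rows 0.554911092711124
to (np.float64(0.4458), np.float64(0.2139), 0.075) tool mm [-21.8   7.9  -0.9] rows 0.5560499039872983
to (np.float64(0.4428), np.float64(0.1947), 0.075) tool mm [-16.6  10.   -0.6] rows 0.4660182659194716
spin -0.006420326853433636
```

View pics/s13.png

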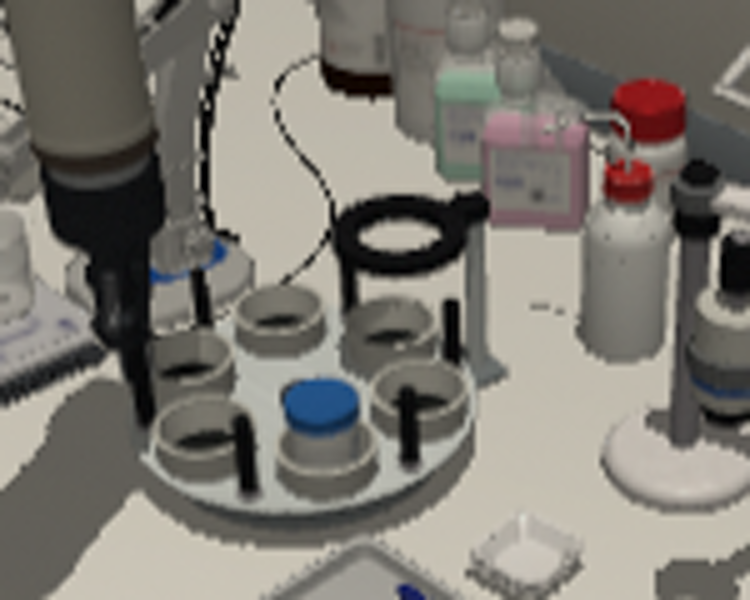

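>>> jog_arm([
  [-11, 2, -5],
  [-11, 2, -5],
  [-11, 4, -1],
  [-11, 4, -1],
  [-10, 5, -1],
  [-10, 5, -1],
  [0, 0, 0],
  [0, 0, 0],
  [0, 0, 0],
], fingers=[0, 0, 0, 0, 0, 0, 0, 0, 0], spin=[0, 0, 0, 0, 0, 0, 0, 0, 0])

```text
time_s: 10.47
eef_pos: [0.4363, 0.1828, 0.0732]
eef_rot: [0.907, 0.421, 0.022, -0.001]
force: [0.4, 1.4, 0.7]
grip_width: 0.0008
```

```bash
python3 - <<'E'
from h import *
save(cam("side"),"s14.png",(140,120,290,240),5)
save(cam("top"),"t14.png",(125,130,285,260),5)
go([(.45,.22,.16),(.44,.1,.2),(.446,-.218,.2),(.446,-.218,.13)],50.5)
E
```

```text
t 10.57 p [0.4366 0.1836 0.0732] yaw 49.9 tilt [ 0.041  0.021 -0.999] q [-0.41  0.38 -0.06  2.15  0.04  0.57  0.38] F [ 0.3  1.  -0.8] w -0.0
to (0.45, 0.22, 0.16) tool mm [ 40.1 -11.7 -85.4] rows 2.279412007062514
to (0.44, 0.1, 0.2) tool mm [-96.5  70.4 -42.9] rows 3.0428243502277024
to (0.446, -0.218, 0.2) tool mm [-239.2  209.5   -6.4] rows 7.627256564430832
to (0.446, -0.218, 0.13) tool mm [-3.  -1.2 69.9] rows 1.6786570743405274
spin -0.010142256029005514
```

View pics/s14.png

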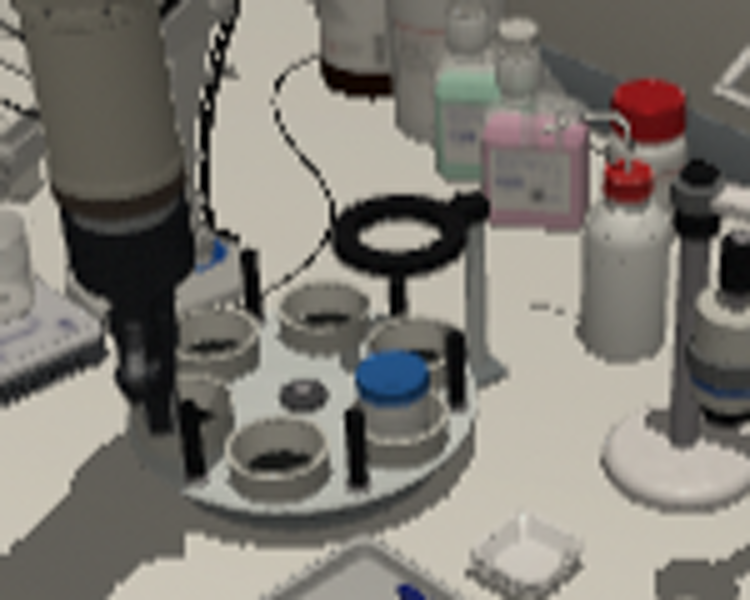

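View pics/t14.png

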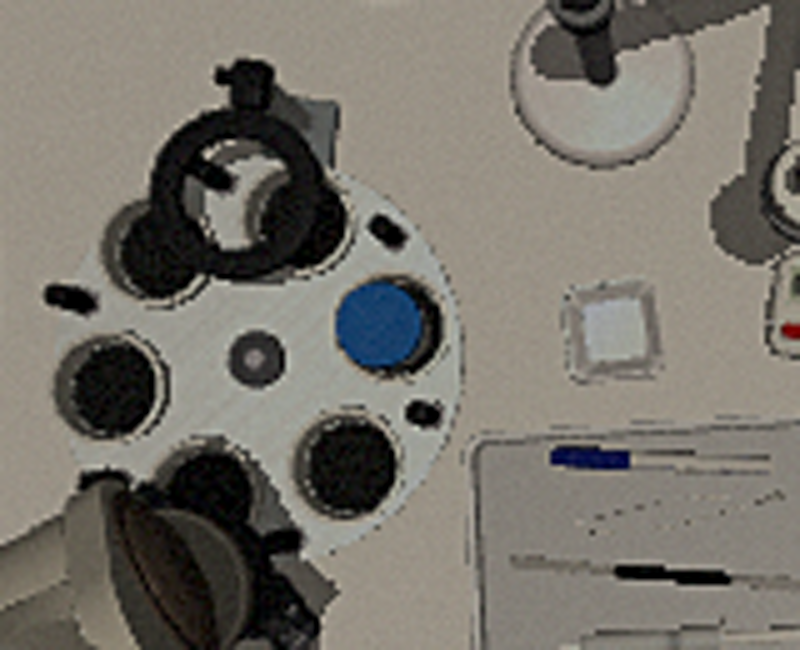

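>>> jog_arm([
  [0, 0, 0],
  [0, 0, 0],
  [0, 0, 0],
  [0, 0, 0],
], fingers=[0, 0, 0, 0], spin=[0, 0, 0, 0])

```text
time_s: 10.9
eef_pos: [0.4366, 0.1848, 0.0728]
eef_rot: [0.906, 0.423, 0.022, -0.001]
force: [0.2, -0.1, -0.2]
grip_width: -0.0002
```

```bash
python3 - <<'E'
from h import *
save(cam("top"),"t15.png",(125,130,285,260),5)
go([(.45,.22,.16),(.44,.1,.2),(.446,-.218,.2),(.446,-.218,.13)],50.5)
E
```

```text
t 10.95 p [0.4366 0.1848 0.0728] yaw 50.0 tilt [ 0.04   0.021 -0.999] q [-0.41  0.38 -0.06  2.15  0.04  0.57  0.38] F [ 1.2 -0.7 -0.5] w 0.0003
to (0.45, 0.22, 0.16) tool mm [ 39.2 -10.8 -85.8] rows 2.276991893473433
to (0.44, 0.1, 0.2) tool mm [-96.6  70.2 -42.9] rows 3.042824350227703
to (0.446, -0.218, 0.2) tool mm [-239.7  209.    -6.4] rows 7.627256564430833
to (0.446, -0.218, 0.13) tool mm [-2.9 -1.2 69.9] rows 1.6786570743405282
spin -0.008161752813939315
```

View pics/t15.png

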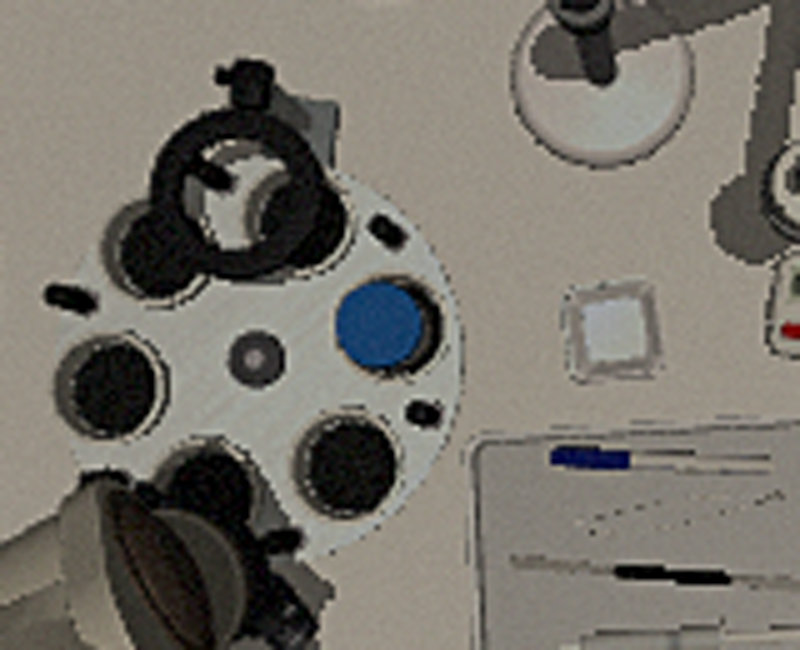

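```bash
python3 - <<'E'
from h import *
go([pol(a,.112,.075) for a in(183,186,190,194)])
E
```

```text
t 10.95 p [0.4366 0.1848 0.0728] yaw 50.0 tilt [ 0.04   0.021 -0.999] q [-0.41  0.38 -0.06  2.15  0.04  0.57  0.38] F [ 1.2 -0.7 -0.5] w 0.0003
to (np.float64(0.4417), np.float64(0.1811), 0.075) tool mm [ 0.6  6.4 -2. ] rows 0.16072007180544204
to (np.float64(0.4421), np.float64(0.1753), 0.075) tool mm [-4.2  4.  -0.1] rows 0.13941910651077827
to (np.float64(0.4432), np.float64(0.1676), 0.075) tool mm [-5.2  5.8 -0.1] rows 0.1865269686583222
to (np.float64(0.4448), np.float64(0.1599), 0.075) tool mm [-4.9  6.2 -0.1] rows 0.1885965730554608
```

>>> jog_arm([
  [-3, 6, 0],
  [-4, 7, 0],
  [-3, 5, 0],
  [0, 0, 0],
], fingers=[0, 0, 0, 0], spin=[0, 0, 0, 0])

```text
time_s: 11.28
eef_pos: [0.4433, 0.1645, 0.0723]
eef_rot: [0.906, 0.424, 0.022, -0.001]
force: [-0.4, -0.2, -0.6]
grip_width: 0.0
```

```bash
python3 - <<'E'
from h import *
save(cam("top"),"t16.png",(125,130,285,260),5)
go([pol(a,.112,.075) for a in(183,186,190,194)])
E
```

```text
t 11.33 p [0.4433 0.1649 0.0724] yaw 50.2 tilt [ 0.038  0.021 -0.999] q [-0.36  0.38 -0.05  2.15  0.03  0.57  0.44] F [-0.2 -0.6  0.5] w 0.0001
to (np.float64(0.4417), np.float64(0.1811), 0.075) tool mm [ 11.5 -11.5  -2.3] rows 0.39531839775928945
to (np.float64(0.4421), np.float64(0.1753), 0.075) tool mm [-4.2  4.  -0.1] rows 0.13941910651077827
to (np.float64(0.4432), np.float64(0.1676), 0.075) tool mm [-5.2  5.8 -0.1] rows 0.18652696865832216
to (np.float64(0.4448), np.float64(0.1599), 0.075) tool mm [-4.9  6.2 -0.1] rows 0.1885965730554608
```

View pics/t16.png

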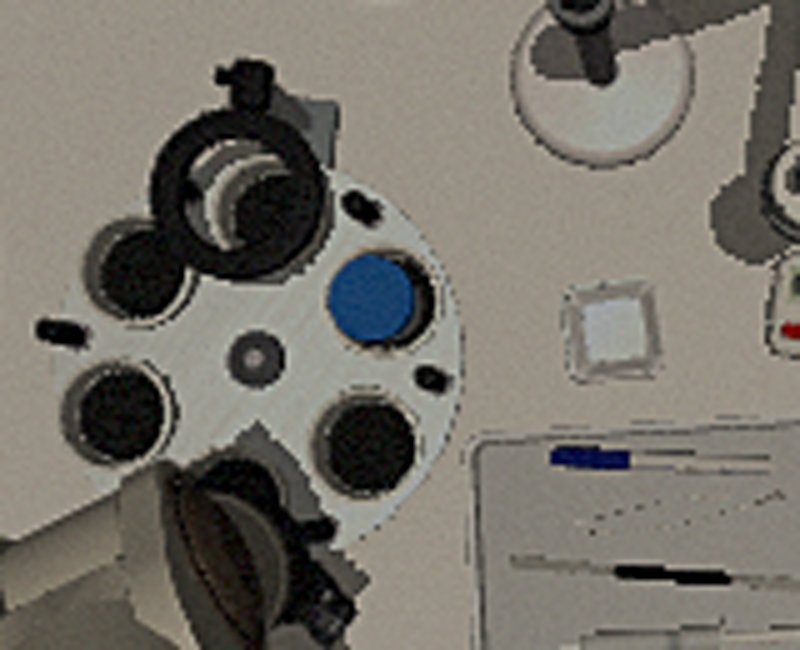

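>>> jog_arm([
  [5, -7, -10],
  [0, 0, -40],
  [0, 0, -40],
  [-20, 10, -35],
  [-29, 26, 0],
  [-29, 26, 0],
  [-29, 26, 0],
  [-29, 26, 0],
  [-29, 26, 0],
  [-29, 26, 0],
  [-29, 26, 0],
], fingers=[0, 0, 0, 20, 50, 85, 85, 85, 85, 85, 85], spin=[0, 0, 0, 0, 0, 0, 0, 0, 0, 0, 0])

```text
time_s: 12.25
eef_pos: [0.4478, -0.1177, 0.2079]
eef_rot: [0.9, 0.434, 0.031, -0.0]
force: [0.8, 0.1, -0.4]
grip_width: 0.085
```

```bash
python3 - <<'E'
from h import *
go([(.446,-.219,.15),(.446,-.219,.03)],50.5)
s=cam("side")
for lo,hi in(((95,120,60),(125,255,255)),((165,100,60),(180,255,255))):
  for c,st in blobs(s,lo,hi,amin=15,roi=(240,200,360,320)): print(c,plane(s,c,.079).round(4))
save(s,"s16.png",(150,120,350,270),4)
E
```

```text
t 12.25 p [ 0.4478 -0.1177  0.2079] yaw 51.6 tilt [ 0.056  0.028 -0.998] q [ 0.05  0.13  0.19  2.08 -0.09  0.88  1.19] F [ 0.8  0.1 -0.4] w 0.085
to (0.446, -0.219, 0.15) tool mm [-83.6  60.1  54.9] rows 2.798351134063845
to (0.446, -0.219, 0.03) tool mm [ -6.8  -3.2 119.8] rows 2.877697841726619
spin 0.01841480310824996
[264.6 267.1] [ 0.4461 -0.2187  0.079 ]
```

View pics/s16.png

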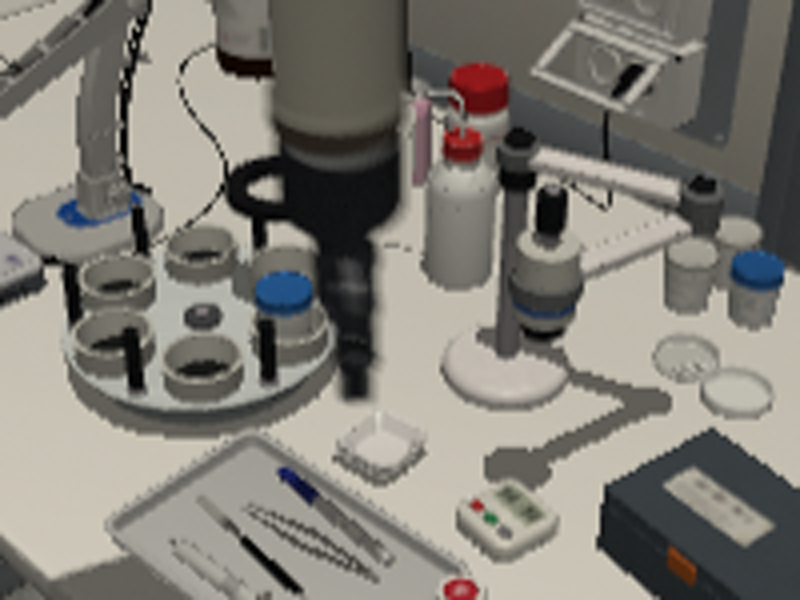

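>>> jog_arm([
  [-28, 20, 16],
  [-28, 20, 16],
  [-28, 20, 16],
  [0, 0, 0],
], fingers=[85, 85, 85, 85], spin=[0, 0.02, 0, 0])

```text
time_s: 12.63
eef_pos: [0.4479, -0.2296, 0.1632]
eef_rot: [0.907, 0.42, 0.035, 0.006]
force: [-0.4, -0.6, -0.1]
grip_width: 0.0849
```

```bash
python3 - <<'E'
from h import *
go([(.446,-.218,.1),(.446,-.218,.03)],50.5)
E
```

```text
t 12.63 p [ 0.4479 -0.2296  0.1632] yaw 49.7 tilt [ 0.069  0.019 -0.997] q [ 0.22  0.27  0.27  2.04 -0.17  0.79  1.46] F [-0.4 -0.6 -0.1] w 0.0849
to (0.446, -0.218, 0.1) tool mm [  3.8 -11.5  63.2] rows 1.5424806353465192
to (0.446, -0.218, 0.03) tool mm [-4.1 -2.8 69.8] rows 1.6786570743405278
spin -0.013341019426569723
```

>>> jog_arm([
  [1, -6, 20],
  [1, -6, 20],
  [0, 0, 21],
  [-1, -1, 18],
  [-1, -1, 18],
  [-1, -1, 18],
  [-1, 0, 10],
], fingers=[85, 85, 85, 85, 85, 85, 85], spin=[0, 0, 0, 0, 0, 0, 0])

```text
time_s: 13.22
eef_pos: [0.4515, -0.2177, 0.0402]
eef_rot: [0.908, 0.417, 0.041, 0.009]
force: [-0.6, 0.1, 0.2]
grip_width: 0.0852
```

```bash
python3 - <<'E'
from h import *
go([(.446,-.218,.029)],50.5)
save(cam("side"),"s17.png",(200,200,350,320),5)
E
```

```text
t 13.22 p [ 0.4515 -0.2177  0.0402] yaw 49.5 tilt [ 0.081  0.017 -0.997] q [ 0.27  0.47  0.19  2.12 -0.28  0.5   1.55] F [-0.6  0.1  0.2] w 0.0852
to (0.446, -0.218, 0.029) tool mm [-4.5 -4.6 10.7] rows 0.2996137820353864
spin -0.018003880676361824
```

View pics/s17.png

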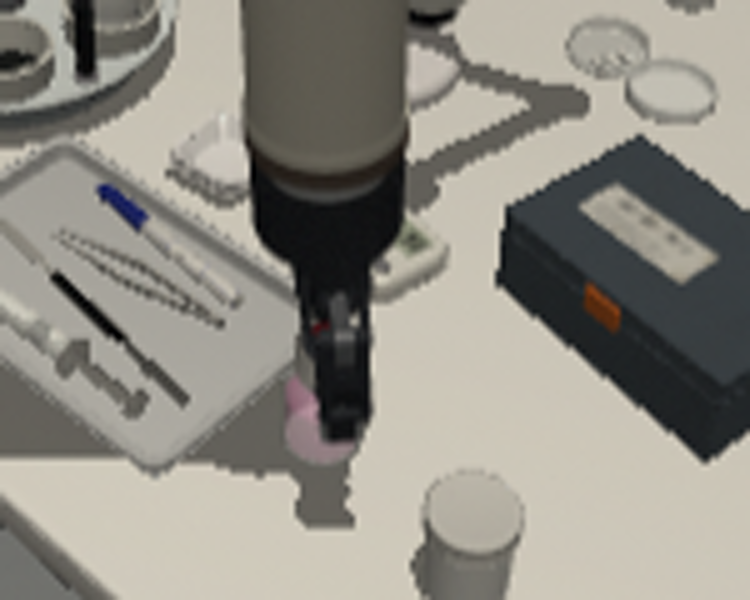

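>>> jog_arm([
  [-4, -4, 6],
  [-1, 0, 5],
  [0, 0, 0],
  [0, 0, 0],
  [0, 0, 0],
  [0, 0, 0],
  [0, 0, 0],
  [0, 0, 0],
  [0, 0, 0],
], fingers=[85, 85, 40, 38, 38, 38, 38, 38, 38], spin=[0, 0, 0, 0, 0, 0, 0, 0, 0], squeeze=45)

```text
time_s: 14.02
eef_pos: [0.4488, -0.2192, 0.0316]
eef_rot: [0.908, 0.417, 0.043, 0.011]
force: [0.0, 0.3, -1.7]
grip_width: 0.0437
```

```bash
python3 - <<'E'
from h import *
go([(.446,-.218,.12)],50.5)
save(cam("side"),"s18.png",(200,200,350,320),5)
E
```

```text
t 14.02 p [ 0.4488 -0.2192  0.0316] yaw 49.5 tilt [ 0.087  0.016 -0.996] q [ 0.29  0.49  0.18  2.13 -0.3   0.48  1.56] F [ 0.   0.3 -1.7] w 0.0437
to (0.446, -0.218, 0.12) tool mm [  5.1   2.  -88.3] rows 2.121852268389829
spin -0.017583839598196066
```

View pics/s18.png

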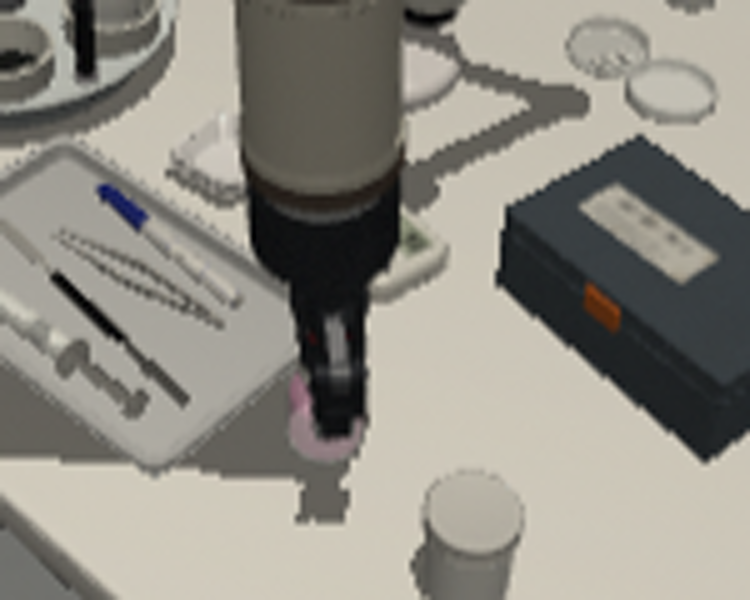

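>>> jog_arm([
  [0, 0, -15],
  [0, 0, -35],
  [0, 0, -40],
  [0, 0, -40],
  [0, 0, -40],
  [29, -22, 0],
  [29, -22, 0],
  [29, -22, 0],
  [29, -22, 0],
  [29, -22, 0],
  [29, -22, 0],
  [29, -22, 0],
], fingers=[38, 38, 38, 38, 38, 38, 38, 38, 38, 38, 38, 38], spin=[0, 0, 0, 0, 0, 0, 0, 0, 0, 0, 0, 0])

```text
time_s: 15.07
eef_pos: [0.4503, 0.0319, 0.2168]
eef_rot: [0.912, 0.408, 0.045, 0.013]
force: [0.4, 0.6, -0.8]
grip_width: 0.0432
```

```bash
python3 - <<'E'
from h import *
go([(.500,.12,.2),(.5,.12,.075)],50.5)
save(cam("side"),"s19.png",(150,120,350,270),4)
E
```

```text
t 15.07 p [0.4503 0.0319 0.2168] yaw 48.3 tilt [ 0.093  0.012 -0.996] q [-0.18  0.07  0.05  2.13 -0.01  0.85  0.72] F [ 0.4  0.6 -0.8] w 0.0432
to (0.5, 0.12, 0.2) tool mm [ 97.5 -22.9  22.5] rows 2.460341651113933
to (0.5, 0.12, 0.075) tool mm [ -8.9  -7.6 124.5] rows 2.997601918465228
spin -0.03838489032567529
```

View pics/s19.png

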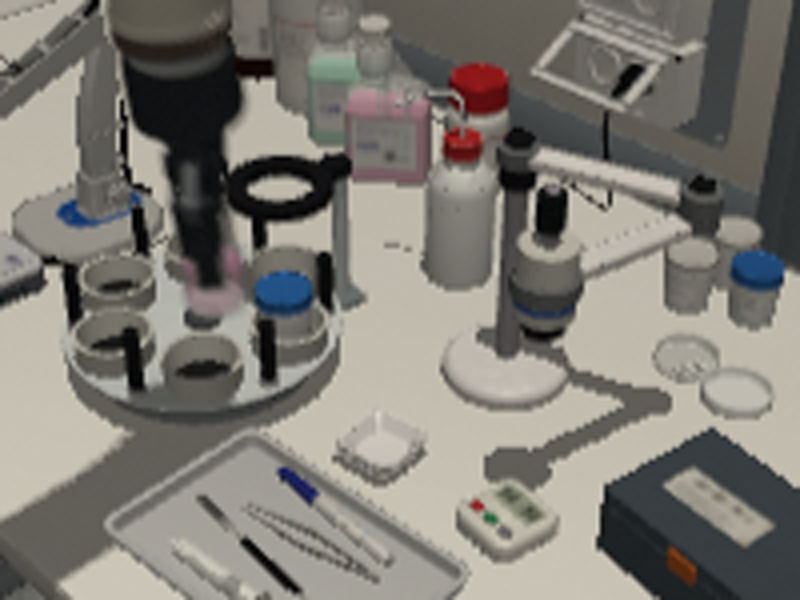

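>>> jog_arm([
  [0, 0, 0],
  [0, 0, 0],
  [0, 0, 0],
  [0, 0, 0],
  [0, 0, 0],
  [0, 0, 0],
  [0, 0, 0],
  [0, 0, 0],
  [0, 0, 0],
  [0, 0, 0],
  [0, 0, 0],
  [0, 0, 0],
], fingers=[38, 38, 38, 38, 38, 38, 38, 38, 38, 38, 38, 38], spin=[0, 0, 0, 0, 0, 0, 0, 0, 0, 0, 0, 0])

```text
time_s: 16.12
eef_pos: [0.4498, 0.0369, 0.2164]
eef_rot: [0.911, 0.41, 0.045, 0.012]
force: [-0.3, -0.3, -1.7]
grip_width: 0.0432
```

```bash
python3 - <<'E'
from h import *
go([(.500,.12,.2),(.5,.12,.075)],50.5)
E
```

```text
t 16.12 p [0.4498 0.0369 0.2164] yaw 48.6 tilt [ 0.092  0.016 -0.996] q [-0.19  0.07  0.05  2.13 -0.01  0.85  0.71] F [-0.3 -0.3 -1.7] w 0.0432
to (0.5, 0.12, 0.2) tool mm [ 94.1 -18.7  22.3] rows 2.362544215245611
to (0.5, 0.12, 0.075) tool mm [ -9.   -7.3 124.5] rows 2.9976019184652283
spin -0.03371295010051347
```

>>> jog_arm([
  [20, -5, 0],
  [20, -5, 0],
  [20, -4, 0],
  [17, -4, 0],
  [17, -2, 0],
], fingers=[38, 38, 38, 38, 38], spin=[0, 0, 0, 0, 0])

```text
time_s: 16.53
eef_pos: [0.4967, 0.1194, 0.2217]
eef_rot: [0.912, 0.407, 0.044, 0.012]
force: [0.2, 0.5, -0.2]
grip_width: 0.0433
```

```bash
python3 - <<'E'
from h import *
go([(.500,.12,.2),(.5,.12,.075)],50.5)
save(cam("side"),"s20.png",(150,120,300,240),5)
save(cam("top"),"t20.png",(125,130,285,260),5)
go([(.500,.12,.2),(.5,.12,.075)],50.5)
E
```

```text
t 16.53 p [0.4967 0.1194 0.2217] yaw 48.1 tilt [ 0.09   0.014 -0.996] q [-0.29  0.18 -0.01  1.99  0.02  0.88  0.53] F [ 0.2  0.5 -0.2] w 0.0433
to (0.5, 0.12, 0.2) tool mm [ 1.1  0.7 21.9] rows 0.5259963624996141
to (0.5, 0.12, 0.075) tool mm [ -8.7  -7.2 124.5] rows 2.997601918465228
spin -0.04101994062877583
t 16.63 p [0.4981 0.1215 0.2221] yaw 48.3 tilt [ 0.092  0.015 -0.996] q [-0.29  0.18 -0.01  1.99  0.02  0.88  0.53] F [-0.8 -0.1 -0.5] w 0.0435
to (0.5, 0.12, 0.2) tool mm [-1.4  1.2 22.2] rows 0.5332602503906497
to (0.5, 0.12, 0.075) tool mm [ -9.1  -7.3 124.5] rows 2.997601918465228
spin -0.03753071935970531
```

View pics/s20.png

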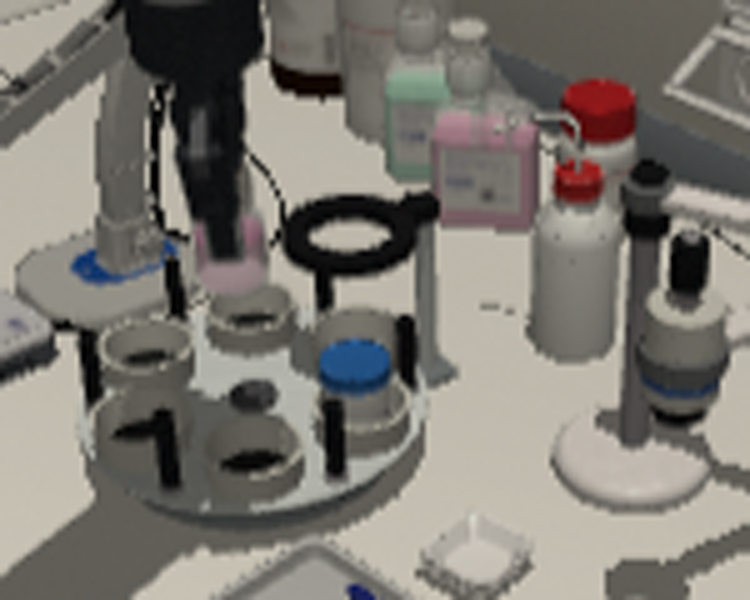

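>>> jog_arm([
  [-2, -1, 20],
  [-1, -1, 20],
  [-1, -1, 20],
  [-1, -1, 20],
  [-2, -1, 20],
  [-1, -1, 15],
], fingers=[38, 38, 38, 38, 38, 38], spin=[0, 0, 0, 0, 0, 0])

```text
time_s: 17.13
eef_pos: [0.5025, 0.1211, 0.1069]
eef_rot: [0.911, 0.409, 0.05, 0.013]
force: [0.4, 0.8, -1.7]
grip_width: 0.0436
```

```bash
python3 - <<'E'
from h import *
save(cam("side"),"s21.png",(150,120,300,240),5)
go([(.498,.119,.07)],50.5)
E
```

```text
t 17.18 p [0.5006 0.1205 0.1043] yaw 48.4 tilt [ 0.097  0.016 -0.995] q [-0.29  0.35 -0.01  2.09  0.03  0.61  0.52] F [-0.3  0.7 -2. ] w 0.0432
to (0.498, 0.119, 0.07) tool mm [-5.5 -3.  33.9] rows 0.8260784399729928
spin -0.03600720181861547
```

View pics/s21.png

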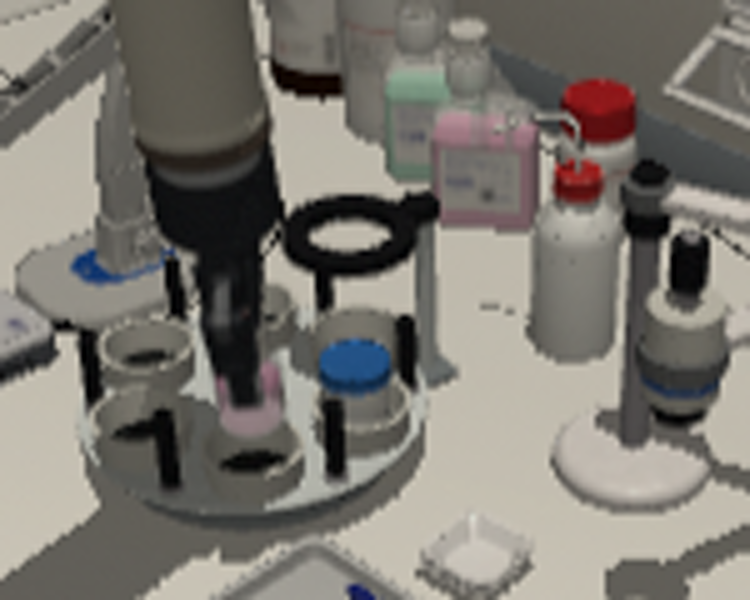

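>>> jog_arm([
  [-2, -1, 10],
  [-2, -1, 10],
  [-1, -1, 9],
  [0, 0, 3],
], fingers=[38, 38, 38, 38], spin=[0, 0, 0, 0])

```text
time_s: 17.52
eef_pos: [0.4973, 0.1175, 0.0704]
eef_rot: [0.912, 0.408, 0.046, 0.013]
force: [-0.4, 0.1, -1.0]
grip_width: 0.0433
```

```bash
python3 - <<'E'
from h import *
save(cam("side"),"s22.png",(150,120,300,240),5)
go([(.498,.119,.07)],50.5)
E
```

```text
t 17.57 p [0.4975 0.1176 0.0704] yaw 48.4 tilt [ 0.095  0.014 -0.995] q [-0.29  0.41 -0.01  2.11  0.03  0.53  0.52] F [ 0.9 -0.9 -1.3] w 0.0435
to (0.498, 0.119, 0.07) tool mm [ 1.4 -0.6  0.5] rows 0.0382456908765816
spin -0.03715781266077891
```

View pics/s22.png

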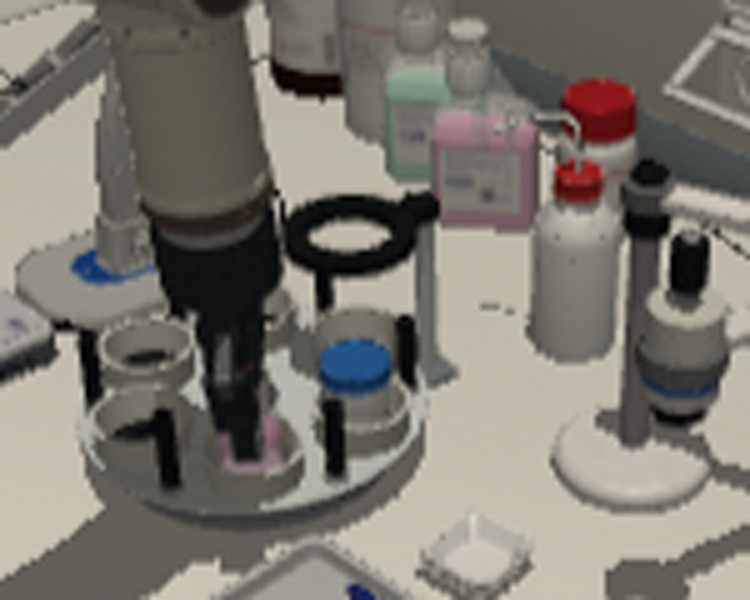

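In the cup, near the floor. Release and rise.

>>> jog_arm([
  [0, 0, 1],
  [0, 0, 0],
  [0, 0, 0],
  [0, 0, 0],
  [0, 0, -5],
  [0, 0, -20],
  [0, 0, -35],
  [0, 0, -35],
  [0, 0, -35],
  [0, 0, -10],
  [0, 0, 0],
], fingers=[38, 55, 70, 78, 78, 78, 78, 78, 78, 78, 78], spin=[0, 0, 0, 0, 0, 0, 0, 0, 0, 0, 0])

```text
time_s: 18.48
eef_pos: [0.4852, 0.1161, 0.2201]
eef_rot: [0.911, 0.408, 0.049, 0.013]
force: [-0.0, 0.4, -0.3]
grip_width: 0.0776
```

```bash
python3 - <<'E'
from h import *
save(cam("side"),"s23.png",(150,120,300,240),5)
go([pol(116,.114,.2),pol(116,.114,.08)],50.5)
E
```

```text
t 18.53 p [0.4855 0.1162 0.2196] yaw 48.4 tilt [ 0.101  0.016 -0.995] q [-0.29  0.15 -0.01  2.03  0.02  0.86  0.53] F [1.  0.6 0. ] w 0.0781
to (np.float64(0.5035), np.float64(0.2895), 0.2) tool mm [ 139.6 -103.3   24.1] rows 4.205357290195682
to (np.float64(0.5035), np.float64(0.2895), 0.08) tool mm [ -9.5  -7.8 119.4] rows 2.8776978417266195
spin -0.03647935853127152
```

View pics/s23.png

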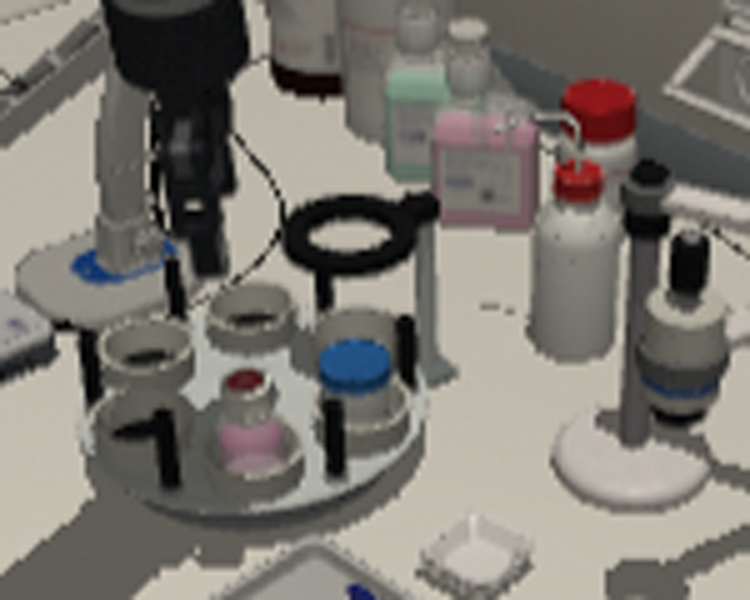

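>>> jog_arm([
  [18, -13, 3],
  [18, -13, 3],
  [18, -13, 3],
  [18, -13, 3],
  [18, -13, 3],
  [18, -13, 3],
  [18, -13, 3],
  [14, -10, 3],
  [-2, -1, 25],
  [-2, -2, 25],
  [-2, -2, 25],
  [-2, -1, 25],
], fingers=[60, 30, 0, 0, 0, 0, 0, 0, 0, 0, 0, 0], spin=[0, 0, 0, 0, 0, 0, 0, 0, 0, 0, 0, 0])

```text
time_s: 19.53
eef_pos: [0.5036, 0.2953, 0.0862]
eef_rot: [0.912, 0.408, 0.047, 0.012]
force: [-0.2, 0.4, 0.0]
grip_width: -0.0002
```

```bash
python3 - <<'E'
from h import *
save(cam("side"),"s24.png",(150,120,300,240),5)
go([pol(116,.114,.078)]+[pol(a,.111,.078) for a in(128,140,152,164,176,188,194)],50.5)
E
```

```text
t 19.58 p [0.5001 0.293  0.0806] yaw 48.3 tilt [ 0.088  0.011 -0.996] q [-0.54  0.49 -0.08  1.93  0.13  0.65  0.13] F [-1.6 -0.4 -4.1] w -0.0001
to (np.float64(0.5035), np.float64(0.2895), 0.078) tool mm [-0.5  4.7  2.9] rows 0.13249744996316754
to (np.float64(0.4852), np.float64(0.2745), 0.078) tool mm [-23.3  -3.6  -1.8] rows 0.5674339291139835
to (np.float64(0.4685), np.float64(0.2583), 0.078) tool mm [-23.2  -1.6  -1.7] rows 0.5579496288212167
to (np.float64(0.4555), np.float64(0.2391), 0.078) tool mm [-22.9   3.2  -1.4] rows 0.5560447328491079
to (np.float64(0.4468), np.float64(0.2176), 0.078) tool mm [-21.8   7.9  -1. ] rows 0.5561998460811184
to (np.float64(0.4428), np.float64(0.1947), 0.078) tool mm [-19.7  12.3  -0.6] rows 0.5574753045269087
to (np.float64(0.4436), np.float64(0.1716), 0.078) tool mm [-16.7  16.   -0.2] rows 0.5542889367542553
to (np.float64(0.4458), np.float64(0.1601), 0.078) tool mm [-7.1  9.3  0.1] rows 0.28078042899215133
spin -0.03871791924789482
```

View pics/s24.png

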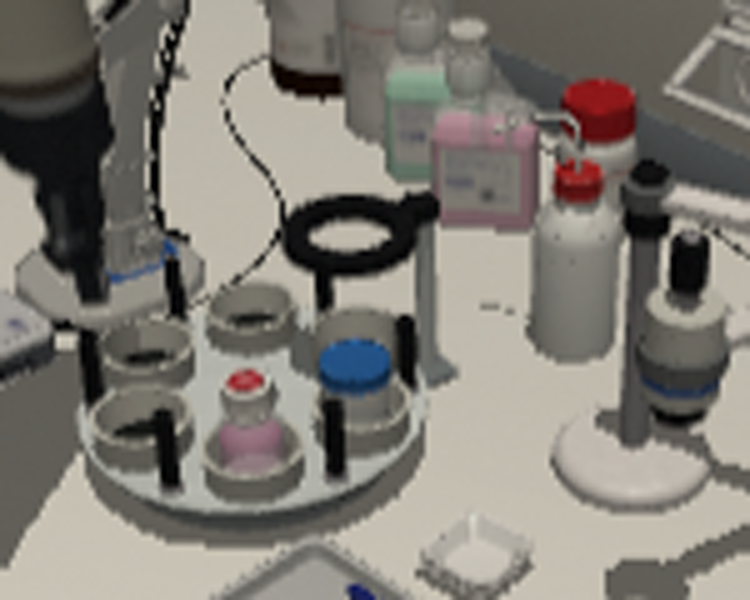

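>>> jog_arm([
  [-12, 1, 0],
  [-12, 0, -1],
  [-12, -1, -1],
  [-12, 0, -1],
  [-11, 2, -1],
  [-11, 2, -1],
  [-11, 4, -1],
  [-11, 4, 0],
  [-10, 6, 0],
  [-10, 6, 0],
  [-8, 8, 0],
  [-8, 8, 0],
], fingers=[0, 0, 0, 0, 0, 0, 0, 0, 0, 0, 0, 0], spin=[0, 0, 0, 0, 0, 0, 0, 0, 0, 0, 0, 0])

```text
time_s: 20.58
eef_pos: [0.4439, 0.1703, 0.075]
eef_rot: [0.91, 0.411, 0.045, 0.01]
force: [0.8, 1.8, -0.1]
grip_width: -0.0001
```

```bash
python3 - <<'E'
from h import *
save(cam("side"),"s25.png",(150,120,300,240),5)
save(cam("top"),"t25.png",(125,130,285,260),5)
go([pol(a,.11,.078) for a in(188,194)],50.5)
E
```

```text
t 20.68 p [0.4433 0.1679 0.0745] yaw 48.5 tilt [ 0.088  0.015 -0.996] q [-0.36  0.36 -0.08  2.18  0.11  0.52  0.31] F [ 0.5  0.8 -0.8] w -0.0002
to (np.float64(0.4446), np.float64(0.1717), 0.078) tool mm [ 3.9 -1.4 -3.3] rows 0.1265523349323254
to (np.float64(0.4468), np.float64(0.1604), 0.078) tool mm [-7.   9.1  0. ] rows 0.27607116249872066
spin -0.03425556486486799
```

View pics/s25.png

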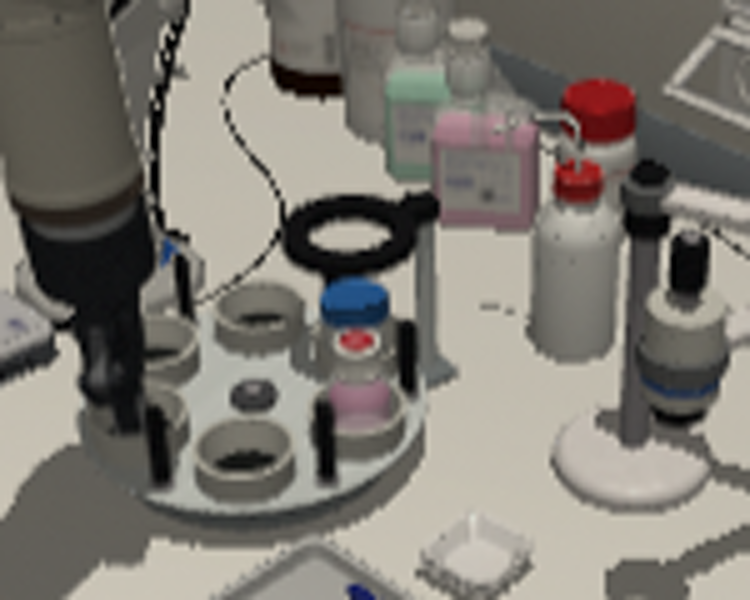

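View pics/t25.png

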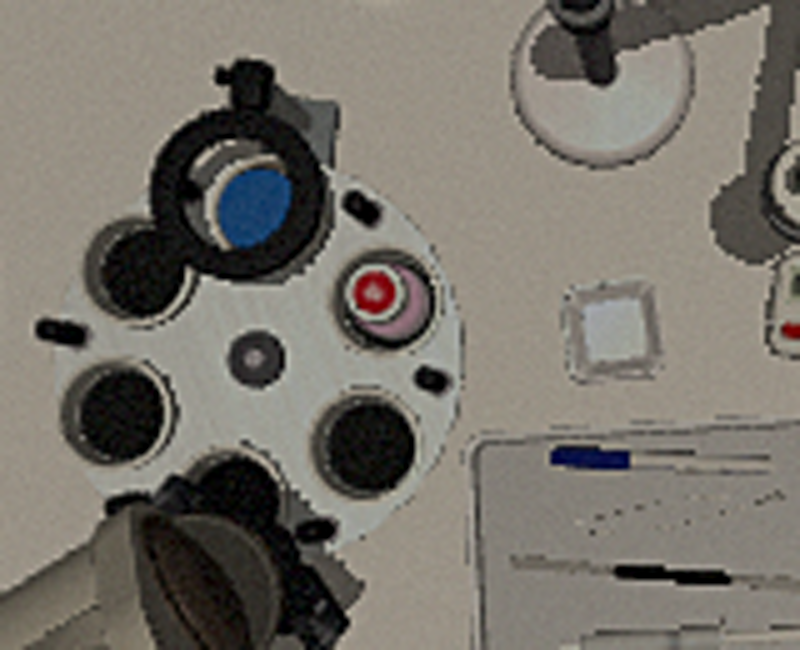

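>>> jog_arm([
  [5, -7, -10],
  [1, 1, -25],
  [1, 1, -25],
  [1, 1, -25],
  [1, 1, -25],
  [-16, 17, 0],
  [-16, 17, 0],
  [-16, 17, 0],
  [-16, 17, 0],
  [-16, 17, 0],
  [-16, 17, 0],
  [-16, 17, 0],
], fingers=[0, 0, 0, 0, 0, 20, 40, 60, 85, 85, 85, 85], spin=[0, 0, 0, 0, 0, 0, 0, 0, 0, 0, 0, 0])

```text
time_s: 21.68
eef_pos: [0.4413, 0.0054, 0.1853]
eef_rot: [0.911, 0.412, 0.032, 0.01]
force: [0.6, 0.3, 0.1]
grip_width: 0.0834
```

```bash
python3 - <<'E'
from h import *
go([(.43,-.335,.17),(.43,-.335,.033)],50.5)
s=cam("side")
save(s,"s26.png",(200,200,400,350),4)
E
```

```text
t 21.68 p [0.4413 0.0054 0.1853] yaw 48.8 tilt [ 0.067  0.008 -0.998] q [-0.1   0.11  0.04  2.16 -0.01  0.8   0.79] F [0.6 0.3 0.1] w 0.0834
to (0.43, -0.335, 0.17) tool mm [-263.9  215.6   11.9] rows 8.176875191282999
to (0.43, -0.335, 0.033) tool mm [ -6.8  -6.2 136.7] rows 3.2853717026378892
spin -0.03031182296253914
```

View pics/s26.png

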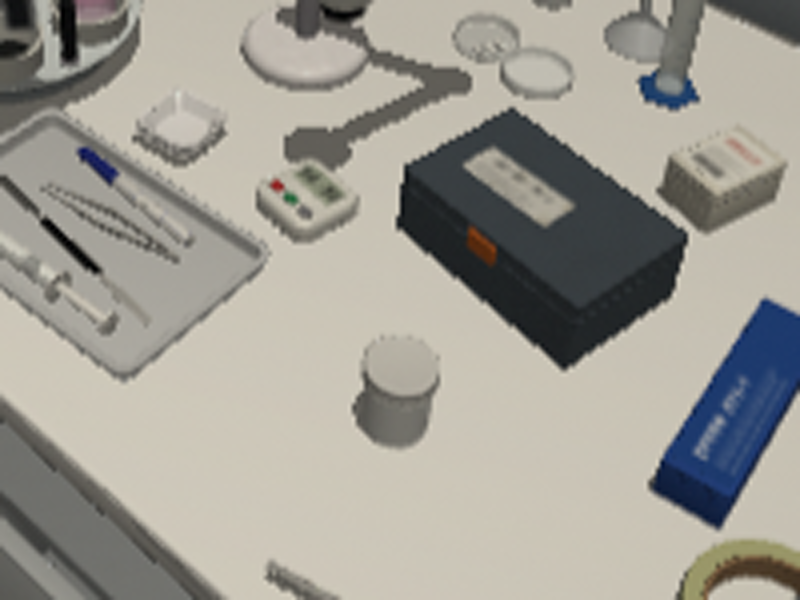

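```bash
python3 - <<'E'
from h import *
s=cam("side"); t=cam("top")
print(plane(s,(200+401/4-.4,200+365/4-.4),.059))
save(t,"t26.png",(300,180,400,260),7)
E
```

```text
[ 0.4639483  -0.32498528  0.059     ]
```

View pics/t26.png

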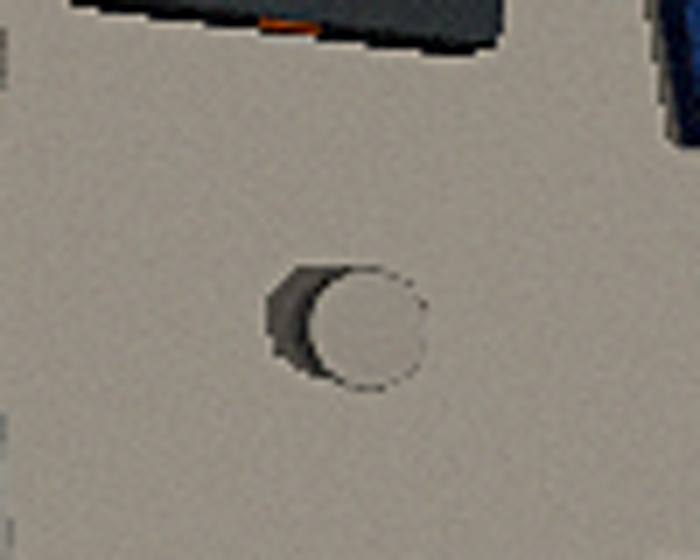

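```bash
python3 - <<'E'
from h import *
t=cam("top")
print(plane(t,(352.1,226.4),.059))
go([(.465,-.322,.13),(.465,-.322,.034)],50.5)
E
```

```text
[ 0.46671089 -0.32124754  0.059     ]
t 21.88 p [0.4417 0.0062 0.1853] yaw 48.6 tilt [ 0.067  0.008 -0.998] q [-0.11  0.11  0.03  2.16 -0.01  0.8   0.78] F [-0.5  0.2  0.4] w 0.0851
to (0.465, -0.322, 0.13) tool mm [-233.4  232.2   54.2] rows 8.001563368438308
to (0.465, -0.322, 0.034) tool mm [-4.8 -4.3 95.8] rows 2.3021582733812953
spin -0.03237930781599641
```

>>> jog_arm([
  [-18, 18, 3],
  [-18, 18, 3],
  [-18, 18, 3],
  [-18, 18, 3],
  [-18, 18, 3],
  [-18, 18, 3],
  [-18, 18, 3],
  [-18, 18, 3],
  [-18, 18, 3],
  [-18, 18, 3],
  [-18, 18, 3],
  [-18, 18, 3],
], fingers=[85, 85, 85, 85, 85, 85, 85, 85, 85, 85, 85, 85], spin=[0, 0, 0, 0, 0, 0, 0, 0, 0, 0, 0, 0])

```text
time_s: 22.88
eef_pos: [0.4716, -0.2829, 0.1424]
eef_rot: [0.902, 0.43, 0.032, 0.002]
force: [0.4, -0.3, 0.5]
grip_width: 0.0854
```

```bash
python3 - <<'E'
from h import *
go([(.4655,-.3225,.13),(.4655,-.3225,.034)],50.5)
save(cam("side"),"s27.png",(200,200,400,350),4)
E
```

```text
t 22.88 p [ 0.4716 -0.2829  0.1424] yaw 51.0 tilt [ 0.059  0.023 -0.998] q [ 0.36  0.38  0.19  1.93 -0.17  0.8   1.55] F [ 0.4 -0.3  0.5] w 0.0854
to (0.4655, -0.3225, 0.13) tool mm [-35.2  19.8  11.1] rows 1.005238215281128
to (0.4655, -0.3225, 0.034) tool mm [-5.3 -3.  95.8] rows 2.3021582733812953
spin 0.007918778347703015
```

View pics/s27.png

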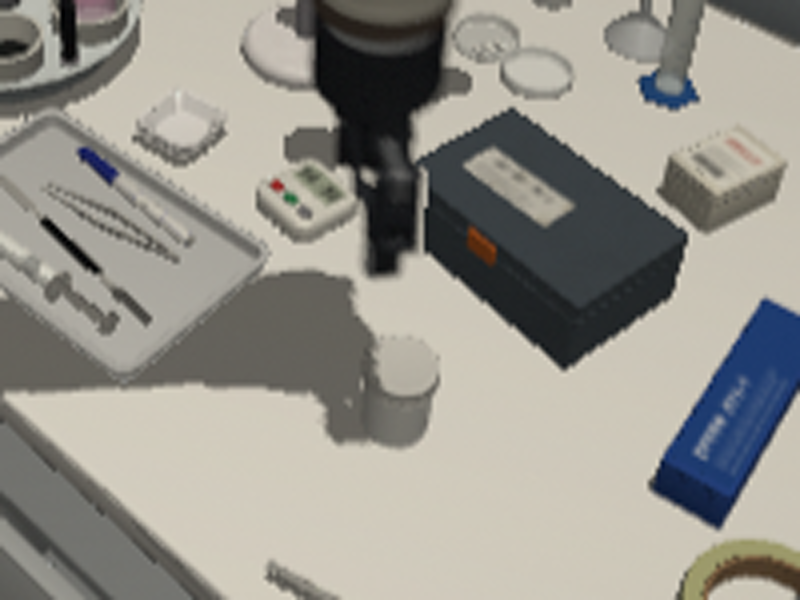

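>>> jog_arm([
  [-18, 10, 5],
  [-17, 10, 6],
  [-1, -1, 20],
  [-1, -1, 20],
  [-2, -1, 20],
  [-1, 0, 15],
], fingers=[85, 85, 85, 85, 85, 85], spin=[0, 0, 0, 0, 0, 0])

```text
time_s: 23.43
eef_pos: [0.4709, -0.3263, 0.0531]
eef_rot: [0.902, 0.43, 0.033, 0.005]
force: [0.4, -0.6, 0.6]
grip_width: 0.0856
```

```bash
python3 - <<'E'
from h import *
go([(.4655,-.3225,.034)],50.5)
save(cam("side"),"s28.png",(200,200,400,350),4)
E
```

```text
t 23.43 p [ 0.4709 -0.3263  0.0531] yaw 51.0 tilt [ 0.064  0.02  -0.998] q [ 0.46  0.55  0.17  1.92 -0.23  0.64  1.68] F [ 0.4 -0.6  0.6] w 0.0856
to (0.4655, -0.3225, 0.034) tool mm [-1.5 -7.3 18.8] rows 0.48470149737561785
spin 0.008980726937910568
```

View pics/s28.png

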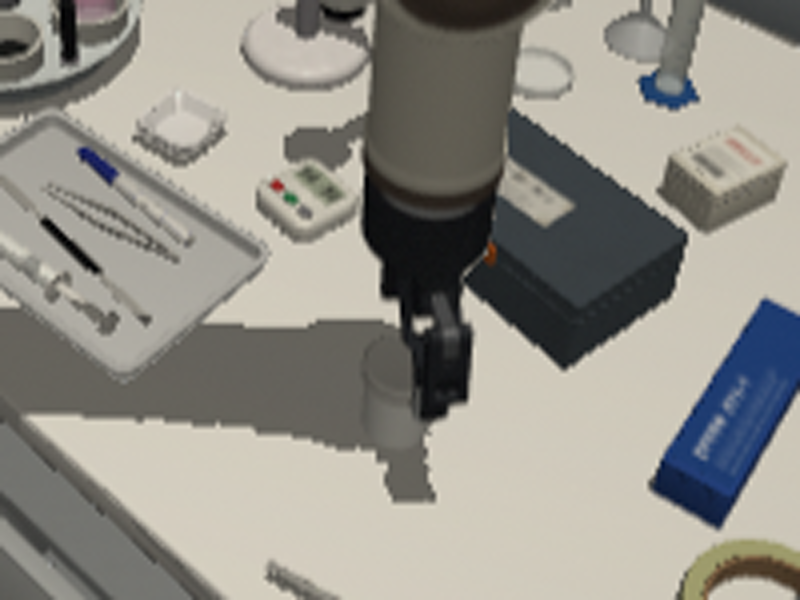

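>>> jog_arm([
  [-1, -4, 9],
  [-1, -3, 9],
  [0, 0, 2],
  [0, 0, 0],
  [0, 0, 0],
  [0, 0, 0],
  [0, 0, 0],
  [0, 0, 0],
  [0, 0, 0],
  [0, 0, 0],
], fingers=[85, 85, 60, 42, 42, 42, 42, 42, 42, 42], spin=[0, 0, 0, 0, 0, 0, 0, 0, 0, 0], squeeze=55)

```text
time_s: 24.32
eef_pos: [0.4672, -0.3172, 0.0307]
eef_rot: [0.901, 0.433, 0.034, 0.003]
force: [0.5, -0.9, -1.5]
grip_width: 0.0475
```

```bash
python3 - <<'E'
from h import *
go([(.46,-.2,.20),(.498,.119,.20)],50.5)
save(cam("side"),"s29.png",(200,200,400,350),4)
E
```

```text
t 24.32 p [ 0.4672 -0.3172  0.0307] yaw 51.4 tilt [ 0.063  0.024 -0.998] q [ 0.46  0.58  0.15  1.95 -0.25  0.6   1.69] F [ 0.5 -0.9 -1.5] w 0.0475
to (0.46, -0.2, 0.2) tool mm [  96.8  -73.2 -166.5] rows 4.940164847445667
to (0.498, 0.119, 0.2) tool mm [ 272.4 -170.    10.1] rows 7.7039652314149025
spin 0.014892351846533236
```

View pics/s29.png

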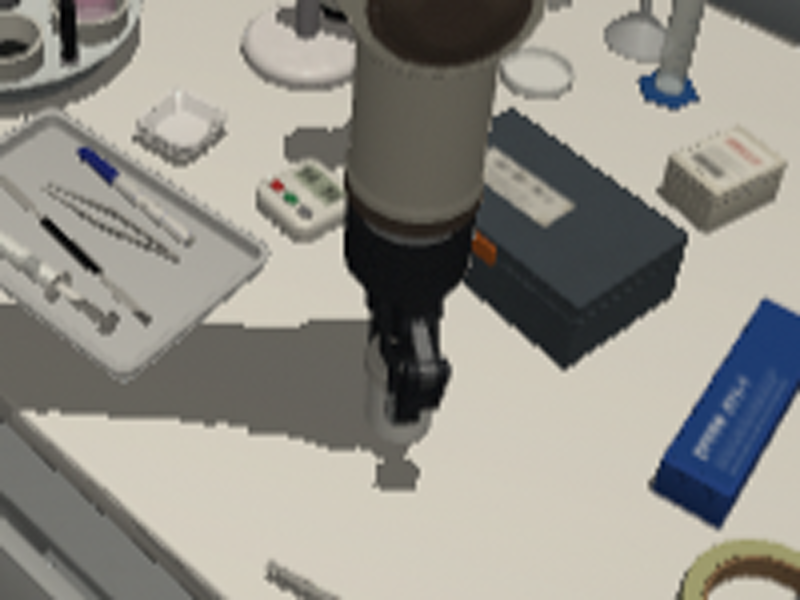

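>>> jog_arm([
  [0, 0, -15],
  [2, 0, -25],
  [2, 0, -28],
  [2, 0, -28],
  [3, 0, -28],
  [3, 0, -28],
  [22, -15, -10],
  [22, -15, 0],
  [22, -15, 0],
  [22, -15, 0],
  [22, -15, 0],
  [22, -15, 0],
], fingers=[42, 42, 42, 42, 42, 42, 42, 42, 42, 42, 42, 42], spin=[0, 0, 0, 0, 0, 0, 0, 0, 0, 0, 0, 0])

```text
time_s: 25.37
eef_pos: [0.4755, -0.1554, 0.207]
eef_rot: [0.904, 0.425, 0.034, 0.005]
force: [1.2, -0.9, 0.8]
grip_width: 0.0473
```

>>> jog_arm([
  [22, -15, 0],
  [22, -15, 0],
  [22, -15, 0],
  [22, -15, 0],
  [22, -15, 0],
  [22, -15, 0],
  [22, -13, 0],
  [22, -13, 0],
], fingers=[42, 42, 42, 42, 42, 42, 42, 42], spin=[0, 0, 0, 0, 0, 0, 0, 0])

```text
time_s: 26.03
eef_pos: [0.4967, 0.0642, 0.2146]
eef_rot: [0.905, 0.424, 0.035, 0.006]
force: [1.3, -0.3, -0.5]
grip_width: 0.0473
```

```bash
python3 - <<'E'
from h import *
go([(.498,.119,.20),(.498,.119,.069)],50.5)
save(cam("side"),"s30.png",(150,120,350,270),4)
E
```

```text
t 26.03 p [0.4967 0.0642 0.2146] yaw 50.3 tilt [ 0.068  0.02  -0.997] q [-0.17  0.18 -0.01  2.01 -0.01  0.89  0.7 ] F [ 1.3 -0.3 -0.5] w 0.0473
to (0.498, 0.119, 0.2) tool mm [ 42.  -34.7  15.7] rows 1.359536116266793
to (0.498, 0.119, 0.069) tool mm [ -7.7  -5.2 130.7] rows 3.141486810551559
spin -0.0031826002717570277
```

View pics/s30.png

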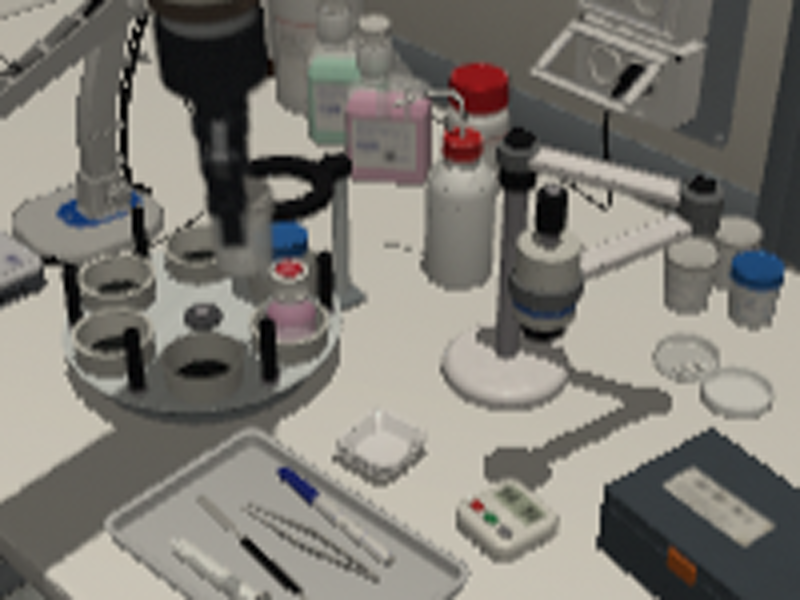

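>>> jog_arm([
  [18, -15, 5],
  [18, -15, 6],
  [-1, -1, 20],
  [-1, -1, 20],
  [-1, -1, 20],
  [-1, -1, 10],
  [0, 0, 0],
], fingers=[42, 42, 42, 42, 42, 42, 42], spin=[0, 0, 0, 0, 0, 0, 0])

```text
time_s: 26.67
eef_pos: [0.4987, 0.1266, 0.1344]
eef_rot: [0.902, 0.431, 0.04, 0.004]
force: [-0.4, -0.7, -1.4]
grip_width: 0.0475
```

```bash
python3 - <<'E'
from h import *
go([(.498,.119,.20),(.498,.119,.069)],50.5)
s=cam("side")
st=readout.read_state(); print("TCP px crop",(proj(s,st["eef_pos"])-(150,120))*5)
save(s,"s31.png",(150,120,300,240),5)
E
```

```text
t 26.67 p [0.4987 0.1266 0.1344] yaw 51.2 tilt [ 0.076  0.027 -0.997] q [-0.25  0.31 -0.05  2.05  0.02  0.7   0.58] F [-0.4 -0.7 -1.4] w 0.0475
to (0.498, 0.119, 0.2) tool mm [ -1.8   6.9 -65.6] rows 1.5825563671151053
to (0.498, 0.119, 0.069) tool mm [ -9.   -5.5 130.6] rows 3.1414868105515583
spin 0.011658831416316417
TCP px crop [233.09711497 344.68639302]
```

View pics/s31.png

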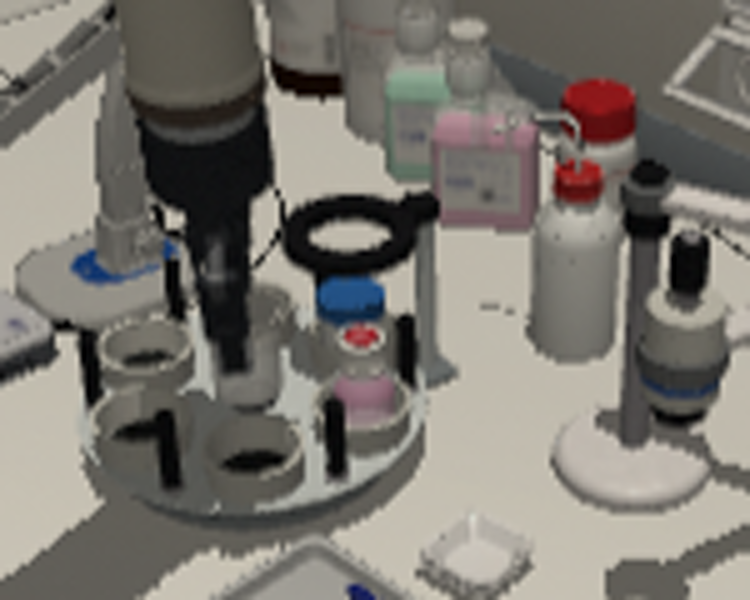

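```bash
python3 - <<'E'
from h import *
s=cam("side")
print(plane(s,(150+249/5-.4,120+396/5-.4),.103), "rim",plane(s,(150+254/5-.4,120+447/5-.4),.061))
E
```

```text
[0.49792278 0.11495961 0.103     ] rim [0.49864292 0.1155643  0.061     ]
```

>>> jog_arm([
  [-1, -1, 12],
  [-1, -1, 12],
  [-1, 0, 12],
  [-1, 0, 10],
], fingers=[42, 42, 42, 42], spin=[0, 0, 0, 0])

```text
time_s: 27.1
eef_pos: [0.506, 0.1265, 0.0958]
eef_rot: [0.902, 0.43, 0.048, 0.006]
force: [1.2, 0.0, -0.4]
grip_width: 0.0475
```

```bash
python3 - <<'E'
from h import *
go([(.498,.125,.069)],50.5)
s=cam("side")
save(s,"s32.png",(150,120,300,240),5)
E
```

```text
t 27.1 p [0.506  0.1265 0.0958] yaw 51.1 tilt [ 0.092  0.031 -0.995] q [-0.26  0.38 -0.05  2.07  0.03  0.59  0.57] F [ 1.2  0.  -0.4] w 0.0475
to (0.498, 0.125, 0.069) tool mm [-8.4 -6.6 25.9] rows 0.671085678219789
spin 0.009956249214118959
```

View pics/s32.png

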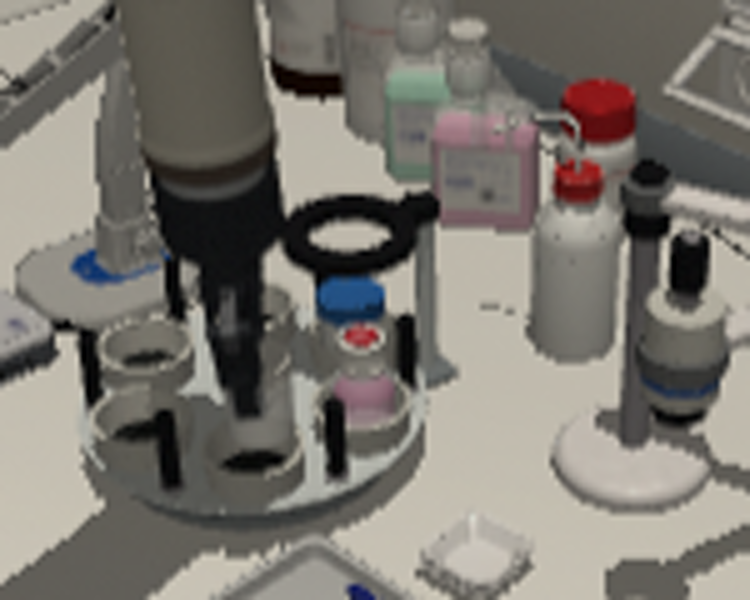

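>>> jog_arm([
  [-4, -3, 0],
  [-3, -3, 2],
  [0, 0, 0],
], fingers=[42, 42, 42], spin=[0, 0, 0])

```text
time_s: 27.4
eef_pos: [0.4963, 0.124, 0.0923]
eef_rot: [0.902, 0.429, 0.047, 0.006]
force: [-0.0, -0.7, -0.8]
grip_width: 0.0474
```

```bash
python3 - <<'E'
from h import *
go([(.498,.125,.069)],50.5)
s=cam("side")
save(s,"s33.png",(180,160,280,230),8)
E
```

```text
t 27.4 p [0.4963 0.124  0.0923] yaw 51.0 tilt [ 0.09   0.031 -0.995] q [-0.26  0.37 -0.05  2.1   0.03  0.58  0.57] F [-0.  -0.7 -0.8] w 0.0474
to (0.498, 0.125, 0.069) tool mm [-0.1 -0.5 23.3] rows 0.5599339296697894
spin 0.008718949000201072
```

View pics/s33.png

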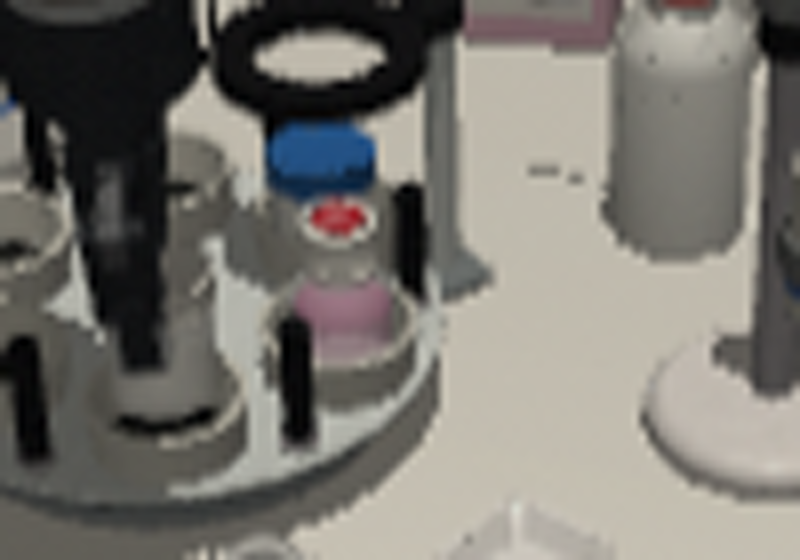

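>>> jog_arm([
  [-1, 0, 8],
  [-1, -1, 8],
  [-1, -1, 6],
  [0, 0, 2],
], fingers=[42, 42, 42, 42], spin=[0, 0, 0, 0])

```text
time_s: 27.78
eef_pos: [0.4974, 0.1243, 0.0685]
eef_rot: [0.902, 0.429, 0.05, 0.006]
force: [-0.2, 0.1, -0.2]
grip_width: 0.0469
```

```bash
python3 - <<'E'
from h import *
go([(.498,.125,.069)],50.5)
s=cam("side")
save(s,"s34.png",(180,160,280,230),8)
E
```

```text
t 27.78 p [0.4974 0.1243 0.0685] yaw 51.0 tilt [ 0.096  0.032 -0.995] q [-0.26  0.41 -0.04  2.11  0.03  0.52  0.56] F [-0.2  0.1 -0.2] w 0.0469
to (0.498, 0.125, 0.069) tool mm [ 0.9  0.  -0.4] rows 0.0244779911076132
spin 0.008952376171890144
```

View pics/s34.png

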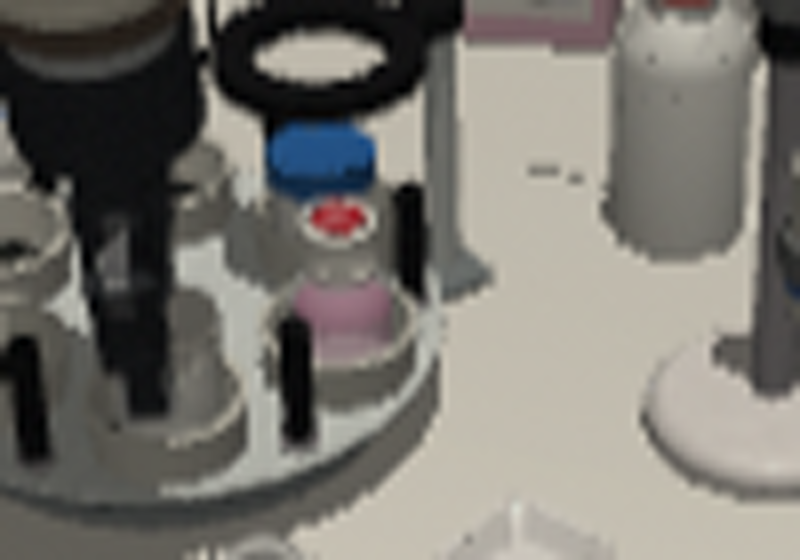

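>>> jog_arm([
  [0, 0, 2],
  [0, 0, 0],
  [0, 0, 0],
  [0, 0, 0],
  [0, 0, -5],
  [2, 1, -20],
  [2, 1, -25],
  [2, 1, -25],
  [2, 1, -25],
  [2, 1, -25],
  [2, 1, -15],
], fingers=[42, 55, 65, 75, 80, 80, 80, 80, 80, 80, 80], spin=[0, 0, 0, 0, 0, 0, 0, 0, 0, 0, 0])

```text
time_s: 28.75
eef_pos: [0.4933, 0.1247, 0.2109]
eef_rot: [0.902, 0.429, 0.046, 0.005]
force: [1.0, 0.7, -0.4]
grip_width: 0.0799
```

```bash
python3 - <<'E'
from h import *
s=cam("side")
save(s,"s35.png",(150,120,350,270),4)
t=cam("top"); save(t,"t35.png",(200,80,330,180),6)
go([(.62,-.134,.33),(.62,-.134,.247)],50.5)
E
```

```text
t 28.85 p [0.4949 0.1252 0.2118] yaw 51.0 tilt [ 0.091  0.031 -0.995] q [-0.25  0.19 -0.05  2.01  0.01  0.85  0.58] F [ 0.6  0.2 -0.4] w 0.0802
to (0.62, -0.134, 0.33) tool mm [-112.7  266.6 -114.3] rows 7.4617560212026035
to (0.62, -0.134, 0.247) tool mm [-6.8 -4.3 82.6] rows 1.9904076738609118
spin 0.009106442574002673
```

View pics/s35.png

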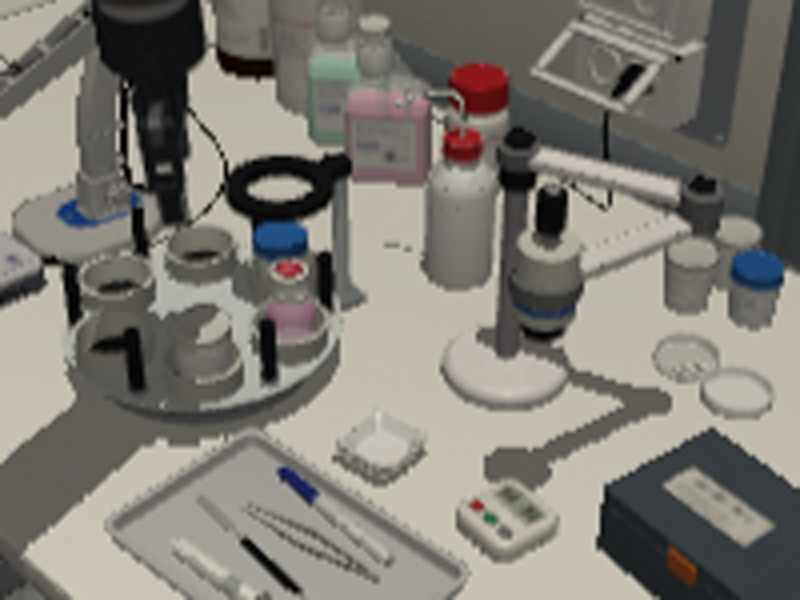

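View pics/t35.png

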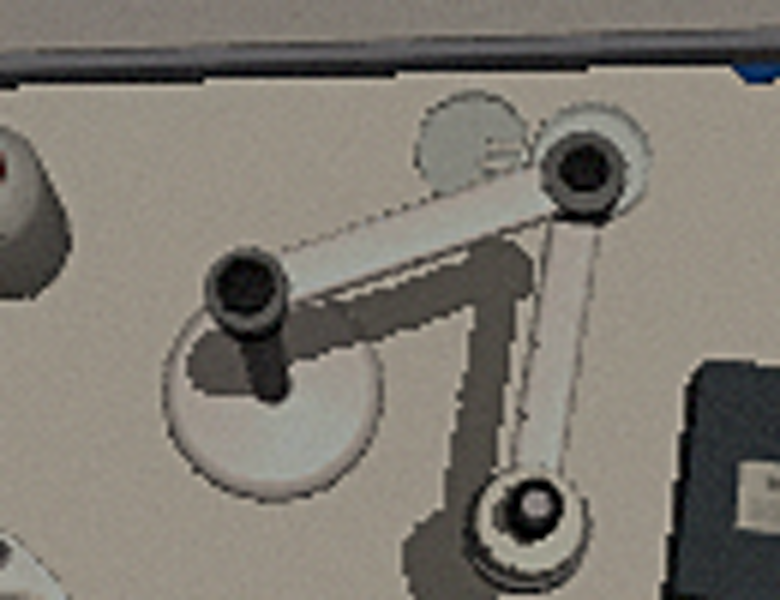

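```bash
python3 - <<'E'
from h import *
t=cam("top"); s=cam("side")
print("knob top",plane(t,(200+537/6-.4,80+505/6-.4),.278))
print("side",plane(s,(150+553/4-.4,120+190/4-.4),.278),"mid",plane(s,(150+550/4-.4,120+210/4-.4),.262))
print("sh",plane(t,(200+243/6-.4,80+283/6-.4),.235))
E
```

```text
knob top [ 0.61956864 -0.13476802  0.278     ]
side [ 0.6195844  -0.13669453  0.278     ] mid [ 0.61877237 -0.13607796  0.262     ]
sh [ 0.72257378 -0.01834298  0.235     ]
```

>>> jog_arm([
  [0, 0, -25],
  [0, 0, -25],
  [0, 0, -25],
  [0, 0, -25],
  [0, 0, -20],
  [-10, 23, 0],
  [-10, 23, 0],
  [-10, 23, 0],
  [-10, 23, 0],
  [-10, 23, 0],
  [-10, 23, 0],
  [-10, 23, 0],
], fingers=[80, 70, 60, 60, 60, 60, 60, 60, 60, 60, 60, 60], spin=[0, 0, 0, 0, 0, 0, 0, 0, 0, 0, 0, 0])

```text
time_s: 29.95
eef_pos: [0.5542, -0.0352, 0.3167]
eef_rot: [0.899, 0.436, 0.029, -0.0]
force: [-0.9, 0.0, -0.4]
grip_width: 0.0602
```

```bash
python3 - <<'E'
from h import *
go([(.621,-.134,.33),(.621,-.134,.247)],50.5)
E
```

```text
t 29.95 p [ 0.5542 -0.0352  0.3167] yaw 51.8 tilt [ 0.052  0.026 -0.998] q [-0.05  0.19  0.09  1.75 -0.05  1.16  0.97] F [-0.9  0.  -0.4] w 0.0602
to (0.621, -0.134, 0.33) tool mm [-35.6 114.  -12.3] rows 2.8778301999724847
to (0.621, -0.134, 0.247) tool mm [-4.3 -2.1 82.9] rows 1.9904076738609118
spin 0.022580105318838407
```

>>> jog_arm([
  [-7, 23, -3],
  [-7, 23, -3],
  [-8, 23, -3],
  [-8, 23, -3],
  [-7, 22, -1],
  [0, 0, 0],
], fingers=[60, 60, 60, 60, 60, 60], spin=[0, 0, 0, 0, 0, 0])

```text
time_s: 30.45
eef_pos: [0.618, -0.1466, 0.3175]
eef_rot: [0.901, 0.433, 0.019, -0.004]
force: [-1.4, 0.1, 0.8]
grip_width: 0.0602
```

```bash
python3 - <<'E'
from h import *
go([(.619,-.135,.30),(.619,-.135,.247)],50.5)
save(cam("side"),"s36.png",(200,80,350,200),5)
go([])
E
```

```text
t 30.45 p [ 0.618  -0.1466  0.3175] yaw 51.4 tilt [ 0.032  0.023 -0.999] q [ 0.09  0.36  0.16  1.53 -0.09  1.23  1.16] F [-1.4  0.1  0.8] w 0.0602
to (0.619, -0.135, 0.3) tool mm [ 9.  -6.6 17.8] rows 0.5047258196219548
to (0.619, -0.135, 0.247) tool mm [-2.  -0.6 53. ] rows 1.2709832134292565
spin 0.015185499405651722
t 30.5 p [ 0.617  -0.1445  0.317 ] yaw 51.4 tilt [ 0.03   0.025 -0.999] q [ 0.09  0.36  0.15  1.53 -0.09  1.24  1.16] F [-0.2  0.2 -0.2] w 0.0599
```

View pics/s36.png

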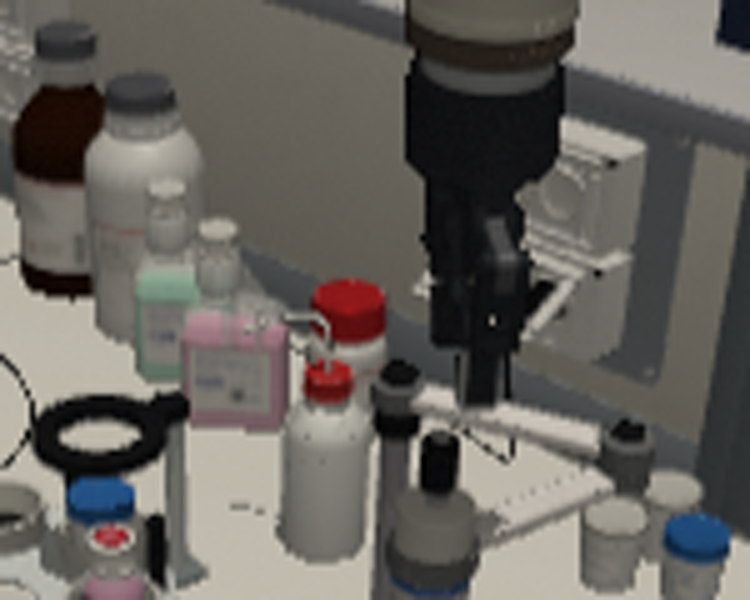

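>>> jog_arm([
  [5, -3, 8],
  [3, -2, 8],
  [0, 0, 8],
  [0, 0, 6],
  [0, 0, 0],
], fingers=[60, 60, 60, 60, 60], spin=[0, 0, 0, 0, 0])

```text
time_s: 30.92
eef_pos: [0.6158, -0.1276, 0.2792]
eef_rot: [0.9, 0.436, 0.016, -0.008]
force: [-0.2, 0.6, 0.0]
grip_width: 0.0598
```

```bash
python3 - <<'E'
from h import *
go([(.619,-.1355,.248)],50.5)
s=cam("side");save(s,"s37.png",(230,100,330,180),8)
st=readout.read_state(); print((proj(s,st["eef_pos"])-(230,100))*8)
E
```

```text
t 30.92 p [ 0.6158 -0.1276  0.2792] yaw 51.7 tilt [ 0.021  0.029 -0.999] q [ 0.07  0.38  0.14  1.58 -0.09  1.17  1.14] F [-0.2  0.6  0. ] w 0.0598
to (0.619, -0.1355, 0.248) tool mm [-5.3  7.4 31. ] rows 0.7754831721414145
spin 0.02063037184052767
[435.78027066 526.61511064]
```

View pics/s37.png

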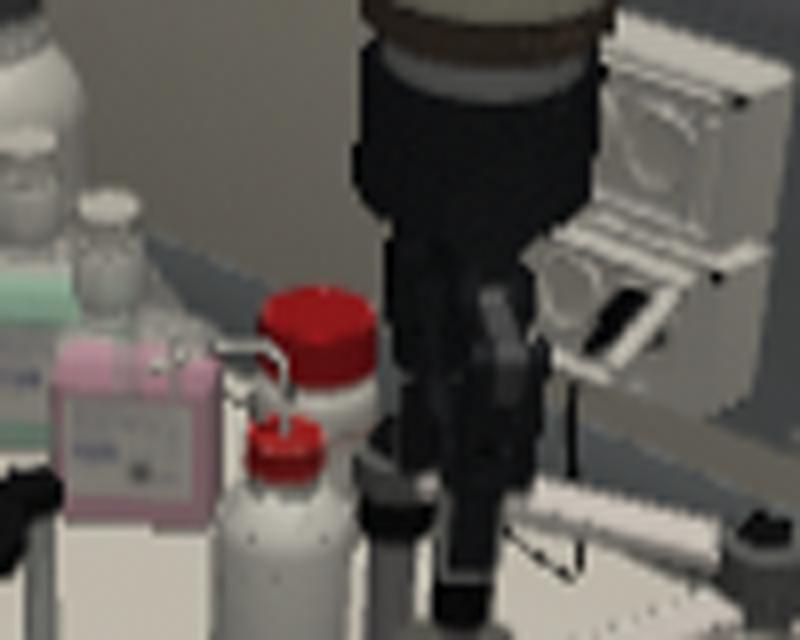

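>>> jog_arm([
  [-3, 4, 10],
  [-2, 3, 10],
  [0, 0, 9],
  [0, 0, 0],
  [0, 0, 0],
  [0, 0, 0],
  [0, 0, 0],
  [0, 0, 0],
  [0, 0, 0],
  [0, 0, 0],
], fingers=[60, 60, 60, 30, 15, 15, 15, 15, 15, 15], spin=[0, 0, 0, 0, 0, 0, 0, 0, 0, 0], squeeze=40)

```text
time_s: 31.8
eef_pos: [0.6196, -0.1355, 0.2483]
eef_rot: [0.9, 0.436, 0.017, -0.008]
force: [1.2, 1.1, -1.5]
grip_width: 0.0211
```

```bash
python3 - <<'E'
from h import *
go([(.619,-.1355,.248),(.614,.02,.247),(.635,.172,.247)],50.5)
s=cam("side");save(s,"s38.png",(230,100,330,180),8)
E
```

```text
t 31.8 p [ 0.6196 -0.1355  0.2483] yaw 51.8 tilt [ 0.023  0.028 -0.999] q [ 0.08  0.41  0.14  1.61 -0.1   1.11  1.16] F [ 1.2  1.1 -1.5] w 0.0211
to (0.619, -0.1355, 0.248) tool mm [-0.4 -0.5  0.3] rows 0.016234339223824838
to (0.614, 0.02, 0.247) tool mm [ 118.9 -100.2    5.3] rows 3.731021074940434
to (0.635, 0.172, 0.247) tool mm [132.3 -77.6   4.8] rows 3.679707452928743
spin 0.021933643563946795
```

View pics/s38.png

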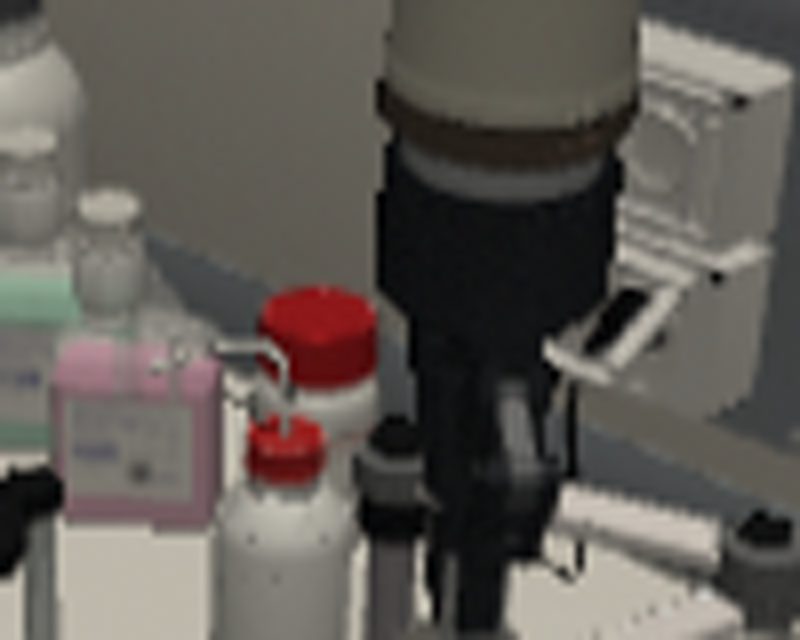

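>>> jog_arm([
  [5, -5, 0],
  [9, -9, 0],
  [9, -9, 0],
  [9, -9, 0],
  [9, -9, 0],
  [9, -9, 0],
], fingers=[15, 15, 15, 15, 15, 15], spin=[0, 0, 0, 0, 0, 0])

```text
time_s: 32.35
eef_pos: [0.6093, -0.0776, 0.2484]
eef_rot: [0.903, 0.429, 0.013, -0.0]
force: [1.7, -4.9, -3.7]
grip_width: 0.0209
```

```bash
python3 - <<'E'
from h import *
go([(.60,0,.248),(.635,.172,.248)],50.5)
s=cam("side");save(s,"s39.png",(180,80,340,200),5)
E
```

```text
t 32.35 p [ 0.6093 -0.0776  0.2484] yaw 50.8 tilt [ 0.023  0.012 -1.   ] q [-0.01  0.37  0.13  1.66 -0.07  1.09  1.03] F [ 1.7 -4.9 -3.7] w 0.0209
to (0.6, 0, 0.248) tool mm [ 54.2 -56.2   1. ] rows 1.8732644748137919
to (0.635, 0.172, 0.248) tool mm [155.4 -81.5   2.8] rows 4.209230863421702
spin 0.00601126298180128
```

View pics/s39.png

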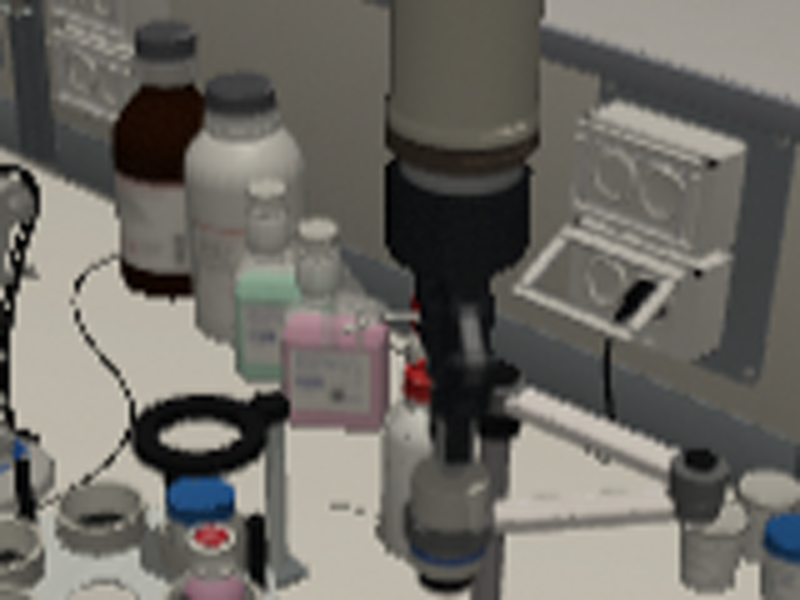

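>>> jog_arm([
  [9, -9, 0],
  [9, -9, 0],
  [9, -9, 0],
  [9, -9, 0],
  [10, -9, 0],
  [10, -8, 0],
  [13, -7, 0],
  [13, -7, 0],
  [13, -7, 0],
  [13, -7, 0],
], fingers=[15, 15, 15, 15, 15, 15, 15, 15, 15, 15], spin=[0, 0, 0, 0, 0, 0, 0, 0, 0, 0])

```text
time_s: 33.23
eef_pos: [0.6141, 0.0386, 0.2485]
eef_rot: [0.908, 0.419, 0.008, 0.012]
force: [3.7, -9.4, -3.6]
grip_width: 0.0211
```

```bash
python3 - <<'E'
from h import *
go([(.635,.172,.248)],50.5)
t=cam("top");save(t,"t39.png",(140,90,320,210),4)
E
```

```text
t 33.23 p [0.6141 0.0386 0.2485] yaw 49.5 tilt [ 0.024 -0.016 -1.   ] q [-0.19  0.37  0.1   1.66 -0.02  1.09  0.77] F [ 3.7 -9.4 -3.6] w 0.0211
to (0.635, 0.172, 0.248) tool mm [115.  -70.7  -1.1] rows 3.236992758519665
spin -0.017203712703816668
```

View pics/t39.png

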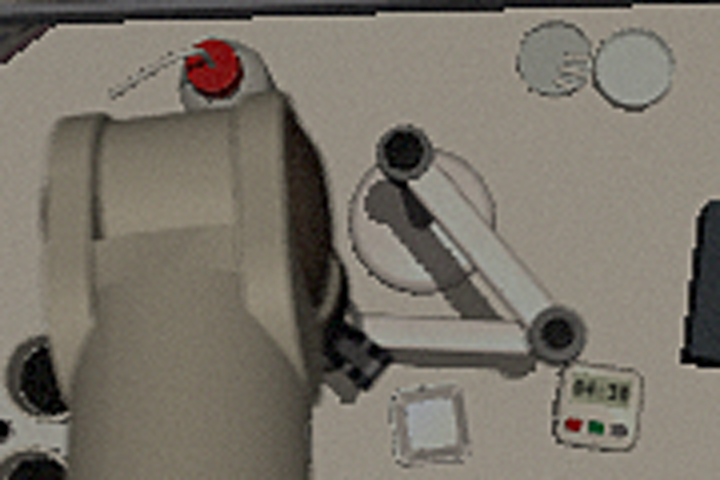

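>>> jog_arm([
  [12, -7, 0],
  [12, -7, 0],
  [12, -7, 0],
  [12, -7, 0],
  [12, -7, 0],
  [12, -7, 0],
  [11, -7, 0],
  [11, -7, 0],
  [11, -7, 0],
  [10, -7, 0],
], fingers=[15, 15, 15, 15, 15, 15, 15, 15, 15, 15], spin=[0, 0, 0, 0, 0, 0, 0, 0, 0, 0])

```text
time_s: 34.12
eef_pos: [0.6422, 0.1382, 0.2483]
eef_rot: [0.915, 0.402, 0.001, 0.032]
force: [0.1, -9.2, 0.5]
grip_width: 0.0209
```

```bash
python3 - <<'E'
from h import *
go([(.635,.171,.248)],50.5)
s=cam("side");save(s,"s40.png",(170,80,320,200),5)
print("ring side",plane(s,(150+420/6-.4,150+100/6-.4),.148))
go([(.635,.171,.248)],50.5)
E
```

```text
t 34.12 p [0.6422 0.1382 0.2483] yaw 47.4 tilt [ 0.028 -0.057 -0.998] q [-0.35  0.46  0.09  1.54  0.03  1.13  0.54] F [ 0.1 -9.2  0.5] w 0.0209
to (0.635, 0.171, 0.248) tool mm [ 19.2 -27.4  -1.8] rows 0.8046699545565179
spin -0.054817631703480064
ring side [0.62949412 0.16388274 0.148     ]
t 34.17 p [0.6424 0.1414 0.2483] yaw 47.5 tilt [ 0.028 -0.055 -0.998] q [-0.35  0.46  0.08  1.54  0.03  1.13  0.54] F [ 1.4 -4.3  2.2] w 0.0211
to (0.635, 0.171, 0.248) tool mm [ 16.9 -25.4  -1.5] rows 0.7314990990759273
spin -0.052219272949824085
```

View pics/s40.png

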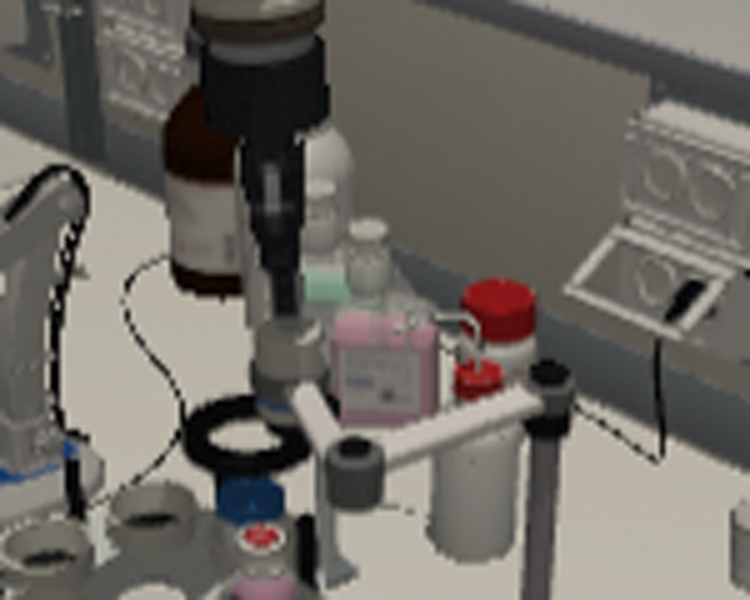

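>>> jog_arm([
  [6, -9, 0],
  [6, -9, 0],
  [5, -9, 0],
  [1, -1, 0],
], fingers=[15, 15, 15, 15], spin=[0, 0, 0, 0])

```text
time_s: 34.5
eef_pos: [0.636, 0.1618, 0.2485]
eef_rot: [0.917, 0.397, 0.001, 0.037]
force: [-2.7, 0.7, -2.4]
grip_width: 0.0208
```

```bash
python3 - <<'E'
from h import *
s=cam("side");save(s,"s41.png",(170,80,320,200),5)
go([(.634,.169,.248)],50.5)
E
```

```text
t 34.55 p [0.636  0.1619 0.2484] yaw 46.7 tilt [ 0.03  -0.067 -0.997] q [-0.39  0.46  0.09  1.54  0.04  1.14  0.48] F [-0.3 -3.4 -1. ] w 0.021
to (0.634, 0.169, 0.248) tool mm [ 3.8 -6.3 -0.2] rows 0.17619197102609357
spin -0.0660699499349566
```

View pics/s41.png

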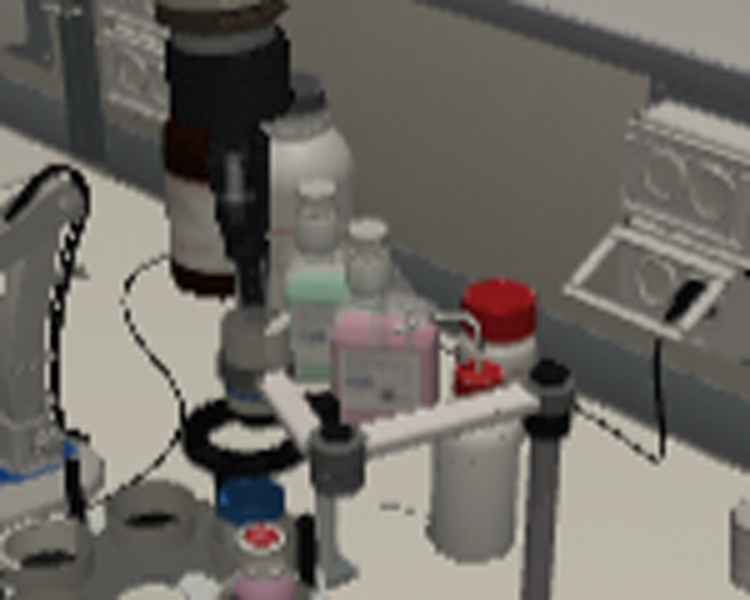

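>>> jog_arm([
  [2, -4, 0],
  [0, -1, 0],
  [0, 0, 0],
  [0, 0, 0],
  [0, 0, 0],
  [0, 0, -15],
  [0, 0, -20],
  [0, 0, -20],
  [0, 0, -20],
  [0, 0, -20],
  [0, 0, 0],
], fingers=[15, 15, 15, 40, 60, 60, 60, 60, 60, 60, 60], spin=[0, 0, 0, 0, 0, 0, 0, 0, 0, 0, 0])

```text
time_s: 35.47
eef_pos: [0.628, 0.179, 0.3469]
eef_rot: [0.916, 0.399, -0.0, 0.033]
force: [0.9, 0.7, 1.0]
grip_width: 0.0599
```

```bash
python3 - <<'E'
from h import *
s=cam("side");save(s,"s42.png",(170,80,320,200),5)
go([(.49,.2,.33),pol(116,.114,.2),pol(116,.114,.08)],50.5)
E
```

```text
t 35.52 p [0.6273 0.1789 0.345 ] yaw 47.1 tilt [ 0.025 -0.062 -0.998] q [-0.41  0.39  0.08  1.42  0.04  1.33  0.47] F [ 1.1 -0.3 -0.3] w 0.0599
to (0.49, 0.2, 0.33) tool mm [ -77.7 -115.7   10.3] rows 3.3514583213650275
to (np.float64(0.5035), np.float64(0.2895), 0.2) tool mm [ 78.4 -58.7 124.5] rows 3.798708000455793
to (np.float64(0.5035), np.float64(0.2895), 0.08) tool mm [  3.4  -7.2 119.7] rows 2.8776978417266195
spin -0.06019099089729347
```

View pics/s42.png

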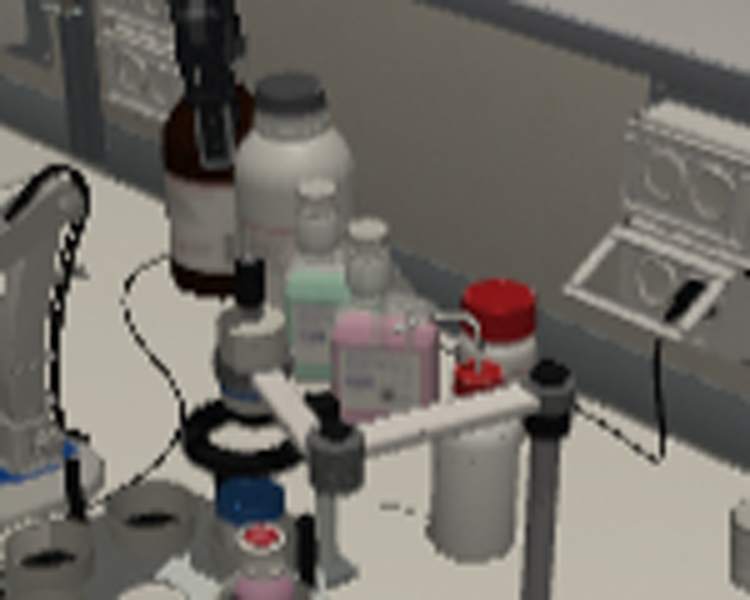

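>>> jog_arm([
  [-13, -19, 0],
  [-13, -19, 1],
  [-13, -19, 1],
  [-13, -19, 1],
  [-13, -19, 1],
  [-12, -19, 1],
  [15, -12, 20],
  [15, -12, 25],
  [15, -12, 25],
  [15, -12, 25],
  [15, -10, 25],
  [0, 0, 0],
], fingers=[60, 30, 0, 0, 0, 0, 0, 0, 0, 0, 0, 0], spin=[0, 0, 0, 0, 0, 0, 0, 0, 0, 0, 0, 0])

```text
time_s: 36.52
eef_pos: [0.4893, 0.2934, 0.1971]
eef_rot: [0.915, 0.402, -0.004, 0.03]
force: [-1.1, 0.4, -0.0]
grip_width: 0.0001
```

```bash
python3 - <<'E'
from h import *
s=cam("side");save(s,"s43.png",(130,80,290,200),5)
t=cam("top");save(t,"t43.png",(125,110,275,230),5)
go([pol(116,.114,.08)],50.5)
E
```

```text
t 36.62 p [0.4918 0.2911 0.2014] yaw 47.2 tilt [ 0.022 -0.058 -0.998] q [-0.61  0.37 -0.01  1.78  0.08  1.01  0.16] F [ 0.9 -0.6  0.9] w 0.0002
to (np.float64(0.5035), np.float64(0.2895), 0.08) tool mm [ 10.1   3.  121.5] rows 2.9240329752463383
spin -0.05738086071989505
```

View pics/s43.png

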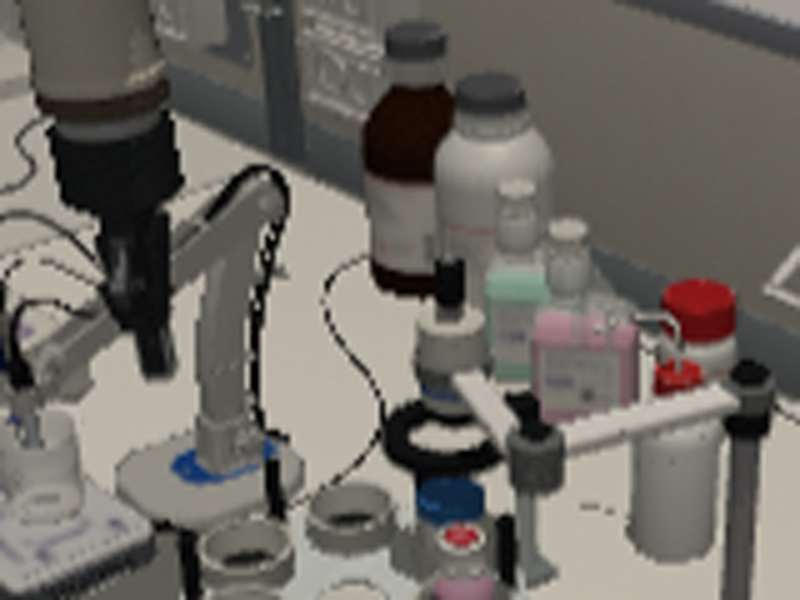

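View pics/t43.png

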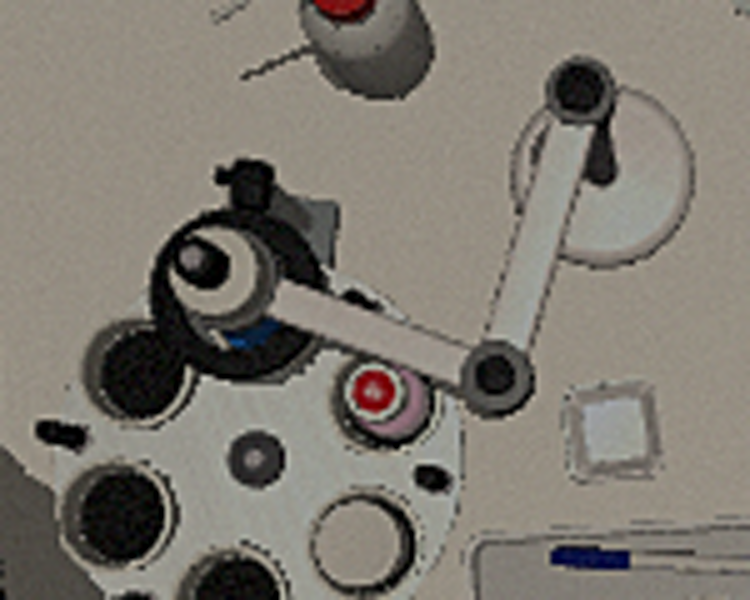

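```bash
python3 - <<'E'
from h import *
t=cam("top");s=cam("side")
print("knob top",plane(t,(125+192/5-.4,110+257/5-.4),.278), plane(s,(130+449/5-.4,80+265/5-.4),.278))
print("ring side", plane(s,(130+447/5-.4,80+434/5-.4),.148))
print("blue side", plane(s,(130+449/5-.4,80+493/5-.4),.096))
E
```

```text
knob top [0.63482695 0.16474085 0.278     ] [0.6276833  0.15468429 0.278     ]
ring side [0.62744753 0.16465449 0.148     ]
blue side [0.63095638 0.16984478 0.096     ]
```

```bash
python3 - <<'E'
from h import *
t=cam("top");s=cam("side")
print("blue t25", plane(t,(125+254/5-.4,130+207/5-.4),.096))
for n,uv,z in(("red cap",(373,390),.116),("white lid",(362,542),.096),("whitepocket rim",(362,545),.061),("hub",(257,457),.045),("deck",(257,461),.037)):
    print(n,plane(t,(125+uv[0]/5-.4,110+uv[1]/5-.4),z))
E
```

```text
blue t25 [0.63502347 0.17547544 0.096     ]
red cap [0.58420115 0.10532388 0.116     ]
white lid [0.50103408 0.11579518 0.096     ]
whitepocket rim [0.50002136 0.12172724 0.061     ]
hub [0.55333836 0.18561622 0.045     ]
deck [0.55148062 0.18739505 0.037     ]
```

>>> jog_arm([
  [0, 0, -25],
  [0, 0, -25],
  [0, 0, -25],
  [0, 0, -25],
  [0, 0, -25],
  [0, 22, 0],
  [0, 22, 0],
  [0, 22, 0],
  [0, 22, 0],
  [0, 22, 0],
  [0, 22, 0],
  [0, 20, 0],
], fingers=[30, 60, 60, 60, 60, 60, 60, 60, 60, 60, 60, 60], spin=[0, 0, 0, 0, 0, 0, 0, 0, 0, 0, 0, 0])

```text
time_s: 37.82
eef_pos: [0.6076, 0.1851, 0.3696]
eef_rot: [0.918, 0.396, 0.019, 0.028]
force: [-0.1, -0.2, 0.3]
grip_width: 0.0601
```

```bash
python3 - <<'E'
from h import *
go([(.635,.165,.32),(.635,.165,.248)],50.5)
E
```

```text
t 37.82 p [0.6076 0.1851 0.3696] yaw 46.7 tilt [ 0.057 -0.037 -0.998] q [-0.43  0.32  0.07  1.46  0.03  1.32  0.45] F [-0.1 -0.2  0.3] w 0.0601
to (0.635, 0.165, 0.32) tool mm [ 3.6 30.3 51.8] rows 1.4429144372951808
to (0.635, 0.165, 0.248) tool mm [-0.9 -4.8 71.8] rows 1.7266187050359714
spin -0.06633902755542956
```

>>> jog_arm([
  [2, 15, 15],
  [2, 15, 15],
  [0, 1, 15],
  [0, 0, 8],
  [0, 0, 0],
], fingers=[60, 60, 60, 60, 60], spin=[0, 0, 0, 0, 0])

```text
time_s: 38.23
eef_pos: [0.6437, 0.1521, 0.3254]
eef_rot: [0.92, 0.389, 0.026, 0.031]
force: [-0.4, 0.8, -0.5]
grip_width: 0.0599
```

```bash
python3 - <<'E'
from h import *
go([(.635,.165,.248)],50.5)
s=cam("side");save(s,"s44.png",(180,80,280,160),7)
E
```

```text
t 38.23 p [0.6437 0.1521 0.3254] yaw 45.8 tilt [ 0.072 -0.037 -0.997] q [-0.37  0.38  0.09  1.48  0.02  1.23  0.51] F [-0.4  0.8 -0.5] w 0.0599
to (0.635, 0.165, 0.248) tool mm [  1.3 -21.1  76. ] rows 1.8920883132159165
spin -0.08119299427280743
```

View pics/s44.png

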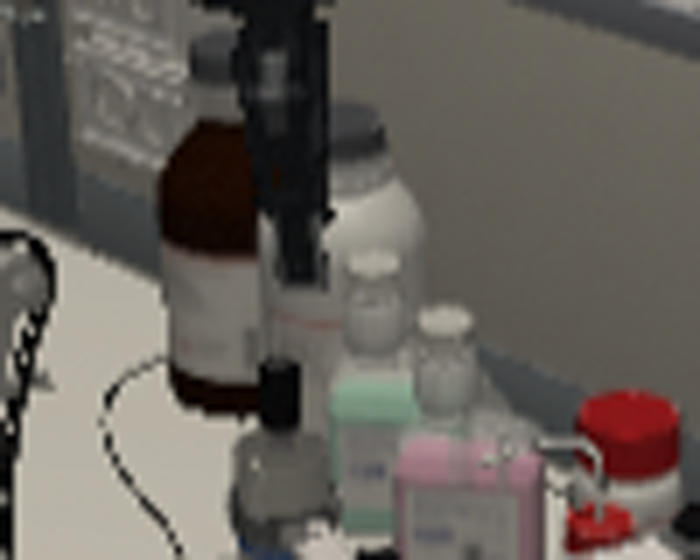

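>>> jog_arm([
  [0, -8, 5],
  [0, -8, 10],
  [0, -2, 12],
  [0, -1, 10],
  [0, 0, 0],
], fingers=[60, 60, 60, 60, 60], spin=[0, 0, 0, 0, 0])

```text
time_s: 38.7
eef_pos: [0.6306, 0.1697, 0.2871]
eef_rot: [0.919, 0.391, 0.028, 0.03]
force: [-0.4, 0.5, 0.0]
grip_width: 0.0598
```

```bash
python3 - <<'E'
from h import *
go([(.635,.165,.248)],50.5)
s=cam("side");save(s,"s45.png",(180,80,280,160),7)
E
```

```text
t 38.7 p [0.6306 0.1697 0.2871] yaw 46.2 tilt [ 0.075 -0.033 -0.997] q [-0.4   0.39  0.08  1.56  0.03  1.14  0.47] F [-0.4  0.5  0. ] w 0.0598
to (0.635, 0.165, 0.248) tool mm [-1.4  3.4 39.5] rows 0.9509808370261927
spin -0.07554139304478794
```

View pics/s45.png

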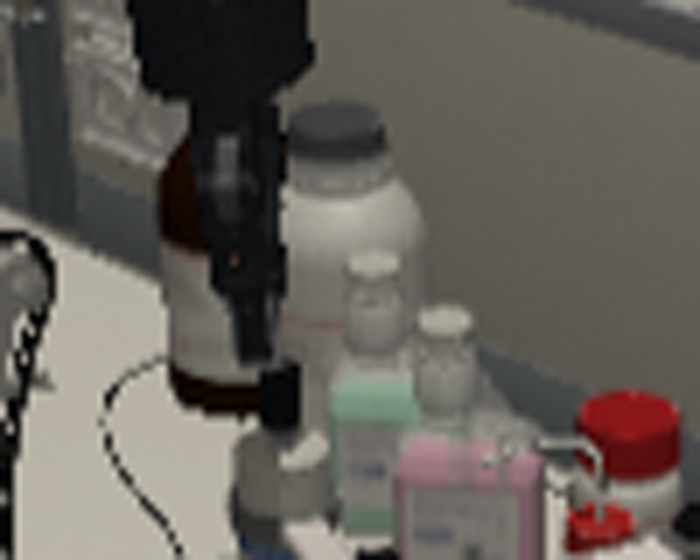

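>>> jog_arm([
  [-1, 3, 10],
  [0, 2, 10],
  [0, 0, 10],
  [0, 0, 8],
  [0, 0, 0],
  [0, 0, 0],
  [0, 0, 0],
  [0, 0, 0],
  [0, 0, 0],
  [0, 0, 0],
], fingers=[60, 60, 60, 60, 40, 15, 15, 15, 15, 15], spin=[0, 0, 0, 0, 0, 0, 0, 0, 0, 0])

```text
time_s: 39.58
eef_pos: [0.6379, 0.1627, 0.2461]
eef_rot: [0.92, 0.391, 0.028, 0.031]
force: [1.2, -0.3, -2.5]
grip_width: 0.0211
```

```bash
python3 - <<'E'
from h import *
go([(.637,.172,.248)],50.5)
s=cam("side");save(s,"s46.png",(180,80,280,160),7)
E
```

```text
t 39.58 p [0.6379 0.1627 0.2461] yaw 46.1 tilt [ 0.075 -0.034 -0.997] q [-0.38  0.43  0.08  1.59  0.02  1.06  0.48] F [ 1.2 -0.3 -2.5] w 0.0211
to (0.637, 0.172, 0.248) tool mm [ 6.2 -7.  -2.3] rows 0.22957800457035654
spin -0.07636937089284707
```

View pics/s46.png

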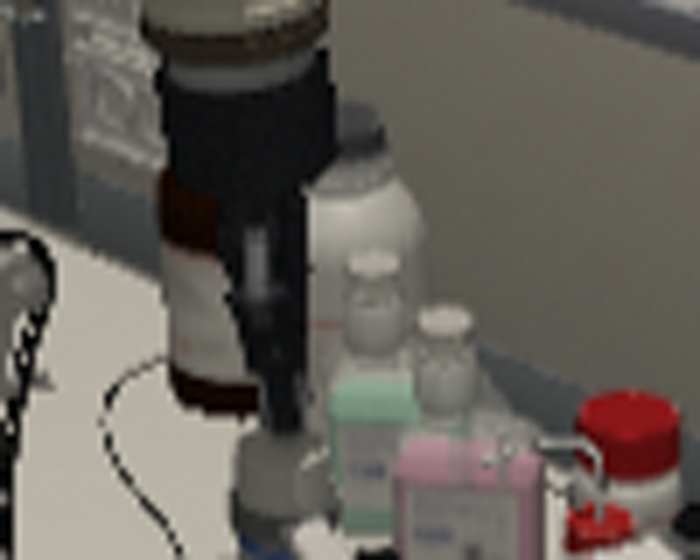

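>>> jog_arm([
  [4, -4, 0],
  [3, -3, 0],
  [1, -1, 0],
  [0, 0, 0],
], fingers=[15, 15, 15, 15], spin=[0, 0, 0, 0])

```text
time_s: 39.97
eef_pos: [0.6386, 0.1655, 0.2461]
eef_rot: [0.921, 0.388, 0.026, 0.035]
force: [0.1, 0.8, -1.8]
grip_width: 0.0212
```

```bash
python3 - <<'E'
from h import *
go([(.637,.172,.248)],50.5)
E
```

```text
t 39.97 p [0.6386 0.1655 0.2461] yaw 45.7 tilt [ 0.075 -0.045 -0.996] q [-0.4   0.43  0.09  1.58  0.03  1.07  0.46] F [ 0.1  0.8 -1.8] w 0.0212
to (0.637, 0.172, 0.248) tool mm [ 3.6 -5.5 -2.3] rows 0.16756056693134697
spin -0.08366996918942916
```

Moved only 3 mm; a further push, then release and rise.

>>> jog_arm([
  [5, -6, 0],
  [4, -5, 0],
  [0, 0, 0],
  [0, 0, 0],
  [0, 0, 0],
  [0, 0, 0],
  [0, 0, -15],
  [0, -2, -20],
  [0, -2, -20],
  [0, -2, -20],
  [-10, -15, -20],
  [-15, -18, 0],
], fingers=[15, 15, 15, 15, 40, 60, 60, 60, 60, 60, 60, 60], spin=[0, 0, 0, 0, 0, 0, 0, 0, 0, 0, 0, 0])

```text
time_s: 40.97
eef_pos: [0.5879, 0.1935, 0.3407]
eef_rot: [0.921, 0.386, 0.028, 0.036]
force: [0.2, 1.0, 0.5]
grip_width: 0.0601
```

>>> jog_arm([
  [-13, -19, 0],
  [-13, -19, 1],
  [-13, -19, 1],
  [-10, -19, 1],
  [-5, -19, 1],
  [10, -19, 10],
  [15, -12, 20],
  [15, -12, 25],
  [15, -8, 25],
  [10, -4, 25],
  [0, 0, 0],
], fingers=[40, 20, 0, 0, 0, 0, 0, 0, 0, 0, 0], spin=[0, 0, 0, 0, 0, 0, 0, 0, 0, 0, 0])

```text
time_s: 41.88
eef_pos: [0.4921, 0.3221, 0.2296]
eef_rot: [0.919, 0.391, 0.044, 0.028]
force: [0.2, 0.5, -1.3]
grip_width: -0.0
```

```bash
python3 - <<'E'
from h import *
s=cam("side");save(s,"s47.png",(130,80,290,200),5)
t=cam("top");save(t,"t47.png",(125,110,275,230),5)
go([pol(116,.114,.08)],50.5)
E
```

```text
t 41.98 p [0.4936 0.3213 0.2338] yaw 46.2 tilt [ 0.107 -0.015 -0.994] q [-0.65  0.31 -0.02  1.79  0.1   0.97  0.07] F [-0.2  0.1 -0.1] w -0.0
to (np.float64(0.5035), np.float64(0.2895), 0.08) tool mm [-25.8  15.6 154.5] rows 3.7740915085548568
spin -0.07459032720876638
```

View pics/t47.png

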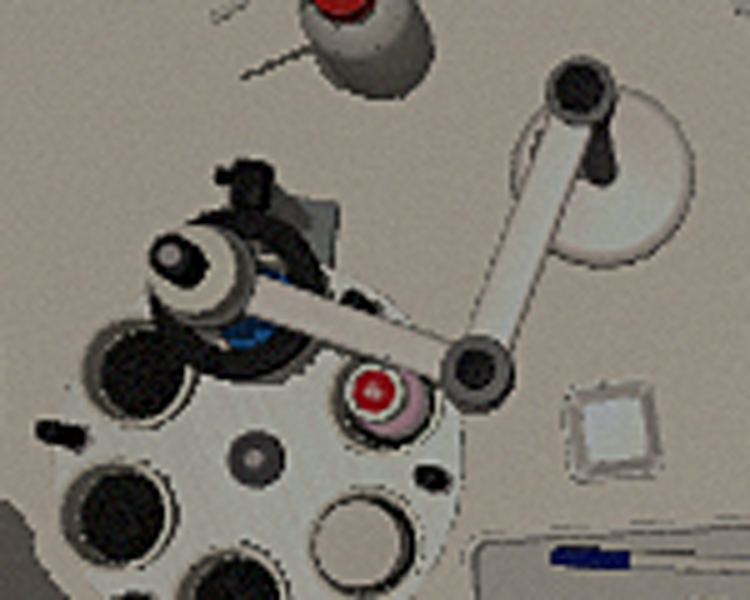

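View pics/s47.png

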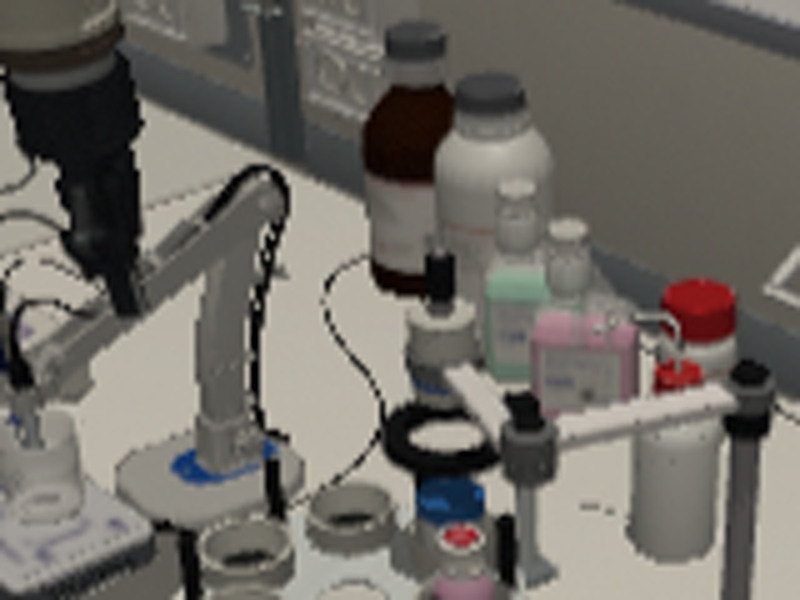

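```bash
python3 - <<'E'
from h import *
t=cam("top")
for uv in((192,257),(170,251)): print(plane(t,(125+uv[0]/5-.4,110+uv[1]/5-.4),.278))
print("ring",plane(t,(125+240/5-.4,110+294/5-.4),.148), "elbow",plane(t,(125+478/5-.4,110+368/5-.4),.235))
E
```

```text
[0.63482695 0.16474085 0.278     ]
[0.63802145 0.17527747 0.278     ]
ring [0.63515434 0.1715191  0.148     ] elbow [0.58241179 0.0338388  0.235     ]
```

>>> jog_arm([
  [-9, 9, 20],
  [-8, 8, 20],
  [-2, 0, 20],
  [-2, -1, 20],
  [-2, -1, 20],
  [-2, -1, 20],
  [-2, -1, 20],
  [0, 0, 10],
  [0, 0, 0],
], fingers=[0, 0, 0, 0, 0, 0, 0, 0, 0], spin=[0, 0, 0, 0, 0, 0, 0, 0, 0])

```text
time_s: 42.78
eef_pos: [0.5177, 0.2906, 0.1041]
eef_rot: [0.92, 0.384, 0.066, 0.025]
force: [0.3, -0.2, -1.1]
grip_width: -0.0001
```

```bash
python3 - <<'E'
from h import *
save(cam("side"),"s48.png",(130,120,290,240),5)
go([pol(116,.114,.076)]+[pol(a,.111,.076) for a in(128,140,152,164,176,188)],50.5)
E
```

```text
t 42.83 p [0.5181 0.2908 0.1051] yaw 45.6 tilt [ 0.142  0.004 -0.99 ] q [-0.61  0.46  0.    1.92  0.13  0.65  0.09] F [ 0.9 -0.3 -0. ] w 0.0001
to (np.float64(0.5035), np.float64(0.2895), 0.076) tool mm [-14.1 -12.3  26.7] rows 0.7818811869480087
to (np.float64(0.4852), np.float64(0.2745), 0.076) tool mm [-23.4  -2.3  -2.7] rows 0.5674339291139836
to (np.float64(0.4685), np.float64(0.2583), 0.076) tool mm [-23.1  -0.4  -2.4] rows 0.5579496288212168
to (np.float64(0.4555), np.float64(0.2391), 0.076) tool mm [-22.7   4.4  -1.9] rows 0.5560447328491082
to (np.float64(0.4468), np.float64(0.2176), 0.076) tool mm [-21.3   9.   -1.3] rows 0.5561998460811184
to (np.float64(0.4428), np.float64(0.1947), 0.076) tool mm [-19.1  13.3  -0.7] rows 0.5574753045269089
to (np.float64(0.4436), np.float64(0.1716), 0.076) tool mm [-15.9  16.8   0. ] rows 0.5542889367542555
spin -0.08535255582505219
```

View pics/s48.png

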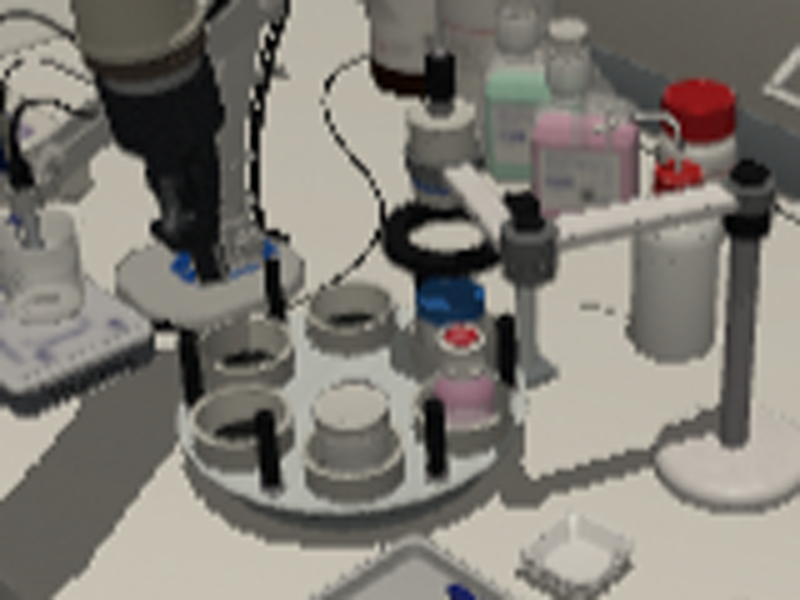

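>>> jog_arm([
  [-7, -6, 10],
  [-6, -6, 10],
  [-2, -1, 6],
  [-12, -2, 0],
  [-12, -1, -1],
  [-12, 0, -1],
  [-12, 0, -1],
  [-11, 2, -1],
  [-11, 2, -1],
  [-11, 4, -1],
  [-11, 4, -1],
  [-10, 6, 0],
], fingers=[0, 0, 0, 0, 0, 0, 0, 0, 0, 0, 0, 0], spin=[0, 0, 0, 0, 0, 0, 0, 0, 0, 0, 0, 0])

```text
time_s: 43.83
eef_pos: [0.4586, 0.2198, 0.0939]
eef_rot: [0.918, 0.385, 0.092, 0.019]
force: [-1.9, 4.3, 6.0]
grip_width: 0.0002
```

```bash
python3 - <<'E'
from h import *
save(cam("side"),"s49.png",(130,120,290,240),5)
go([pol(a,.111,.076) for a in(164,176,188,192)],50.5)
E
```

```text
t 43.88 p [0.4579 0.2163 0.0935] yaw 45.9 tilt [ 0.182  0.034 -0.983] q [-0.55  0.33  0.01  2.18  0.14  0.46  0.13] F [-2.9 -2.5 11.1] w -0.0003
to (np.float64(0.4468), np.float64(0.2176), 0.076) tool mm [ -9.4 -10.6  15.2] rows 0.4972586887952374
to (np.float64(0.4428), np.float64(0.1947), 0.076) tool mm [-19.   13.3  -1.5] rows 0.5574753045269086
to (np.float64(0.4436), np.float64(0.1716), 0.076) tool mm [-15.8  16.8  -0.6] rows 0.5542889367542552
to (np.float64(0.4449), np.float64(0.1639), 0.076) tool mm [-4.6  6.3 -0. ] rows 0.1872654484926108
spin -0.08082491730576362
```

View pics/s49.png

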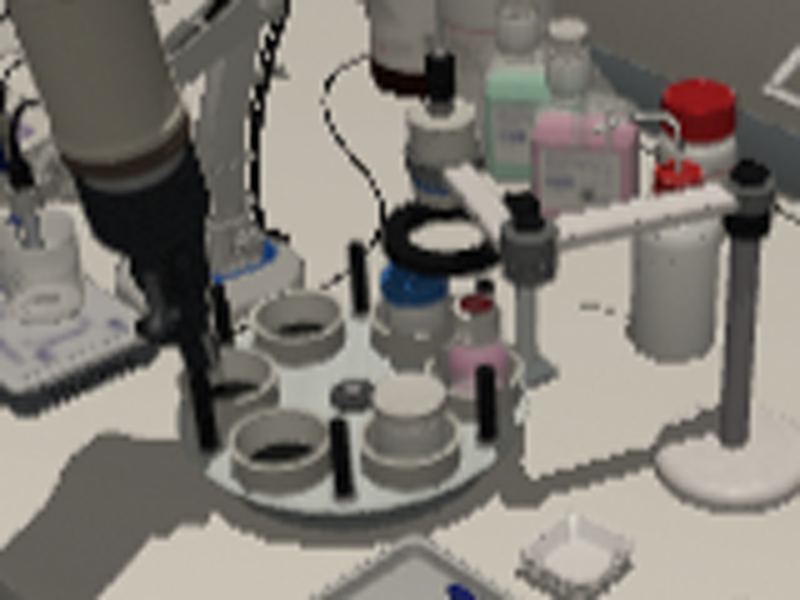

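>>> jog_arm([
  [-6, -7, 8],
  [-8, 2, 6],
  [-9, 7, 0],
  [-9, 7, 0],
], fingers=[0, 0, 0, 0], spin=[0, 0, 0, 0])

```text
time_s: 44.22
eef_pos: [0.4478, 0.1862, 0.0788]
eef_rot: [0.918, 0.384, 0.096, 0.019]
force: [0.4, 1.6, 0.4]
grip_width: -0.0001
```

```bash
python3 - <<'E'
from h import *
save(cam("side"),"s50.png",(130,120,290,240),5)
go([pol(a,.111,.076) for a in(176,188,192)],50.5)
E
```

```text
t 44.27 p [0.4467 0.1827 0.0781] yaw 45.7 tilt [ 0.188  0.034 -0.982] q [-0.5   0.32  0.01  2.25  0.14  0.39  0.18] F [-1.1 -1.3 -0. ] w 0.0001
to (np.float64(0.4428), np.float64(0.1947), 0.076) tool mm [  5.4 -11.4   1.7] rows 0.30666578648295467
to (np.float64(0.4436), np.float64(0.1716), 0.076) tool mm [-15.8  16.9  -0.6] rows 0.5542889367542552
to (np.float64(0.4449), np.float64(0.1639), 0.076) tool mm [-4.5  6.3 -0. ] rows 0.18726544849261081
spin -0.08369959083715527
```

View pics/s50.png

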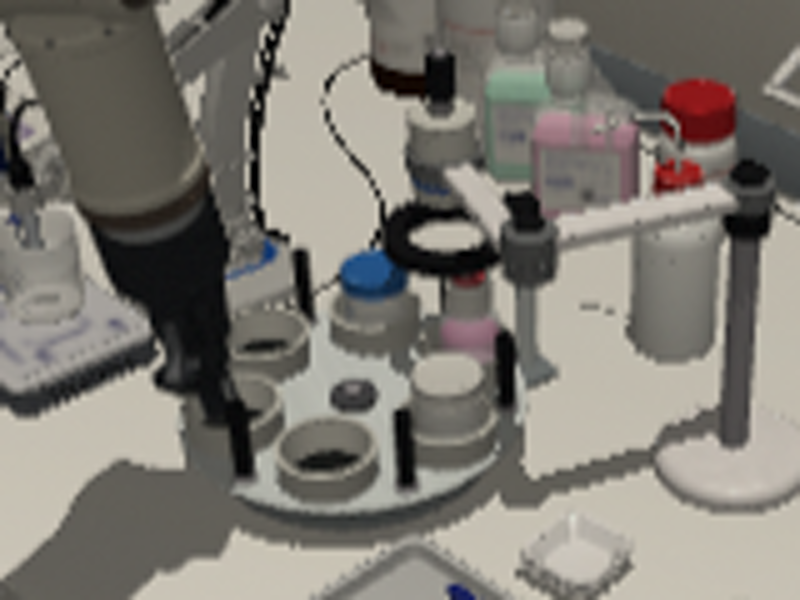

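>>> jog_arm([
  [-6, 6, 0],
  [-5, 6, 0],
  [0, 0, 0],
  [0, 0, 0],
  [0, 0, 0],
], fingers=[0, 0, 0, 0, 0], spin=[0, 0, 0, 0, 0])

```text
time_s: 44.68
eef_pos: [0.4444, 0.1611, 0.0762]
eef_rot: [0.92, 0.38, 0.09, 0.021]
force: [-0.4, 2.0, 0.8]
grip_width: 0.0002
```

```bash
python3 - <<'E'
from h import *
save(cam("side"),"s51.png",(130,120,290,240),5)
save(cam("top"),"t51.png",(125,110,275,230),5)
go([(.44,.19,.15)],50.5)
E
```

```text
t 44.78 p [0.4444 0.1613 0.0762] yaw 45.4 tilt [ 0.182  0.03  -0.983] q [-0.45  0.31  0.01  2.27  0.13  0.39  0.23] F [-0.8  1.9  0.9] w 0.0003
to (0.44, 0.19, 0.15) tool mm [ 28.2 -15.5 -72.5] rows 1.901533445515762
spin -0.08867011352656944
```

View pics/s51.png

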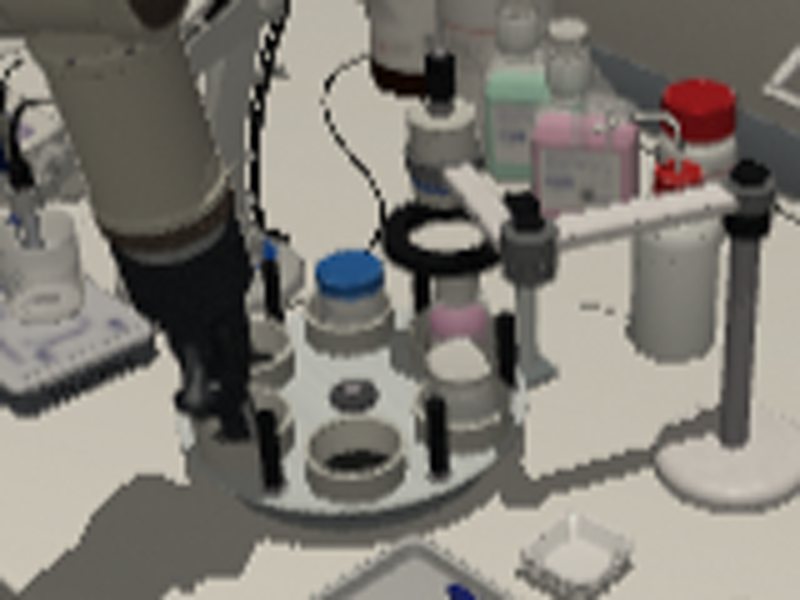

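View pics/t51.png

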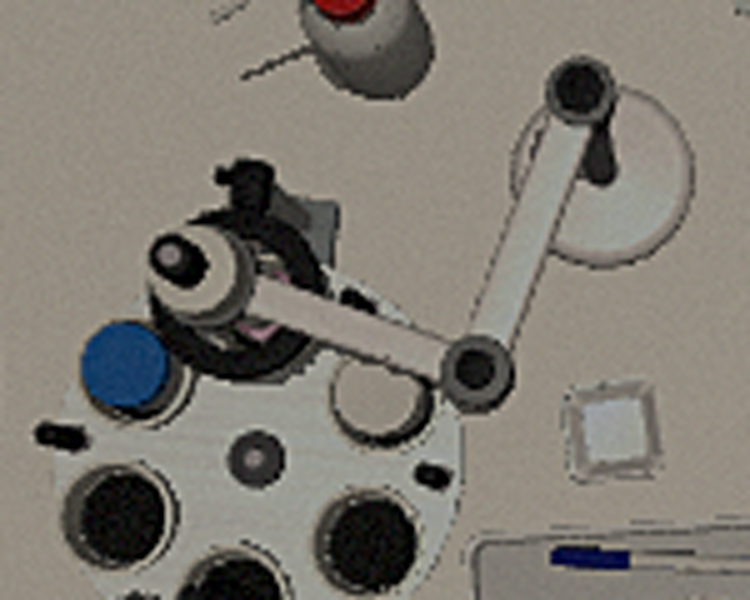

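>>> jog_arm([
  [7, -6, -10],
  [3, 1, -20],
  [4, 1, -20],
  [4, 1, -30],
  [4, 1, -30],
  [4, 1, -30],
  [30, -15, 5],
  [30, -15, 5],
  [0, 0, 0],
  [0, 0, 0],
  [0, 0, 0],
  [0, 0, 0],
], fingers=[0, 0, 0, 0, 0, 0, 0, 0, 0, 0, 0, 0], spin=[0, 0, 0, 0, 0, 0, 0, 0, 0, 0, 0, 0])

```text
time_s: 45.78
eef_pos: [0.4569, 0.2398, 0.2192]
eef_rot: [0.921, 0.38, 0.086, 0.023]
force: [0.5, 0.7, 0.2]
grip_width: -0.0002
```

```bash
python3 - <<'E'
from h import *
go([pol(114,.116,.2),pol(114,.116,.076)],50.5)
E
```

```text
t 45.78 p [0.4569 0.2398 0.2192] yaw 45.3 tilt [ 0.176  0.023 -0.984] q [-0.54  0.15 -0.05  2.05  0.12  0.79  0.11] F [0.5 0.7 0.2] w -0.0002
to (np.float64(0.5063), np.float64(0.293), 0.2) tool mm [69.1 -5.5 28.9] rows 1.800950661924739
to (np.float64(0.5063), np.float64(0.293), 0.076) tool mm [-17.5 -13.4 122. ] rows 2.9736211031175066
spin -0.0903642313847669
```

>>> jog_arm([
  [23, -2, 5],
  [23, -2, 5],
  [23, -2, 5],
  [-3, -2, 20],
  [-3, -2, 20],
  [-3, -2, 20],
  [-3, -3, 20],
  [-3, -3, 20],
  [-2, -2, 15],
  [0, 0, 0],
], fingers=[0, 0, 0, 0, 0, 0, 0, 0, 0, 0], spin=[0, 0, 0, 0, 0, 0, 0, 0, 0, 0])

```text
time_s: 46.62
eef_pos: [0.5017, 0.2817, 0.0877]
eef_rot: [0.923, 0.375, 0.081, 0.027]
force: [-1.6, 0.3, -0.5]
grip_width: 0.0003
```

```bash
python3 - <<'E'
from h import *
save(cam("side"),"s52.png",(130,120,290,240),5)
go([pol(116,.113,.073)]+[pol(a,.109,.073) for a in(128,140,152,164,176,188)],50.5)
E
```

```text
t 46.67 p [0.5023 0.2817 0.0888] yaw 44.6 tilt [ 0.171  0.011 -0.985] q [-0.59  0.44 -0.03  2.    0.19  0.56  0.  ] F [-1.4 -0.3 -0.2] w -0.0001
to (np.float64(0.504), np.float64(0.2886), 0.073) tool mm [ 4.  -5.5 16. ] rows 0.4162160822537276
to (np.float64(0.4864), np.float64(0.2729), 0.073) tool mm [-23.4  -0.8  -3.2] rows 0.5655863988043535
to (np.float64(0.47), np.float64(0.2571), 0.073) tool mm [-22.6   0.1  -3. ] rows 0.5461100906950518
to (np.float64(0.4573), np.float64(0.2382), 0.073) tool mm [-22.1   4.8  -2.4] rows 0.5460574358146617
to (np.float64(0.4487), np.float64(0.217), 0.073) tool mm [-20.8   9.3  -1.7] rows 0.5486315820126625
to (np.float64(0.4448), np.float64(0.1946), 0.073) tool mm [-18.4  13.4  -0.9] rows 0.5452511820860447
to (np.float64(0.4456), np.float64(0.1718), 0.073) tool mm [-15.3  16.9  -0.1] rows 0.5470990592460121
spin -0.102442524069337
```

View pics/s52.png

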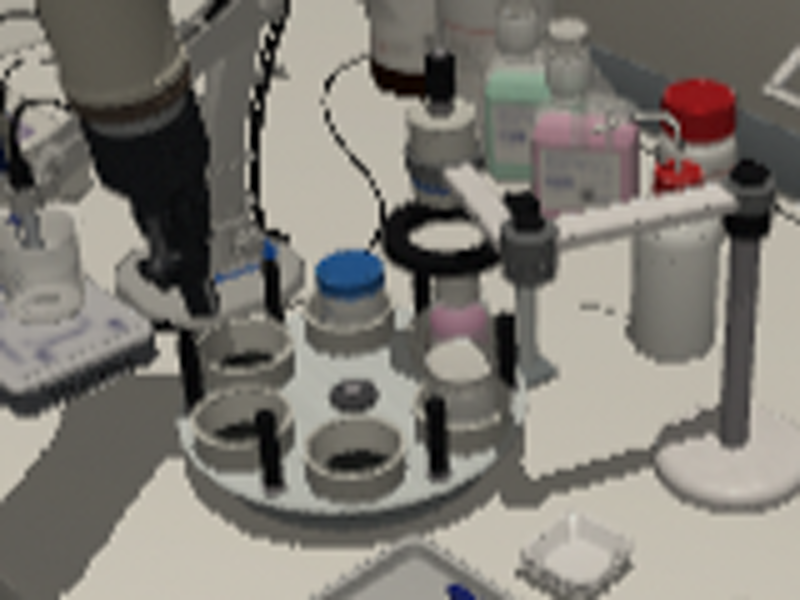

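>>> jog_arm([
  [2, -3, 8],
  [1, -2, 8],
  [-12, -1, 0],
  [-12, -1, 0],
  [-12, 0, 0],
  [-11, 0, 0],
  [-11, 2, 0],
  [-11, 2, 0],
  [-11, 4, 0],
], fingers=[0, 0, 0, 0, 0, 0, 0, 0, 0], spin=[0, 0, 0, 0, 0, 0, 0, 0, 0])

```text
time_s: 47.42
eef_pos: [0.4649, 0.2384, 0.071]
eef_rot: [0.921, 0.375, 0.1, 0.022]
force: [1.3, 4.1, -0.1]
grip_width: 0.0002
```

```bash
python3 - <<'E'
from h import *
save(cam("side"),"s53.png",(130,120,290,240),5)
go([pol(a,.109,.073) for a in(152,164,176,188,192)],50.5)
E
```

```text
t 47.47 p [0.4635 0.2353 0.0703] yaw 44.8 tilt [ 0.198  0.03  -0.98 ] q [-0.57  0.39 -0.01  2.17  0.22  0.41  0.  ] F [ 1.4 -1.3  1.6] w 0.0005
to (np.float64(0.4573), np.float64(0.2382), 0.073) tool mm [-1.9 -6.  -3.8] rows 0.17608264989738498
to (np.float64(0.4487), np.float64(0.217), 0.073) tool mm [-20.8   9.3  -2.3] rows 0.5486315820126627
to (np.float64(0.4448), np.float64(0.1946), 0.073) tool mm [-18.3  13.4  -1.5] rows 0.5452511820860448
to (np.float64(0.4456), np.float64(0.1718), 0.073) tool mm [-15.3  16.9  -0.5] rows 0.5470990592460121
to (np.float64(0.4469), np.float64(0.1643), 0.073) tool mm [-4.3  6.3  0. ] rows 0.1825379590789937
spin -0.09959199096564485
```

View pics/s53.png

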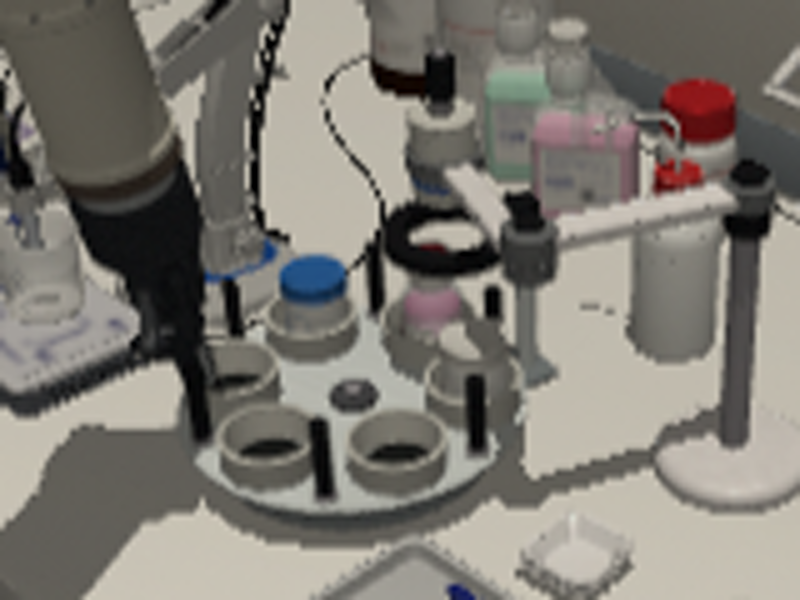

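>>> jog_arm([
  [-11, 1, 0],
  [-11, 3, 0],
  [-10, 5, 0],
  [-10, 6, 0],
  [-9, 7, 0],
  [-8, 8, 0],
  [-7, 8, 0],
  [-3, 4, 0],
  [0, 0, 0],
  [0, 0, 0],
], fingers=[0, 0, 0, 0, 0, 0, 0, 0, 0, 0], spin=[0, 0, 0, 0, 0, 0, 0, 0, 0, 0])

```text
time_s: 48.3
eef_pos: [0.4425, 0.1535, 0.0647]
eef_rot: [0.922, 0.375, 0.099, 0.022]
force: [0.2, 2.2, 0.2]
grip_width: -0.0
```

```bash
python3 - <<'E'
from h import *
save(cam("side"),"s54.png",(130,120,290,240),5)
save(cam("top"),"t54.png",(125,110,275,230),5)
go([pol(a,.109,.073) for a in(188,192)],50.5)
E
```

```text
t 48.4 p [0.4424 0.1538 0.0646] yaw 44.9 tilt [ 0.199  0.034 -0.979] q [-0.4   0.33 -0.04  2.29  0.2   0.33  0.16] F [-1.9  0.6 -0.4] w 0.0002
to (np.float64(0.4456), np.float64(0.1718), 0.073) tool mm [16.2 -9.8 -6.9] rows 0.4828487122715341
to (np.float64(0.4469), np.float64(0.1643), 0.073) tool mm [-4.3  6.3  0. ] rows 0.18253795907899364
spin -0.09829288506640824
```

View pics/s54.png

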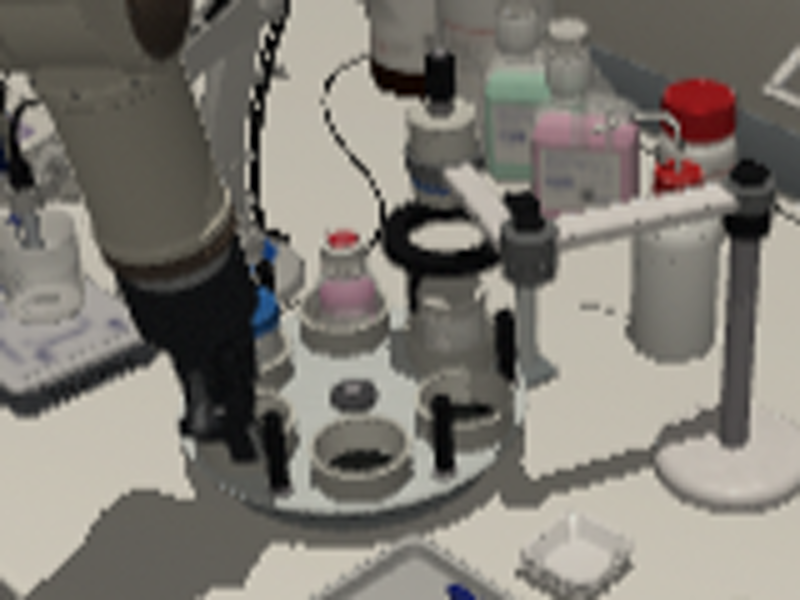

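View pics/t54.png

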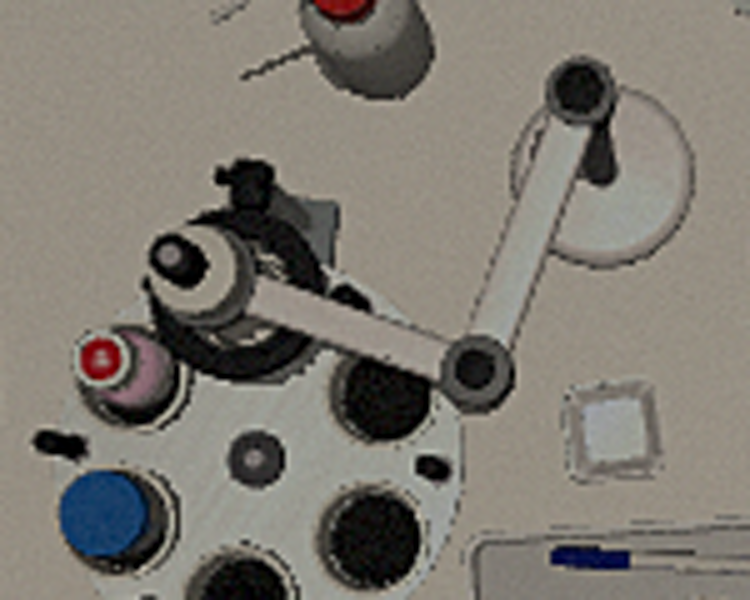

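>>> jog_arm([
  [9, -7, -8],
  [5, 1, -20],
  [5, 1, -20],
  [5, 1, -25],
  [5, 1, -25],
  [5, 1, -25],
  [5, 1, -25],
  [0, 0, 0],
  [0, 0, 0],
  [0, 0, 0],
], fingers=[0, 0, 0, 0, 0, 0, 0, 0, 0, 0], spin=[0, 0, 0, 0, 0, 0, 0, 0, 0, 0])

```text
time_s: 49.23
eef_pos: [0.4363, 0.1767, 0.2203]
eef_rot: [0.921, 0.376, 0.093, 0.023]
force: [-0.6, 0.7, -0.6]
grip_width: -0.0001
```

```bash
python3 - <<'E'
from h import *
save(cam("side"),"s55.png",(130,120,290,240),5)
save(cam("top"),"t55.png",(125,110,275,230),5)
go([])
E
```

```text
t 49.33 p [0.4355 0.1762 0.2191] yaw 44.9 tilt [ 0.187  0.026 -0.982] q [-0.41  0.05 -0.09  2.16  0.1   0.76  0.21] F [-0.7 -0.2 -0.5] w 0.0001
```

View pics/s55.png

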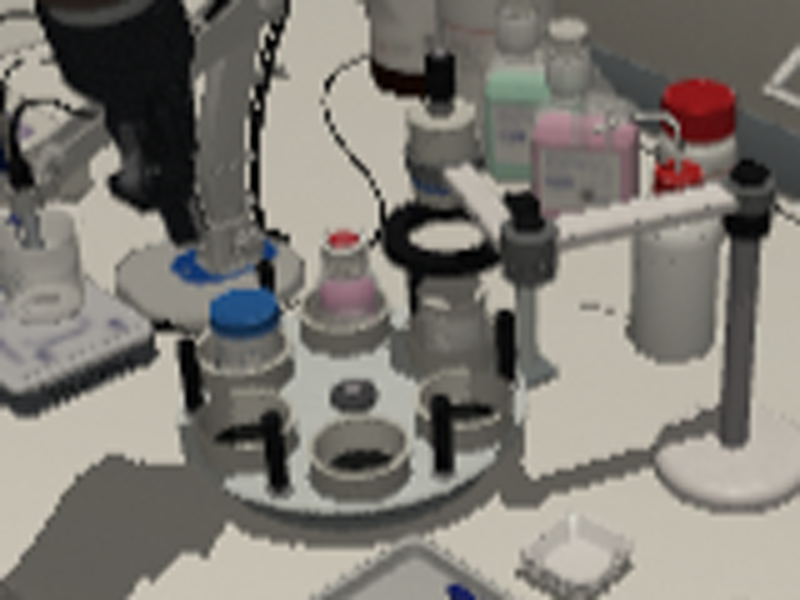

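View pics/t55.png

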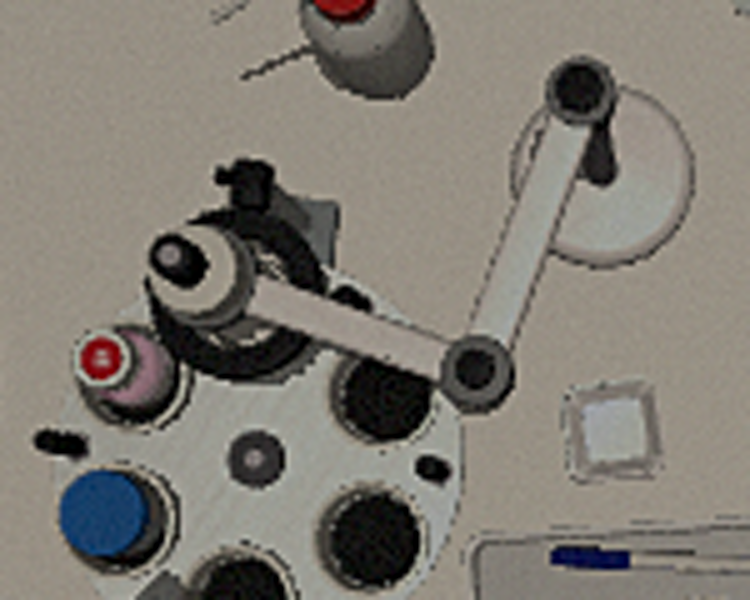

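```bash
python3 - <<'E'
from h import *
t=cam("top")
def pk(f):
    im=cv2.imread(f,0); m=(im<32).astype(np.uint8); m=cv2.morphologyEx(m,cv2.MORPH_OPEN,np.ones((9,9)))
    n,l,s,c=cv2.connectedComponentsWithStats(m)
    for i in range(1,n):
        if 3000<s[i][4]<12000:
            p=plane(t,(125+c[i][0]/5-.4,110+c[i][1]/5-.4),.037); d=p[:2]-(.5525,.1885); print(f,c[i].round(1),s[i][4],s[i][2:4],np.hypot(*d).round(4),np.degrees(np.arctan2(d[1],d[0])).round(1))
pk("pics/t51.png");pk("pics/t55.png")
E
```

```text
pics/t51.png [265.6 222.5] 5706 [116 131] 0.1415 -3.0
pics/t51.png [227.6 350.7] 4893 [151  72] 0.0669 13.8
pics/t51.png [123.5 517.7] 5518 [81 85] 0.0847 112.5
pics/t51.png [372.7 544.3] 5837 [85 88] 0.0863 -126.9
pics/t55.png [265.5 222.4] 5666 [116 131] 0.1415 -2.9
pics/t55.png [228.2 350.9] 4752 [150  72] 0.0666 13.5
pics/t55.png [385.9 399.9] 5152 [84 81] 0.0847 -67.0
pics/t55.png [375.7 540.2] 5834 [86 88] 0.0863 -124.9
```

```bash
python3 - <<'E'
from h import *
print(pol(203.5,.108,.07),pol(226,.112,.075))
go([(.468,.100,.2),(.468,.100,.075)],50.5)
E
```

```text
(np.float64(0.4545), np.float64(0.1439), 0.07) (np.float64(0.4757), np.float64(0.1064), 0.075)
t 49.38 p [0.4353 0.1761 0.2189] yaw 44.9 tilt [ 0.187  0.026 -0.982] q [-0.41  0.05 -0.09  2.16  0.1   0.76  0.21] F [-0.1  0.1  0.1] w -0.0
to (0.468, 0.1, 0.2) tool mm [-33.1  74.9  22.7] rows 2.0370045344242618
to (0.468, 0.1, 0.075) tool mm [-18.9 -14.  122.8] rows 2.997601918465228
spin -0.09733545097129996
```

>>> jog_arm([
  [-9, 19, 5],
  [-9, 19, 5],
  [-8, 19, 5],
  [-8, 18, 6],
  [-3, -2, 20],
  [-3, -2, 20],
  [-3, -2, 20],
  [-3, -3, 20],
  [-3, -3, 20],
  [-3, -2, 18],
  [0, 0, 0],
], fingers=[0, 0, 0, 0, 0, 0, 0, 0, 0, 0, 0], spin=[0, 0, 0, 0, 0, 0, 0, 0, 0, 0, 0])

```text
time_s: 50.3
eef_pos: [0.4605, 0.0919, 0.065]
eef_rot: [0.923, 0.376, 0.082, 0.024]
force: [-1.4, -0.8, -0.3]
grip_width: 0.0004
```

```bash
python3 - <<'E'
from h import *
save(cam("side"),"s56.png",(130,120,290,240),5)
go([(.468,.115,.075),(.462,.135,.075)],50.5)
E
```

```text
t 50.35 p [0.4611 0.0921 0.0662] yaw 44.8 tilt [ 0.17   0.019 -0.985] q [-0.29  0.34  0.01  2.27  0.07  0.37  0.44] F [ 0.5 -0.3 -0.1] w -0.0001
to (0.468, 0.115, 0.075) tool mm [ 22.  -10.7  -7. ] rows 0.6115112412083327
to (0.462, 0.135, 0.075) tool mm [  9.7 -18.5  -0.6] rows 0.5007341251276044
spin -0.09970193427618088
```

View pics/s56.png

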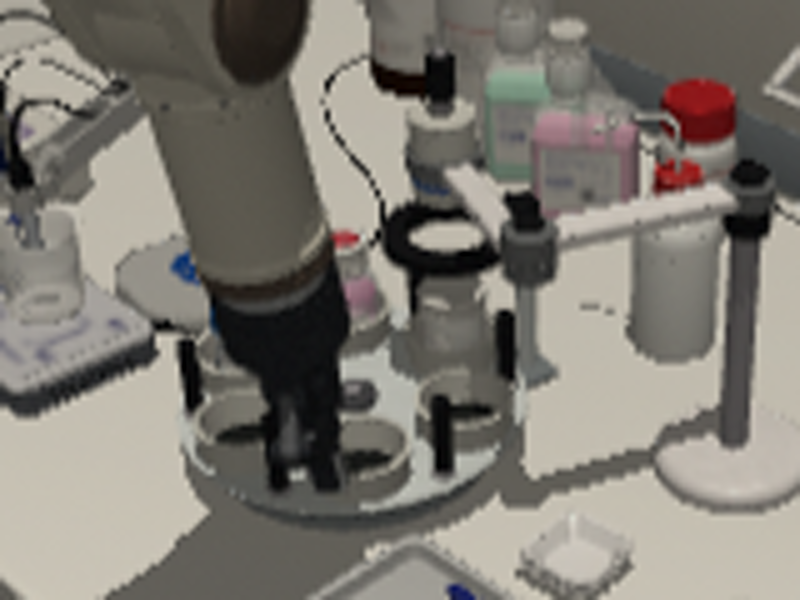

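>>> jog_arm([
  [6, -6, -5],
  [6, -6, -2],
  [5, -5, 0],
  [3, -3, 0],
], fingers=[0, 0, 0, 0], spin=[0, 0, 0, 0])

```text
time_s: 50.68
eef_pos: [0.4611, 0.1222, 0.0763]
eef_rot: [0.923, 0.375, 0.083, 0.024]
force: [0.1, 0.1, -0.2]
grip_width: 0.0001
```

```bash
python3 - <<'E'
from h import *
save(cam("side"),"s57.png",(130,120,290,240),5)
go([(.462,.135,.075)],50.5)
E
```

```text
t 50.73 p [0.4615 0.1232 0.0766] yaw 44.7 tilt [ 0.172  0.02  -0.985] q [-0.37  0.32  0.02  2.25  0.08  0.4   0.35] F [-0.6  0.9 -0.3] w -0.0005
to (0.462, 0.135, 0.075) tool mm [ 8.4 -8.2  1.9] rows 0.28464706634131853
spin -0.10074518358991907
```

View pics/s57.png

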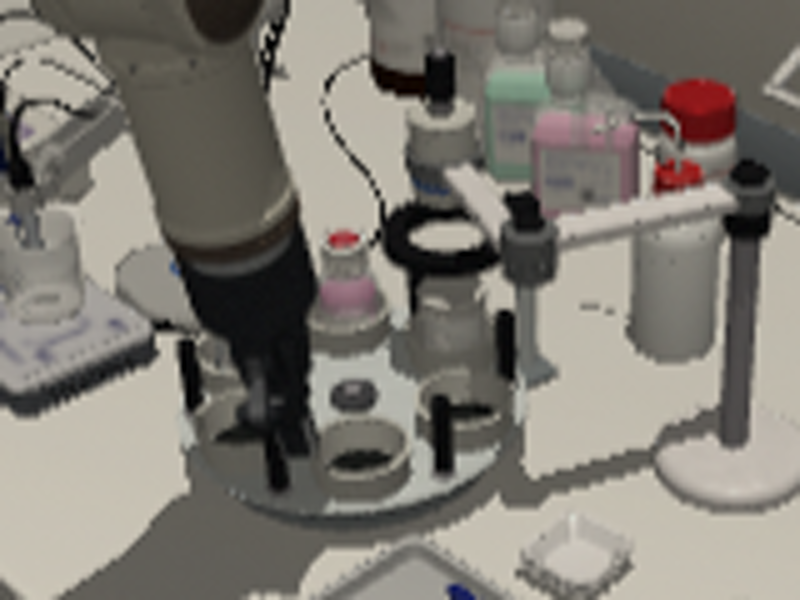

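>>> jog_arm([
  [2, -4, 0],
  [2, -4, 0],
  [0, 0, 0],
], fingers=[0, 0, 0], spin=[0, 0, 0])

```text
time_s: 50.98
eef_pos: [0.4589, 0.1321, 0.0776]
eef_rot: [0.923, 0.376, 0.084, 0.024]
force: [1.6, -1.2, -1.3]
grip_width: -0.0004
```

```bash
python3 - <<'E'
from h import *
save(cam("side"),"s58.png",(130,120,290,240),5)
t=cam("top");save(t,"t58.png",(125,110,275,230),5)
go([])
E
```

```text
t 51.08 p [0.4591 0.1319 0.0775] yaw 44.7 tilt [ 0.174  0.019 -0.985] q [-0.4   0.32  0.03  2.25  0.09  0.4   0.32] F [-0.1 -1.3 -0.1] w -0.0001
```

View pics/t58.png

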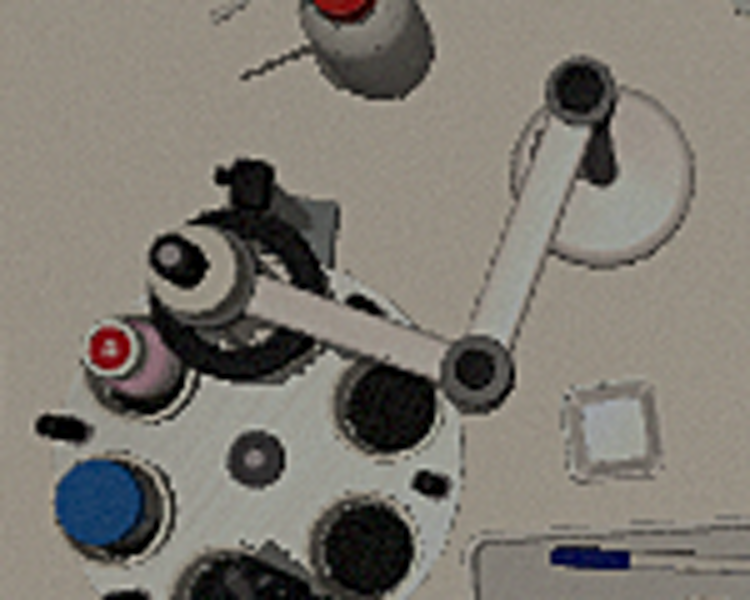

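>>> jog_arm([
  [-3, 5, -3],
  [-5, 6, -8],
  [4, 1, -20],
  [4, 1, -20],
  [4, 1, -25],
  [4, 1, -25],
  [4, 1, -25],
  [4, 1, -25],
  [0, 0, -25],
  [0, 0, -25],
  [0, 0, -20],
  [0, 0, 0],
], fingers=[0, 0, 0, 0, 0, 0, 0, 0, 0, 0, 0, 0], spin=[0, 0, 0, 0, 0, 0, 0, 0, 0, 0, 0, 0])

```text
time_s: 52.08
eef_pos: [0.4414, 0.1181, 0.3159]
eef_rot: [0.924, 0.373, 0.086, 0.023]
force: [0.8, 0.9, 0.1]
grip_width: 0.0002
```

```bash
python3 - <<'E'
from h import *
save(cam("side"),"s59.png",(130,120,290,240),5)
t=cam("top");save(t,"t59.png",(125,110,275,230),5)
go([(.638,.175,.34),(.638,.175,.248)])
E
```

```text
t 52.18 p [0.4403 0.1175 0.3122] yaw 44.3 tilt [ 0.172  0.02  -0.985] q [-0.36 -0.08  0.01  2.05  0.05  1.    0.39] F [-0.1 -0.3  0.1] w 0.0001
to (0.638, 0.175, 0.34) tool mm [183.7  96.8   7.7] rows 4.982502541972016
to (0.638, 0.175, 0.248) tool mm [-12.6  -9.6  90.6] rows 2.2062350119904086
```

View pics/t59.png

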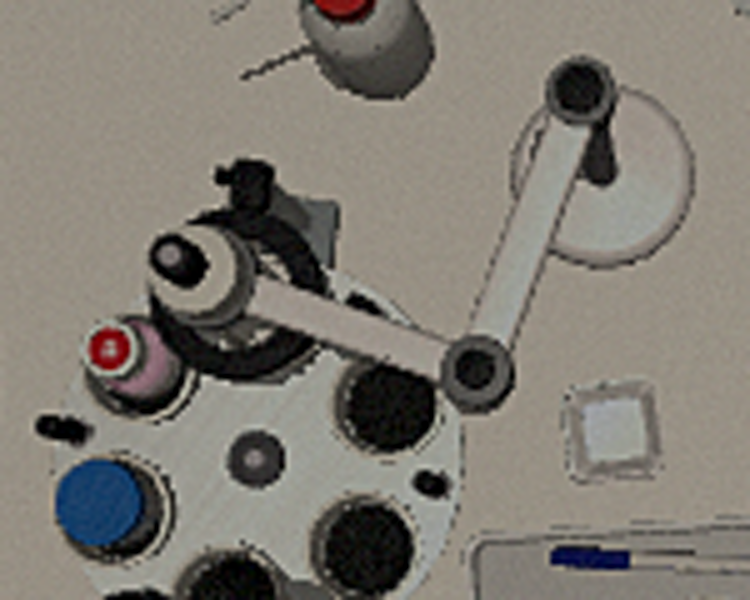

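View pics/s59.png

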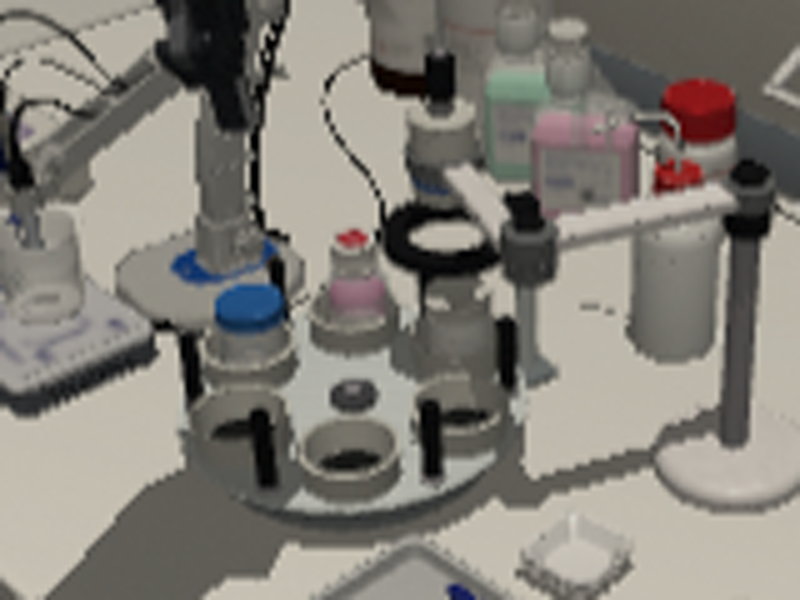

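>>> jog_arm([
  [20, 11, -3],
  [20, 11, -3],
  [20, 11, -3],
  [20, 11, -3],
  [20, 11, -3],
  [20, 11, -3],
  [20, 11, -3],
  [20, 11, 0],
  [18, 9, 0],
  [0, 0, 0],
], fingers=[30, 60, 60, 60, 60, 60, 60, 60, 60, 60], spin=[0, 0, 0, 0, 0, 0, 0, 0, 0, 0])

```text
time_s: 53.02
eef_pos: [0.6291, 0.1649, 0.3476]
eef_rot: [0.925, 0.372, 0.069, 0.022]
force: [0.0, 0.1, -0.4]
grip_width: 0.0598
```

```bash
python3 - <<'E'
from h import *
go([(.636,.175,.32),(.64,.175,.247)])
save(cam("side"),"s60.png",(180,60,280,140),7)
E
```

```text
t 53.02 p [0.6291 0.1649 0.3476] yaw 44.1 tilt [ 0.144  0.011 -0.99 ] q [-0.35  0.29  0.04  1.55  0.02  1.15  0.45] F [ 0.   0.1 -0.4] w 0.0598
to (0.636, 0.175, 0.32) tool mm [ 8.8 -5.1 28.4] rows 0.7238968528045717
to (0.64, 0.175, 0.247) tool mm [-5.3 -3.9 72.8] rows 1.7532255852694718
```

View pics/s60.png

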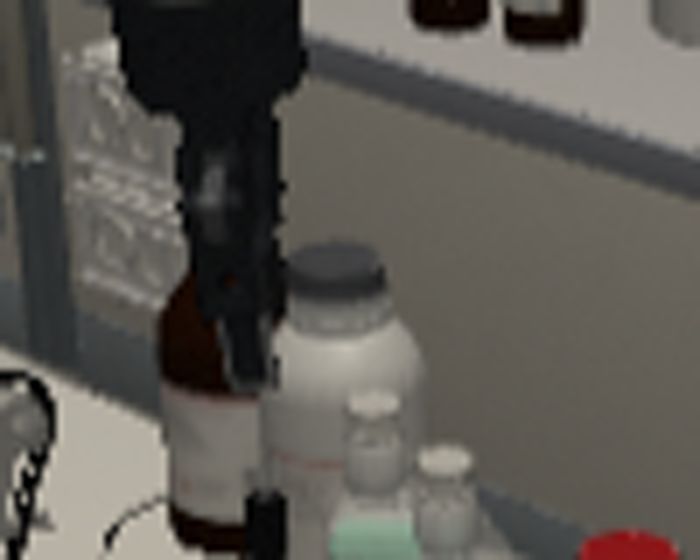

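>>> jog_arm([
  [4, -3, 12],
  [4, -3, 12],
  [-1, -1, 15],
  [-1, -1, 15],
  [0, 0, 0],
], fingers=[60, 60, 60, 60, 60], spin=[0, 0, 0, 0, 0])

```text
time_s: 53.48
eef_pos: [0.6288, 0.1741, 0.2822]
eef_rot: [0.926, 0.372, 0.062, 0.021]
force: [-0.5, -1.4, -1.8]
grip_width: 0.0596
```

```bash
python3 - <<'E'
from h import *
go([(.640,.175,.249)])
save(cam("side"),"s61.png",(180,60,280,140),7)
E
```

```text
t 53.48 p [0.6288 0.1741 0.2822] yaw 44.0 tilt [ 0.131  0.008 -0.991] q [-0.36  0.35  0.04  1.62  0.03  1.04  0.43] F [-0.5 -1.4 -1.8] w 0.0596
to (0.64, 0.175, 0.249) tool mm [ 5.3  4.3 34.4] rows 0.8407794089418977
```

View pics/s61.png

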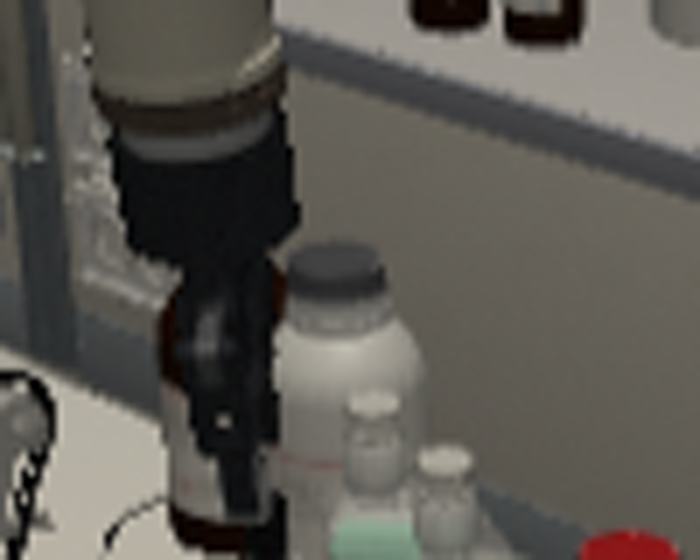

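>>> jog_arm([
  [5, 4, 4],
  [1, 2, 10],
  [0, -1, 10],
  [0, 0, 9],
  [0, 0, 0],
  [0, 0, 0],
  [0, 0, 0],
  [0, 0, 0],
  [0, 0, 0],
  [0, 0, 0],
  [0, 0, 0],
  [0, 0, 0],
], fingers=[60, 60, 60, 60, 60, 40, 15, 15, 15, 15, 15, 15], spin=[0, 0, 0, 0, 0, 0, 0, 0, 0, 0, 0, 0])

```text
time_s: 54.53
eef_pos: [0.6421, 0.1748, 0.2504]
eef_rot: [0.926, 0.372, 0.063, 0.021]
force: [0.9, -0.6, -1.0]
grip_width: 0.0212
```

```bash
python3 - <<'E'
from h import *
go([(.605,0.02,.248),(.62,-.13,.248)])
save(cam("side"),"s62.png",(180,60,280,140),7)
E
```

```text
t 54.53 p [0.6421 0.1748 0.2504] yaw 44.1 tilt [ 0.133  0.008 -0.991] q [-0.35  0.4   0.04  1.63  0.02  0.99  0.43] F [ 0.9 -0.6 -1. ] w 0.0212
to (0.605, 0.02, 0.248) tool mm [-133.9   86.1   -3.8] rows 3.818721353090049
to (0.62, -0.13, 0.248) tool mm [-93.1 118.6   0.8] rows 3.615063173065068
```

View pics/s62.png

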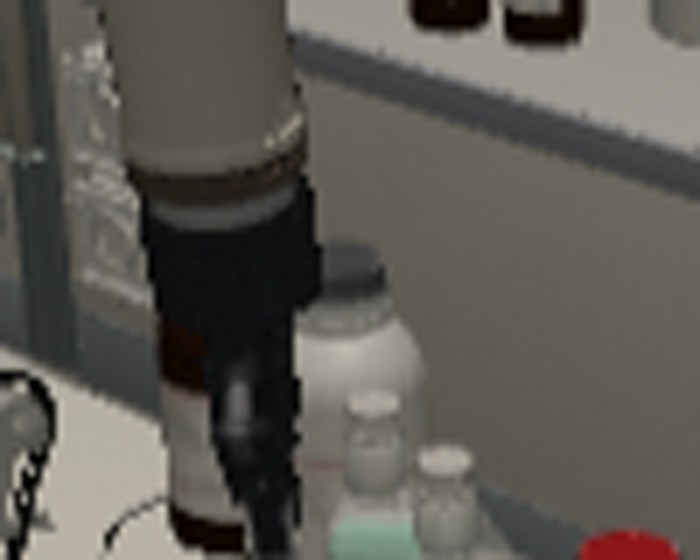

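>>> jog_arm([
  [-7, 4, 0],
  [-11, 7, 0],
  [-11, 7, 0],
  [-11, 7, 0],
  [-11, 7, 0],
  [-11, 7, 0],
  [-11, 7, 0],
  [-11, 7, 0],
  [-11, 7, 0],
  [-11, 7, 0],
  [-11, 7, 0],
  [-11, 7, 0],
], fingers=[15, 15, 15, 15, 15, 15, 15, 15, 15, 15, 15, 15], spin=[0, 0, 0, 0, 0, 0, 0, 0, 0, 0, 0, 0])

```text
time_s: 55.58
eef_pos: [0.5993, 0.0837, 0.2501]
eef_rot: [0.914, 0.398, 0.075, -0.008]
force: [-2.8, 8.2, 5.7]
grip_width: 0.0217
```

```bash
python3 - <<'E'
from h import *
go([(.605,0.0,.248),(.615,-.08,.248)])
save(cam("side"),"s63.png",(150,80,310,200),5)
E
```

```text
t 55.58 p [0.5993 0.0837 0.2501] yaw 47.3 tilt [ 0.131  0.074 -0.989] q [-0.18  0.28  0.03  1.79 -0.08  0.93  0.72] F [-2.8  8.2  5.7] w 0.0217
to (0.605, 0.0, 0.248) tool mm [-57.3  61.2  -3.3] rows 2.0120064563581135
to (0.615, -0.08, 0.248) tool mm [-51.4  61.9  -4.6] rows 1.9333951434768706
```

View pics/s63.png

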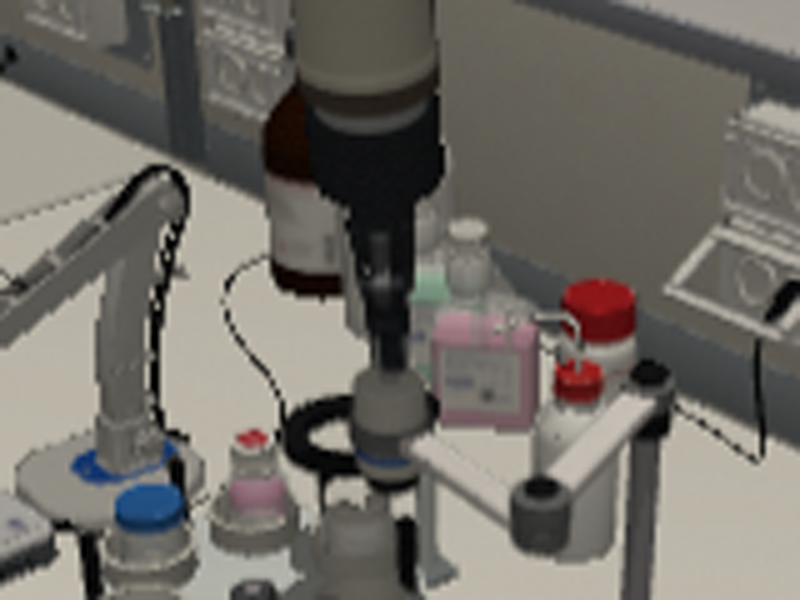

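>>> jog_arm([
  [-10, 10, 0],
  [-10, 10, 0],
  [-10, 11, 0],
  [-10, 11, 0],
  [-10, 11, 0],
  [-10, 11, 0],
  [-10, 12, 0],
  [-10, 12, 0],
  [-10, 12, 0],
  [-10, 12, 0],
  [-10, 12, 0],
  [-10, 12, 0],
], fingers=[15, 15, 15, 15, 15, 15, 15, 15, 15, 15, 15, 15], spin=[0, 0, 0, 0, 0, 0, 0, 0, 0, 0, 0, 0])

```text
time_s: 56.63
eef_pos: [0.608, -0.0551, 0.25]
eef_rot: [0.902, 0.424, 0.075, -0.032]
force: [-1.7, 6.9, 5.2]
grip_width: 0.0214
```

```bash
python3 - <<'E'
from h import *
go([(.615,-.08,.248)])
save(cam("side"),"s64.png",(150,80,310,200),5)
E
```

```text
t 56.63 p [ 0.608  -0.0551  0.25  ] yaw 50.4 tilt [ 0.107  0.122 -0.987] q [ 0.07  0.33  0.07  1.74 -0.19  1.    1.11] F [-1.7  6.9  5.2] w 0.0214
to (0.615, -0.08, 0.248) tool mm [-14.9  21.3  -0.3] rows 0.6222919469070278
```

View pics/s64.png

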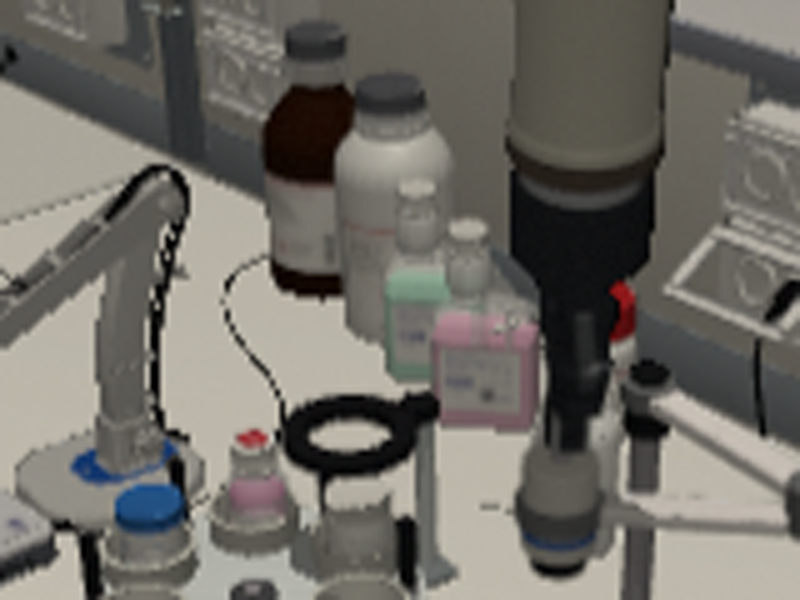

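Lens about 0.25 m from the table axis. Release, rise and move away.

>>> jog_arm([
  [0, 0, 0],
  [0, 0, 0],
  [0, 0, 0],
  [0, 0, 0],
  [1, 1, -12],
  [1, 1, -15],
  [1, 1, -20],
  [1, 1, -20],
  [1, 1, -20],
  [-5, -10, -15],
  [-10, -20, 0],
  [-10, -20, 0],
], fingers=[15, 30, 60, 60, 60, 60, 60, 60, 60, 60, 60, 60], spin=[0, 0, 0, 0, 0, 0, 0, 0, 0, 0, 0, 0])

```text
time_s: 57.68
eef_pos: [0.5529, -0.059, 0.3586]
eef_rot: [0.903, 0.422, 0.079, -0.028]
force: [-0.7, 0.1, -0.7]
grip_width: 0.0603
```

>>> jog_arm([
  [-15, 10, 0],
  [-15, 10, 0],
  [-15, 10, 0],
  [-15, 10, 0],
  [-15, 10, 0],
  [-15, 10, 0],
  [-15, 10, 0],
  [0, 0, 0],
  [0, 0, 0],
  [0, 0, 0],
], fingers=[60, 60, 60, 60, 60, 60, 60, 60, 60, 60], spin=[0, 0, 0, 0, 0, 0, 0, 0, 0, 0])

```text
time_s: 58.52
eef_pos: [0.5383, -0.1864, 0.3561]
eef_rot: [0.902, 0.423, 0.086, -0.024]
force: [-0.0, 1.1, 0.1]
grip_width: 0.0597
```

```bash
python3 - <<'E'
from h import *
go([])
save(cam("side"),"s65.png",(130,100,330,250),4)
t=cam("top");save(t,"t65.png",(125,90,325,240),4)
E
```

```text
t 58.52 p [ 0.5383 -0.1864  0.3561] yaw 50.4 tilt [ 0.135  0.116 -0.984] q [ 0.23  0.18  0.17  1.69 -0.2   1.21  1.35] F [-0.   1.1  0.1] w 0.0597
```

View pics/s65.png

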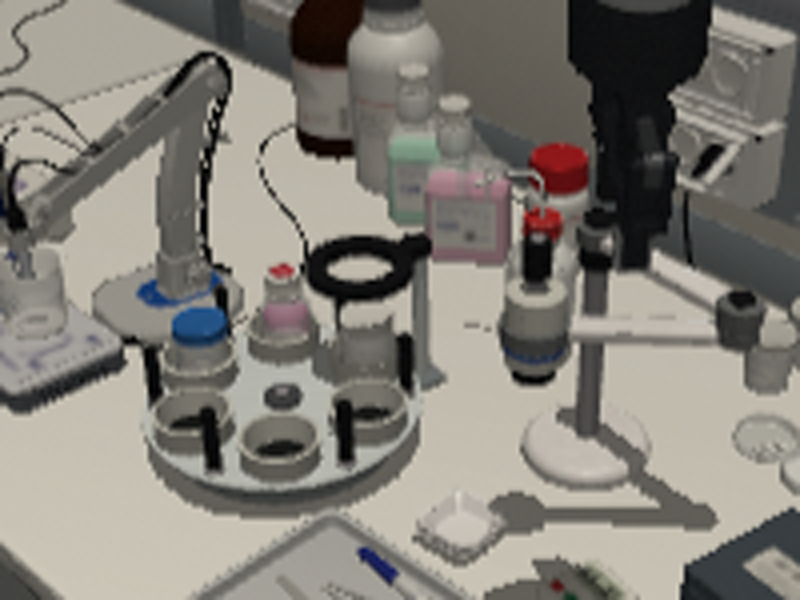

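View pics/t65.png

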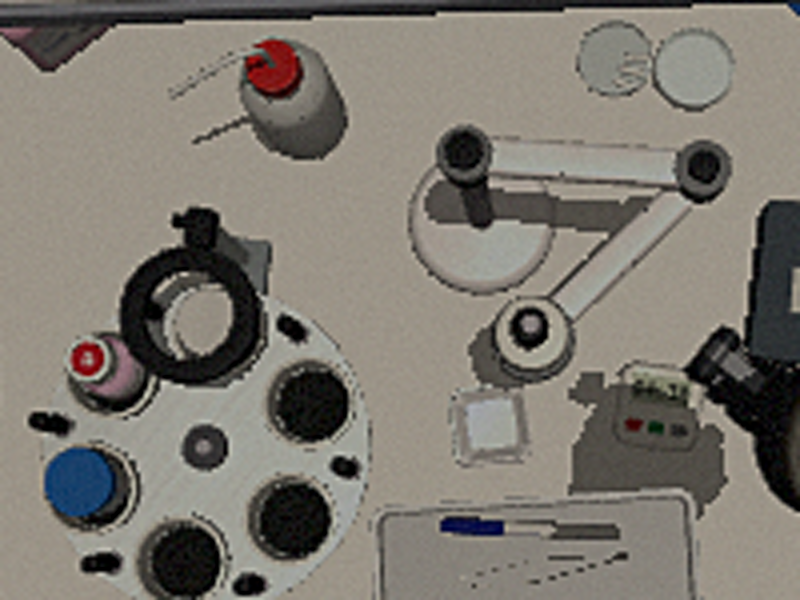

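```bash
python3 - <<'E'
from h import *
t=cam("top")
f=lambda x,y:(125+x/4-.4,90+y/4-.4)
print("white",plane(t,f(203,318),.096),"ring",plane(t,f(192,314),.148),"knob",plane(t,f(527,325),.278))
save(t,"t66.png",(140,140,200,200),10)
print("boats",plane(t,f(490,426),.01),"timer",plane(t,f(656,407),.01))
E
```

```text
white [0.64044059 0.17557908 0.096     ] ring [0.63597093 0.17151381 0.148     ] knob [ 0.60490231 -0.05701733  0.278     ]
boats [ 0.56464784 -0.02169552  0.01      ] timer [ 0.57561587 -0.14669726  0.01      ]
```

View pics/t66.png

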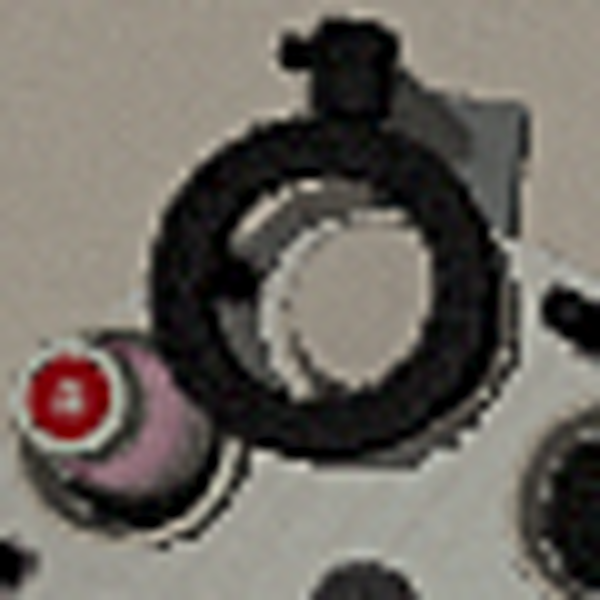

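```bash
python3 - <<'E'
from h import *
print(workorder.sign_off()); go([])
E
```

```text
the job is handed in; nothing more can be done
None
the job is handed in; nothing more can be done
```

I handed the job in at about 59 s of the 210 s allowed; no verdict came back.

**What was done**
- Three containers were waiting: the blue pot, the red vial and the white pot. There was no green vial.
- All three went into pockets of the index table. The white pot had been knocked about 4 cm aside before I reached it, so I measured it again before gripping.
- I drew the camera in by its knob, re-gripped it once to correct its position, and clicked the table by its pegs. Blue, red and white each stood under the camera for more than a second.
- I then drew the camera back out.

**Last checks in the pictures**
- **Viewing positions:** the lens stood about 5 mm from the ring centre. Blue and white measured within about 5 mm of the viewing point; I did not measure red there, only estimated it (about 3 mm off).
- **End state:** all three containers stand upright in their pockets. The lens is about 0.25 m from the table axis, the timer and weighing boats have not moved noticeably, and the gripper touches nothing.

**What was not clean**
- **Last click:** it stopped 2–3° past its rest position, because friction held the table against the spring. I pushed it back by a peg and it now rests about 2° short, which I estimate at 3 mm. The white pot stays well inside tolerance either way.
- **Camera disagreement:** the side and top views differed by up to about 10 mm around the ring. I relied mostly on the top view, so the measurements near the ring are less certain than the rest.
- **Tool tilt:** the tool crept to about 0.2 rad off vertical during the run, which I had to correct for in the moves.
- **Setting down the blue pot:** the wrist read 48 N for a moment, below the 120 N wrist limit. It was pressed through the pot, so I do not think the 40 N limit on the arm or gripper body was touched.

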